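Pack hammer heads into the bayonet annealing can

TASK

Pack the annealing can for the kiln: take the lid off and lay it flat on the bench beside the can, lower the empty basket into the can with its lugs through the gaps of the collar and twist it clockwise (seen from above) until the lugs drop into the locking notches. Only then put every bare hammer head that lies on the bench into the locked basket, and finally put the lid back on the can so that it sits fully home and level. Leave the hammer, the brush and the tongs where they are.

Things in the scene. Friction and masses are not known exactly. Their poses are not given: they have to be found in the camera images.
- can: the annealing can: round open steel can fixed to the bench, 170 mm outer diameter, 84 mm high, wall 3 mm; origin at the centre of its underside, z up. Recessed in it is a fixed steel collar, inner radius 69 mm, top 64 mm up, with three equal bayonet slots 120 degrees apart, whose entry gaps are centred at 0 (local +x), 120 and 240 degrees counter-clockwise. Nothing in it moves.
- can_entry (a point): centre of the bottom of the entry gap on the can's local +x, at 75 mm radius and 47 mm above the can's underside. The gap is open from above and spans 10 degrees to each side. From its bottom a level track (ledge at 47 mm) runs clockwise, seen from above, under a roof (underside at 58 mm) to the locking notch. Axes as the can's.
- can_notch (a point): centre of the floor of the locking notch that belongs to that gap, at 75 mm radius, 40 degrees clockwise of the gap's centre, 40 mm above the can's underside: 7 mm lower than the track's ledge. The notch spans 8 degrees to each side and ends at a stop wall. A lug falls into it by its weight. The other two slots are the same, 120 degrees apart. Axes as the can's.
- basket_grip (a point): centre of the basket's T grip: a bar 40 mm long (local x), 14 mm wide and 14 mm high on an 8 mm post in the middle of the basket, 47 mm above its underside. Round steel wire basket, open above, 130 mm outer and 124 mm inner diameter, wall 34 mm high, floor 2 mm, about 0.4 kg; starts empty on the robot's left. This point is 68 mm above the can's underside with the lugs on the ledge, 61 mm when locked.
- basket_lug (a point): centre of the underside of the lug on the basket's local +x (in line with the T bar), at 70 mm radius, 26 mm above the basket's underside, 21 mm below the grip's centre. Two more lugs stand at 120 and 240 degrees. Each is 10 mm wide, 8 mm high and reaches out to 78 mm radius. Axes as the basket's.
- lid_knob (a point): grip point of the lid's upright round knob (22 mm wide, 36 mm tall), 24 mm above the disc's top, 36 mm above its underside. Lid: steel disc 178 mm wide, 4 mm thick, about 0.55 kg, with a tapered plug below (158 to 148 mm, 8 mm deep) that enters the can's 164 mm mouth. Starts seated, this point 112 mm above the can's underside. The bench 0.42 m straight ahead of the robot's base is free for it.
- head1_center (a point): a bare forged steel hammer head without a handle, lying on its side: 42 mm long (local x), 24 x 24 mm across, about 0.17 kg, round faces at both ends and a dark eye in the middle. The point is its centre, 12 mm above what it lies on. Two to four identical heads lie on the bench on the robot's right (None if this one is absent).
- head2_center (a point): a bare forged steel hammer head without a handle, lying on its side: 42 mm long (local x), 24 x 24 mm across, about 0.17 kg, round faces at both ends and a dark eye in the middle. The point is its centre, 12 mm above what it lies on. Two to four identical heads lie on the bench on the robot's right (None if this one is absent).
- head3_center (a point): a bare forged steel hammer head without a handle, lying on its side: 42 mm long (local x), 24 x 24 mm across, about 0.17 kg, round faces at both ends and a dark eye in the middle. The point is its centre, 12 mm above what it lies on. Two to four identical heads lie on the bench on the robot's right (None if this one is absent).
- head4_center (a point): a bare forged steel hammer head without a handle, lying on its side: 42 mm long (local x), 24 x 24 mm across, about 0.17 kg, round faces at both ends and a dark eye in the middle. The point is its centre, 12 mm above what it lies on. Two to four identical heads lie on the bench on the robot's right (None if this one is absent).
- hammer: a hammer with a wooden handle, lying on the bench beyond the work on the robot's left; leave alone.
- brush: a hand brush lying beyond the work on the robot's right; leave alone.
- tongs: a pair of steel forge tongs lying behind the can; leave alone.
There are look-alikes about, which are no part of the job. What is shaped like the part that bears lid_knob but brown is not meant.

How it is judged:
By the outcome, as a careful person would: the job done as asked, in the order asked, and still so for the second after the job is handed in, with the robot touching nothing.
Of head1, head2, head3, head4 only 2 to 4 are there at a start; the rules pass over those that are not, and their reading is None.
At some moment in a run one of head1, head2, head3, head4 may be knocked a few centimetres aside while the robot is not near it.
It also fails if it takes over 210 s, if anything falls off the work surface, if the arm or the gripper's body presses on something with over 40 N, if the wrist force passes 120 N, or if a joint passes its speed limit or range.

ROBOT

A 7-joint arm with a two-finger parallel gripper is mounted at the origin on the work surface. World frame = base frame: x ahead of the robot, y to its left, z up, the work surface at z = 0. Lengths are in m, angles in rad, forces in N, time in s.
With the tool pointing down it reaches from about 0.4 to 0.85 m from the base axis. Payload 4.5 kg.
Tool frame: the origin (TCP) lies on the centre line of the jaws, within the pads' length; the fingertips stand ahead of it and the grasp point (between the pads) lies 3 mm ahead of it (r.finger_overhang is the z of the fingertips in the tool frame, in m); z points along the fingers, y is the direction in which the jaws open and shut (so a half turn about z gives the same grasp; the last joint's range is limited). The gripper opens to 88 mm and grips with 3 to 60 N. Pads are 18 mm wide; open, the fingers measure 123 mm over their backs; the gripper's body (75 mm by 187 mm) begins 45 mm behind the grasp point.
Start: joints at [-1.068, 0.689, -0.195, 1.565, 0.157, 0.902, -0.215], TCP at [0.282, 0.558, 0.228] pointing down, gripper open.
Joint ranges: [-3.01, 3.01], [-0.46, 2.08], [-1.47, 1.51], [0.13, 2.56], [-1, 4.14], [0.04, 2.09], [-2.66, 2.66]. Speed limits (rad/s): [2.57, 2.57, 3.14, 3.14, 3.14, 3.14, 3.14].

INTERFACE

Orientations are given as a unit quaternion [x, y, z, w].
In Python, from plant import get_state, snapshot, camera_model, workorder, boxes_of, mark_of, r gives the robot as it stands.
- The arm moves only by the tool jog_arm, never from a script. Its argument "rows" is a list of rows, each a list of 2 entries, a list of its own where there are three numbers: the shift along the tool's x, y, z normalised to -1 to 1, where 1 is 75 cm, then the turn about the tool's z normalised to -1 to 1, where 1 is 2 rad. A call has 1 to 20 rows; each row is the pose to reach, as a shift and turn from the pose commanded when the call began, along the tool's axes at that moment; what a row does not reach only later rows make up. A row lasts 1/12 s, in which the tool goes at most 41.7 mm and 7.16 degrees, less where a joint would pass 70% of its speed; a pose out of reach is approached as far as the arm can. A call with a number of a shift or a turn outside -1 to 1 is refused whole. A call with a gripper value outside its range is refused whole. "gripper" is the finger opening in mm, from 0 to 88.1, set as the call begins (left out, the last holds). The fingers move at their own pace and stop on an object; "newtons" is the grip in N (left out, the last holds). Time passes only in rows, so rows that repeat a pose let the fingers close. It gives the time, the measured TCP pose, the force and the opening at its end, in the units of the state.
- get_state(): the state, without advancing time (a new reading comes with each control period).
- snapshot(name): name is "side" or "top" or "wrist"; returns the picture (480x640x3 uint8, red, green, blue); there is no depth.
- camera_model(name): a dict with "mtx" (3x3 intrinsics, pixels), "extrinsics" (4x4, takes a point from camera to world coordinates); the wrist camera has in their place "T_tool_cam" (4x4, takes a point from camera to tool coordinates, whose origin is the TCP and whose axes are the flange's). Camera axes: x right, y up, looking along -z (the intrinsics and any distortion apply to the point x, -y, -z); pixel columns grow to the right and rows downward; lengths in m; the calibration is good to about 2 mm. A picture is of the moment at which its call begins: read the wrist's pose just before it. camera_model takes no time and is no camera call.
- workorder.finish_job(): hands the job in, once; it reports no verdict.
Trained networks look in the newest picture that a camera, given by its name, has taken for a name from the list of things; names that differ only in an ending like _2 or _b are one class to them, and where a whole thing is asked for, a point or a joint stands for the part that bears it (a point fixed in the world has none). Each returns a list of dicts, best first, with "p" (0 to 1); they miss things now and then, are a little off and sometimes report something else, mostly with a low value. They report only what shows in the picture. A call takes as long as a camera call. They do not tell look-alikes from the thing itself.
- boxes_of(thing, camera): "rect" ([left, top, right, bottom] in pixels, round what is visible of it).
- mark_of(thing, camera): "pixel" ([row, column] in pixels: a listed point, or the origin of a listed thing).
The state is a dict: "clock": time; "q": joint angles; "qd": joint speeds; "joint_torque": joint torques, N m; "tool_pos": TCP position; "eef_rot": TCP orientation; "contact_force": force on the tool from outside, world axes, zero at the start; "moment": the same for the moment, N m; "opening": opening from 0.0 (shut) to 1.0 (fully open).
Only numpy, scipy, OpenCV 4.12 (cv2) and the standard library are available. Lean on these libraries where they do the work, as an engineer would, in place of code of your own. Each camera call takes 0.05 s, during which the arm holds its last target.

## Working session

There is one attempt and no reset: what is moved stays moved. The work goes in short steps, Python scripts to look and compute and a tool call to move; the robot and the scene stay as the last step left them, time stands still between calls to the robot, and variables do not carry over. Pictures are saved under pics/ and viewed, and the job is handed in when it is done.

Besides the shell and the picture viewer there is one more tool, called after ">>>" in YAML: its name, and indented under it one key for each argument. jog_arm: Moves the arm, as the interface text tells. Scaled input: -1 to 1 covers 75 cm each way for a shift and 2 rad each way for a turn. Its arguments: {"type":"object","properties":{"rows":{"type":"array"},"gripper":{"type":"number"},"newtons":{"type":"number"}},"required":["rows"]}

```bash
ls; mkdir -p pics; python3 - <<'E'
from plant import *
import cv2
s=get_state();print(s, r.finger_overhang)
for n in("side","top","wrist"):
    im=snapshot(n);cv2.imwrite(f"pics/{n}0.png",im[:,:,::-1]);print(n,camera_model(n))
E
```

```text
pics
{'clock': 0.0, 'q': array([-1.06820496,  0.68997228, -0.19452672,  1.56633084,  0.15729166,
        0.90250185, -0.21511294]), 'qd': array([-4.63327028e-04, -8.06945811e-04, -1.56872468e-03, -6.35888889e-05,
       -1.16855528e-04, -2.56581325e-04,  1.73930022e-05]), 'joint_torque': array([ 7.47137419e-04, -5.27556503e+01, -1.26670104e+00, -1.53431135e+01,
       -5.26228384e-02,  6.33468357e-03,  1.58432308e-04]), 'tool_pos': array([0.28212491, 0.55697456, 0.2267212 ]), 'eef_rot': array([ 2.32218906e-01,  9.72663123e-01, -8.97439642e-04, -1.53117773e-04]), 'contact_force': array([ 0.02570378, -0.09032986,  0.81419308]), 'moment': array([-0.04724001,  0.06046272,  0.00946344]), 'opening': 0.9992964329503131} 0.022
side {'mtx': array([[455.88543593,   0.        , 313.73436903],
       [  0.        , 455.88543593, 235.90557979],
       [  0.        ,   0.        ,   1.        ]]), 'extrinsics': array([[ 0.99544288,  0.08319667, -0.04660239,  0.45644576],
       [-0.09355677,  0.7574755 , -0.64612537, -0.70836486],
       [-0.01845531,  0.64754087,  0.76180721,  0.91077208],
      
[... 404 characters left out ...]
4],
       [ 5.59399908e-03,  1.53396086e-01,  9.88148950e-01,
         1.48437187e+00],
       [ 0.00000000e+00,  0.00000000e+00,  0.00000000e+00,
         1.00000000e+00]])}
wrist {'mtx': array([[331.98802299,   0.        , 316.35235835],
       [  0.        , 331.98802299, 240.16193971],
       [  0.        ,   0.        ,   1.        ]]), 'T_tool_cam': array([[-6.51740268e-05,  9.54069254e-01,  2.99586138e-01,
         7.80545309e-02],
       [ 9.99999802e-01, -1.25333657e-04,  6.16687418e-04,
         5.19051025e-04],
       [ 6.25910732e-04,  2.99586119e-01, -9.54069057e-01,
        -1.57701315e-01],
       [ 0.00000000e+00,  0.00000000e+00,  0.00000000e+00,
         1.00000000e+00]])}
```

View pics/side0.png

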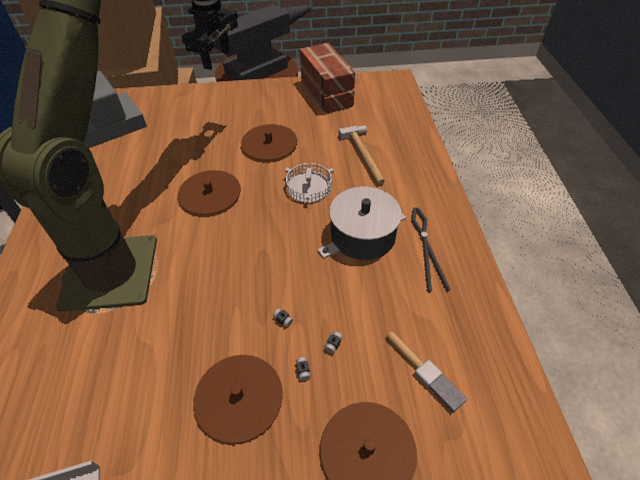

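View pics/top0.png

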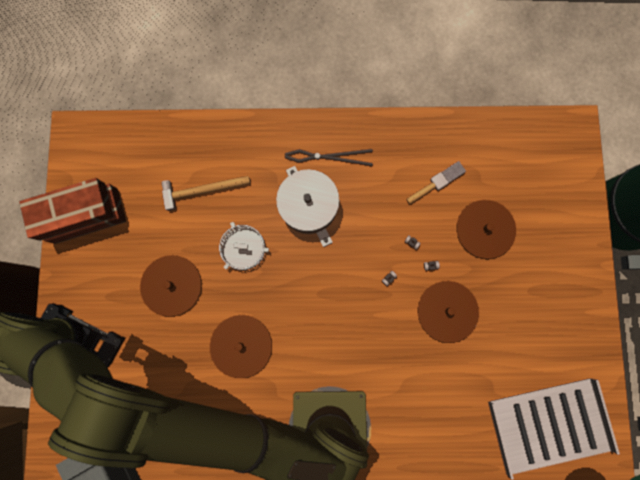

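View pics/wrist0.png

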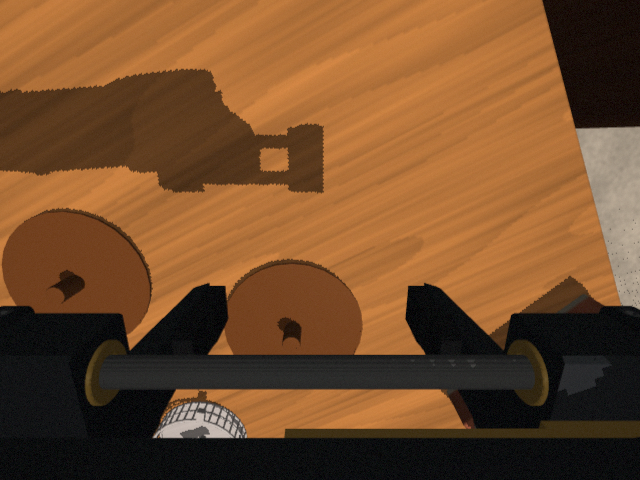

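The side view shows the can with its grey lid at about (365,220), the basket at (309,183), and three heads at (283,318), (303,368) and (333,342). Four brown lids are look-alikes. The top view agrees, with the can at (308,200) and the basket at (243,248).

```bash
cat > h.py <<'E'
from plant import *
import numpy as np, cv2
from scipy.spatial.transform import Rotation as R
from scipy.optimize import least_squares
def camT(n,st=None):
    m=camera_model(n)
    if n=="wrist":
        st=st or get_state()
        T=np.eye(4);T[:3,:3]=R.from_quat(st['eef_rot']).as_matrix();T[:3,3]=st['tool_pos']
        return m['mtx'],T@m['T_tool_cam']
    return m['mtx'],m['extrinsics']
def ray(n,rc,st=None):
    K,T=camT(n,st)
    d=np.linalg.inv(K)@np.array([rc[1],rc[0],1.]);d=np.array([d[0],-d[1],-d[2]])
    return T[:3,3],T[:3,:3]@d
def onz(n,rc,z,st=None):
    o,d=ray(n,rc,st);return o+d*(z-o[2])/d[2]
def proj(n,P,st=None):
    K,T=camT(n,st);p=np.linalg.inv(T)@np.append(P,1.);q=K@np.array([p[0],-p[1],-p[2]]);return q[[1,0]]/q[2]
def tri(obs):
    A=np.zeros((3,3));b=np.zeros(3)
    for o,d in obs:
        d=d/np.linalg.norm(d);M=np.eye(3)-np.outer(d,d);A+=M;b+=M@o
    return np.linalg.solve(A,b)
def yaw(st=None):
    st=st or get_state();x=R.from_quat(st['eef_rot']).as_matrix()
    return np.degrees(np.arctan2(x[1,0],x[0,0])),np.degrees(np.arctan2(x[1,1],x[0,1]))
def plan(P,yjaw=None,xdir=None):
    """P TCP target; xdir = wanted world yaw (deg) of tool x axis. prints normalised"""
    st=get_state();M=R.from_quat(st['eef_rot']).as_matrix()
    s=M.T@(np.array(P)-st['tool_pos'])
    t=0
    if xdir is not None:
        d=(xdir-yaw(st)[0]+180)%360-180; t=-np.radians(d)/2 # tool z down
    print('P',np.round(P,4),'shift norm',np.round(s/.75,4),'turn norm',round(t,4),'rows>=',int(np.ceil(max(np.linalg.norm(s)/.0417,abs(np.degrees(t*2))/7.16))))
def stt():
    s=get_state();print('t',round(s['clock'],2),'pos',np.round(s['tool_pos'],4),'yaw x,y',np.round(yaw(s),1),'F',np.round(s['contact_force'],1),'open',round(s['opening']*88.1,1),'q7',round(s['q'][6],2),'q',np.round(s['q'],2))
def save(n,name,crop=None,scale=1):
    st=get_state();im=snapshot(n)[:,:,::-1]
    if crop: a,b,c,d=crop;im=im[b:d,a:c]
    if scale!=1: im=cv2.resize(im,None,fx=scale,fy=scale,interpolation=cv2.INTER_CUBIC)
    cv2.imwrite('pics/'+name,im);return st
E
python3 - <<'E'
from h import *
for t in ["lid_knob","can","can_entry","basket_grip","basket_lug","head1_center","hammer"]:
    for c in("top","side"):
        print(t,c,[(np.round(m['pixel'],1).tolist(),round(m['p'],2)) for m in mark_of(t,c)][:7])
stt()
im=snapshot("top");cv2.imwrite("pics/t1.png",cv2.resize(im[140:300,190:460,::-1],None,fx=2.9,fy=2.9,interpolation=cv2.INTER_CUBIC))
E
```

```text
lid_knob top [([343.7, 240.6], 0.91), ([228.1, 490.1], 0.81), ([197.3, 306.2], 0.7), ([284.5, 164.3], 0.58)]
lid_knob side [([135.0, 266.7], 0.97), ([201.8, 368.5], 0.92), ([446.5, 368.9], 0.84), ([390.2, 236.5], 0.74), ([182.2, 208.7], 0.58)]
can top []
can side [([233.0, 362.0], 0.8), ([317.3, 280.2], 0.24), ([367.4, 421.2], 0.2)]
can_entry top []
can_entry side [([242.7, 380.9], 0.81)]
basket_grip top [([247.3, 245.8], 0.68), ([248.3, 267.3], 0.67), ([193.6, 306.8], 0.48)]
basket_grip side [([172.9, 310.2], 0.72)]
basket_lug top [([249.8, 266.3], 0.85)]
basket_lug side []
head1_center top [([267.0, 430.7], 0.69)]
head1_center side [([368.6, 298.2], 0.48), ([172.9, 310.2], 0.29)]
hammer top [([185.5, 209.2], 0.87), ([246.5, 242.3], 0.38)]
hammer side [([156.1, 363.6], 0.56)]
t 0.85 pos [0.2823 0.5577 0.2276] yaw x,y [153.1  63.1] F [ 0.3 -0.2 -0.3] open 87.8 q7 -0.22 q [-1.07  0.69 -0.19  1.57  0.16  0.9  -0.22]
```

View pics/t1.png

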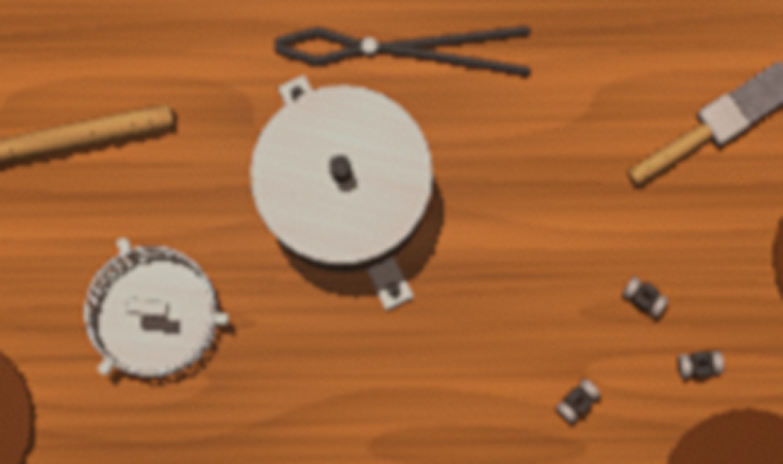

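The enlarged top view shows the basket's lugs: one to the right at crop (221,318), in line with the T bar, and two on the left at (122,246) and (106,368). The lid knob is at (342,170). There are three heads, each with its eye visible.

```bash
python3 - <<'E'
from h import *
k=tri([ray("top",(197.3,306.2)),ray("side",(201.8,368.5))]);print("knob",k, onz("top",(197.3,306.2),.112), onz("side",(201.8,368.5),.112))
# disc by colour? lid ellipse
b=tri([ray("top",(247.3,245.8)),ray("side",(172.9,310.2))]);print("bgrip",b,onz("top",(247.3,245.8),.047))
def c(u,v): return (140+v/2.9,190+u/2.9)
L=[onz("top",c(*p),.03)[:2] for p in[(221,318),(122,246),(106,368)]];print("lugs",L,np.mean(L,0))
for p in[(645,298),(701,365),(579,402)]: print("head",onz("top",c(*p),.012))
for p in[(318,283),(342,333),(368.6,303)]: print("head s",onz("side",p,.012))
im=snapshot("top").astype(int)
crop=im[160:250,270:350]; m=((crop.min(2)>140)).astype(np.uint8)
cs,_=cv2.findContours(m,cv2.RETR_EXTERNAL,cv2.CHAIN_APPROX_NONE);cc=max(cs,key=cv2.contourArea)
e=cv2.fitEllipse(cc);print(e,onz("top",(e[0][1]+160,e[0][0]+270),.088))
plan([.55,.05,.35],xdir=180)
E
```

```text
knob [0.64333527 0.05589974 0.11915623] [0.64115792 0.05619908 0.112     ] [0.64889888 0.06358784 0.112     ]
bgrip [0.51381193 0.23034391 0.07012744] [0.51113478 0.23366038 0.047     ]
lugs [array([0.50563368, 0.17700798]), array([0.58031396, 0.2774225 ]), array([0.45692796, 0.29141452])] [0.51429187 0.248615  ]
head [ 0.5225655  -0.25281635  0.012     ]
head [ 0.45333355 -0.30690968  0.012     ]
head [ 0.41765164 -0.18204744  0.012     ]
head s [ 0.42008273 -0.17962783  0.012     ]
head s [ 0.52465242 -0.24987702  0.012     ]
head s [ 0.45544983 -0.30352316  0.012     ]
((36.76885986328125, 38.8096809387207), (59.66678237915039, 62.244773864746094), 138.18211364746094) [0.64229442 0.05560377 0.088     ]
P [0.55 0.05 0.35] shift norm [-0.6241 -0.4426 -0.1633] turn norm -0.2344 rows>= 15
```

>>> jog_arm:
  rows:
    - [[-0.12, -0.09, -0.1], -0.05]
    - [[-0.62, -0.45, -0.13], -0.23]
    - [[-0.62, -0.45, -0.13], -0.23]
    - [[-0.62, -0.45, -0.13], -0.23]
    - [[-0.62, -0.45, -0.13], -0.23]
    - [[-0.62, -0.45, -0.13], -0.23]
    - [[-0.62, -0.45, -0.13], -0.23]
    - [[-0.62, -0.45, -0.13], -0.23]
    - [[-0.62, -0.45, -0.13], -0.23]
    - [[-0.62, -0.45, -0.13], -0.23]
    - [[-0.62, -0.45, -0.13], -0.23]
    - [[-0.62, -0.45, -0.13], -0.23]
    - [[-0.62, -0.45, -0.13], -0.23]
    - [[-0.62, -0.45, -0.13], -0.23]
    - [[-0.62, -0.45, -0.13], -0.23]
    - [[-0.62, -0.45, -0.13], -0.23]
    - [[-0.62, -0.45, -0.13], -0.23]
    - [[-0.62, -0.45, -0.13], -0.23]
    - [[-0.62, -0.45, -0.13], -0.23]

```text
clock: 2.53
tool_pos: [0.5439, 0.0485, 0.325]
eef_rot: [0.003, 1.0, 0.0, -0.0]
contact_force: [0.2, 0.3, 0.3]
opening: 1.0
```

```bash
python3 - <<'E'
from h import *
stt();st=save("wrist","w1.png")
m=mark_of("lid_knob","wrist");print(m)
for x in m: print(onz("wrist",x['pixel'],.112,st))
plan([.6425,.0555,.2],xdir=180)
E
```

```text
t 2.53 pos [0.5439 0.0485 0.325 ] yaw x,y [179.7  89.7] F [0.2 0.3 0.3] open 88.1 q7 1.19 q [ 0.06  0.49 -0.37  1.66  0.2   1.03  1.19]
[{'pixel': [284.9, 320.3], 'p': 0.67}]
[0.63963221 0.05343181 0.112     ]
P [0.6425 0.0555 0.2   ] shift norm [-0.131   0.0108  0.1667] turn norm -0.003 rows>= 4
```

View pics/w1.png

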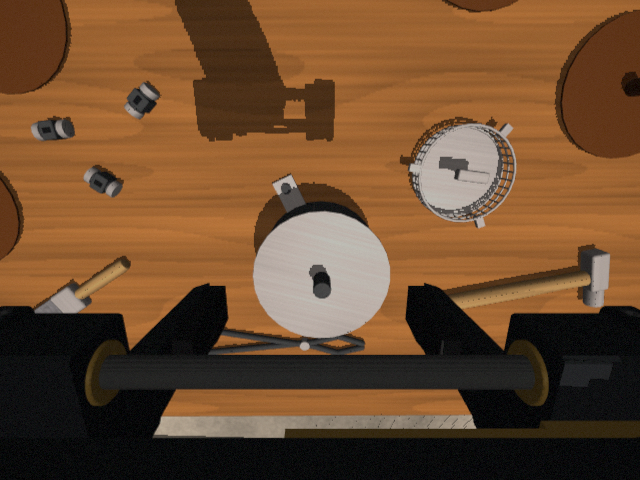

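The wrist view shows the lid disc centred at about (321,272) and the knob top at (322,290). The basket is at (465,172) with lugs at (416,170), (507,128) and (480,222). The three heads are at the left.

```bash
python3 - <<'E'
from h import *
st=get_state()
print("knob top",onz("wrist",(290,322),.124,st))
im=cv2.imread("pics/w1.png").astype(int)
m=(im.min(2)>130).astype(np.uint8);m[:200]=0;m[345:]=0;m[:,:245]=0;m[:,400:]=0
cs,_=cv2.findContours(m,cv2.RETR_EXTERNAL,cv2.CHAIN_APPROX_NONE);cc=max(cs,key=cv2.contourArea)
pts=np.array([onz("wrist",(p[0][1],p[0][0]),.088,st)[:2] for p in cc])
f=least_squares(lambda x:np.hypot(*(pts-x[:2]).T)-x[2],[.64,.055,.09],loss="soft_l1",f_scale=.002);print("disc",f.x)
for p in[(170,416),(128,507),(222,480)]: print("lug",onz("wrist",p,.032,st))
print("T",onz("wrist",(172,458),.054,st),onz("wrist",(180,490),.054,st))
for p in[(129,53),(100,143),(180,103)]: print("head",onz("wrist",p,.015,st))
E
```

```text
knob top [0.64101416 0.05464257 0.124     ]
disc [0.64178771 0.05425929 0.0875798 ]
lug [0.51043551 0.18172716 0.032     ]
lug [0.45800244 0.29437853 0.032     ]
lug [0.58252057 0.27725442 0.032     ]
T [0.51111466 0.22886721 0.054     ] [0.52146043 0.27108202 0.054     ]
head [ 0.45527533 -0.30278336  0.015     ]
head [ 0.42017741 -0.17673362  0.015     ]
head [ 0.5231721  -0.24938693  0.015     ]
```

>>> jog_arm:
  rows:
    - [[-0.06, 0.004, 0.06], 0]
    - [[-0.11, 0.008, 0.12], 0]
    - [[-0.1305, 0.009, 0.17], 0]
    - [[-0.1305, 0.009, 0.21], 0]
    - [[-0.1305, 0.009, 0.21], 0]
    - [[-0.1305, 0.009, 0.25], 0]
    - [[-0.1305, 0.009, 0.275], 0]
    - [[-0.1305, 0.009, 0.275], 0]
    - [[-0.1305, 0.009, 0.275], 0]

```text
clock: 3.38
tool_pos: [0.6419, 0.0531, 0.1182]
eef_rot: [0.004, 1.0, 0.0, -0.001]
contact_force: [0.0, 0.1, 1.6]
opening: 0.994
```

>>> jog_arm:
  rows:
    - [[0, 0, 0], 0]
    - [[0, 0, 0], 0]
    - [[0, 0, 0], 0]
    - [[0, 0, 0], 0]
    - [[0, 0, 0], 0]
    - [[0, 0, 0], 0]
    - [[0, 0, 0], 0]
    - [[0, 0, 0], 0]
  gripper: 0
  newtons: 40

```text
clock: 4.05
tool_pos: [0.6427, 0.0523, 0.1188]
eef_rot: [0.004, 1.0, 0.0, 0.0]
contact_force: [-0.0, -0.2, 0.1]
opening: 0.416
```

```bash
python3 - <<'E'
from h import *
stt()
E
```

```text
t 4.05 pos [0.6427 0.0523 0.1188] yaw x,y [179.5  89.5] F [-0.  -0.2  0.1] open 36.7 q7 1.13 q [-0.    0.86 -0.28  1.59  0.32  0.74  1.13]
```

>>> jog_arm:
  rows:
    - [[0, 0, 0], 0]
    - [[0, 0, 0], 0]
    - [[0, 0, 0], 0]
    - [[0, 0, 0], 0]
    - [[0, 0, 0], 0]
    - [[0, 0, 0], 0]

```text
clock: 4.55
tool_pos: [0.6427, 0.0523, 0.1187]
eef_rot: [0.004, 1.0, 0.0, 0.0]
contact_force: [0.1, 0.2, -0.5]
opening: 0.005
```

```bash
python3 - <<'E'
from h import *
stt()
E
```

```text
t 4.55 pos [0.6427 0.0523 0.1187] yaw x,y [179.5  89.5] F [ 0.1  0.2 -0.5] open 0.4 q7 1.13 q [-0.    0.86 -0.28  1.59  0.32  0.74  1.13]
```

```bash
python3 - <<'E'
from h import *
save("wrist","w2.png");save("side","s2.png",(250,120,480,300),3)
E
```

```text
(no output)
```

View pics/w2.png

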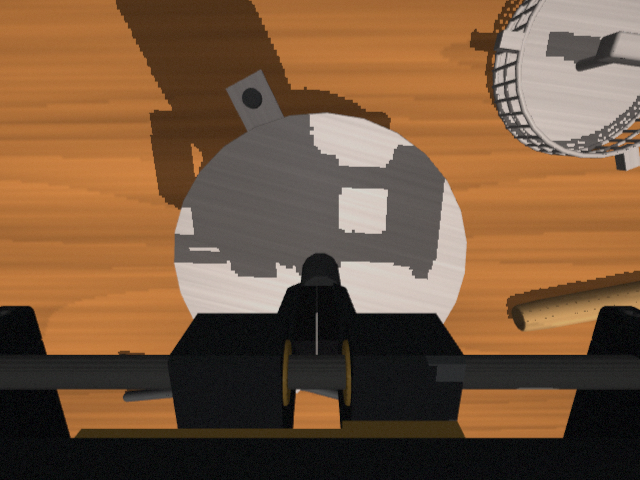

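View pics/s2.png

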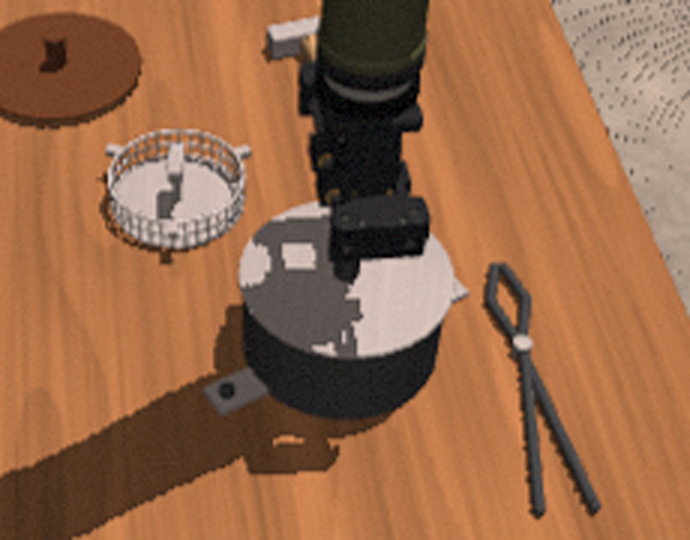

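```bash
python3 - <<'E'
from h import *
st=get_state()
M=R.from_quat(st['eef_rot']).as_matrix();print(np.round(M,3))
for z in(0,.003,.022): print(proj("wrist",st['tool_pos']+M@[0,0,z],st))
for z in(.1,.124): print(onz("wrist",(266,321),z,st))
print("can knob base at", proj("wrist",[.642,.0545,.088],st), proj("wrist",[.642,.0545,.124],st))
print("TCP proj",proj("side",st['tool_pos']),proj("top",st['tool_pos']))
im=cv2.imread("pics/w2.png").astype(int)
E
```

```text
[[-1.     0.009  0.   ]
 [ 0.009  1.     0.   ]
 [-0.     0.    -1.   ]]
[291.78447806 315.36749582]
[289.25960281 315.38473855]
[274.99226622 315.4821722 ]
[0.63571719 0.05556691 0.1       ]
[0.62607974 0.05529481 0.124     ]
can knob base at [268.24561353 319.04304895] [295.19611871 319.58056441]
TCP proj [203.32987267 366.9451115 ] [196.20890833 307.48096293]
```

```bash
python3 - <<'E'
from h import *
def z(f,a,b,c,d,s,o):
    im=cv2.imread(f)[b:d,a:c].astype(float);im=255*(im/255)**.45
    cv2.imwrite(o,cv2.resize(im.astype(np.uint8),None,fx=s,fy=s,interpolation=cv2.INTER_CUBIC))
z("pics/w2.png",220,240,420,390,4,"pics/w2z.png")
im=snapshot("side")[:,:,::-1];cv2.imwrite("pics/tmp.png",im)
z("pics/tmp.png",320,120,420,260,4,"pics/s2z.png")
E
```

```text
(no output)
```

View pics/w2z.png

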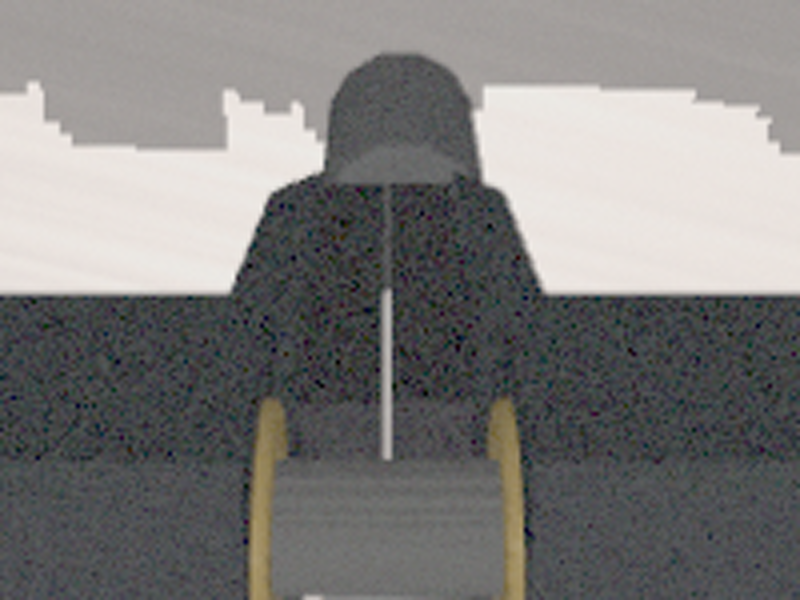

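View pics/s2z.png

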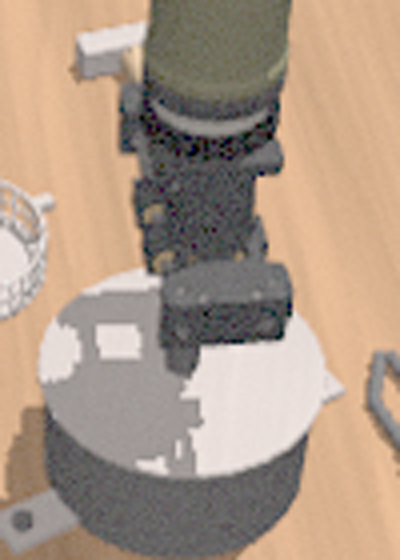

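```bash
python3 - <<'E'
from h import *
st=get_state();stt()
M=R.from_quat(st['eef_rot']).as_matrix()
for z in(-.03,-.02,-.01,0,.01,.022):
  for x in (.009,-.009):
    P=st['tool_pos']+M@[x,0,z]; print(z,x,"wrist",proj("wrist",P,st),"side",proj("side",P))
  print("  open edge",proj("wrist",st['tool_pos']+M@[.009,.044,z],st))
E
```

```text
t 4.7 pos [0.6427 0.0523 0.1188] yaw x,y [179.5  89.5] F [-0.   0.6  0.8] open 0.5 q7 1.13 q [-0.    0.86 -0.28  1.59  0.32  0.74  1.13]
-0.03 0.009 wrist [304.05454257 315.13366779] side [194.72844091 364.07953603]
-0.03 -0.009 wrist [340.29412598 315.18078089] side [194.17505525 371.60721444]
  open edge [304.05969356 417.69127722]
-0.02 0.009 wrist [293.50355476 315.21514092] side [197.72999011 363.80446905]
-0.02 -0.009 wrist [327.9072922  315.25660762] side [197.17844625 371.27965502]
  open edge [293.50765901 411.333904  ]
-0.01 0.009 wrist [284.19906367 315.28698879] side [200.68979364 363.5332277 ]
-0.01 -0.009 wrist [316.93659446 315.32376539] side [200.14009404 370.95664825]
  open edge [284.20232526 405.72764113]
0 0.009 wrist [275.93249746 315.35082196] side [203.6087164  363.26573274]
0 -0.009 wrist [307.15231268 315.38366044] side [203.06086288 370.63809987]
  open edge [275.93507361 400.74680033]
0.01 0.009 wrist [268.53935877 315.40791065] side [206.48759954 363.00190707]
0.01 -0.009 wrist [298.37186372 315.43741047] side [205.94159332 370.32391821]
  open edge [268.5413723  396.29225477]
0.022 0.009 wrist [260.63723122 315.46892968] side [209.89055753 362.69005431]
0.022 -0.009 wrist [288.95548329 315.4950534 ] side [209.34676889 369.95253888]
  open edge [260.638696   391.53106276]
```

The fingers closed on nothing. In the close-up the knob's top shows below and in front of the finger edges at rows 285–286. So the tips are above the knob, about 34 mm shorter than `finger_overhang` says. I'll reopen and descend in small steps while watching the force.

>>> jog_arm:
  rows:
    - [[0, 0, 0], 0]
    - [[0, 0, 0], 0]
    - [[0, 0, 0], 0]
    - [[0, 0, 0], 0]
    - [[0, 0, 0], 0]
    - [[0, 0, 0], 0]
    - [[0, 0, 0], 0]
    - [[0, 0, 0.01], 0]
    - [[0, 0, 0.02], 0]
    - [[0, 0, 0.025], 0]
    - [[0, 0, 0.03], 0]
    - [[0, 0, 0.03], 0]
  gripper: 60

```text
clock: 5.7
tool_pos: [0.6419, 0.0522, 0.095]
eef_rot: [0.004, 1.0, -0.0, -0.001]
contact_force: [-0.2, 1.0, 0.3]
opening: 0.681
```

```bash
python3 - <<'E'
from h import *
stt();save("wrist","w3.png");save("side","s3.png",(320,120,420,260),4)
E
```

```text
t 5.7 pos [0.6419 0.0522 0.095 ] yaw x,y [179.5  89.5] F [-0.2  1.   0.3] open 60.0 q7 1.12 q [-0.01  0.89 -0.27  1.6   0.33  0.7   1.12]
```

View pics/w3.png

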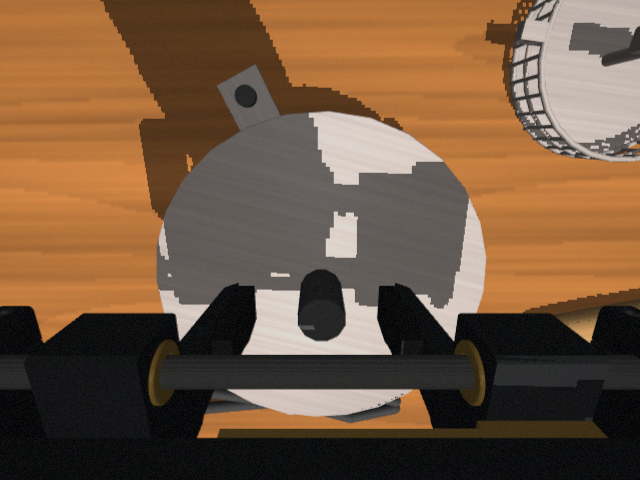

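View pics/s3.png

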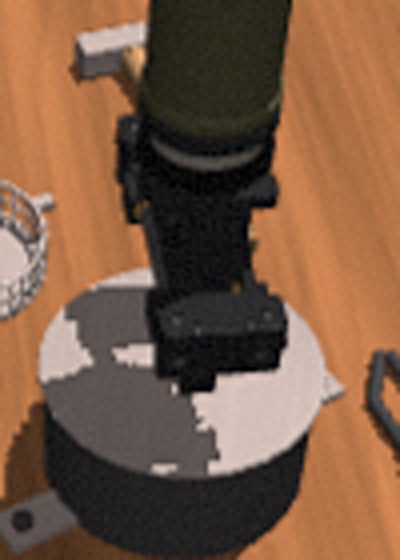

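```bash
python3 - <<'E'
from h import *
st=get_state()
for z in(.07,.08,.09,.1,.11,.12): print(z,proj("side",[.642,.018,z]))
print(proj("wrist",[.642,.054,.124],st),proj("wrist",[.642,.054,.088],st))
E
```

```text
0.07 [227.26179397 367.64656649]
0.08 [224.54507141 367.94054816]
0.09 [221.79082993 368.23858981]
0.1 [218.99828691 368.54077614]
0.11 [216.16663779 368.84719423]
0.12 [213.29505533 369.15793357]
[318.92337126 318.89124008] [284.26786494 318.4205672 ]
```

>>> jog_arm:
  rows:
    - [[0, 0.003, 0.008], 0]
    - [[0, 0.003, 0.016], 0]
    - [[0, 0.003, 0.016], 0]
    - [[0, 0.003, 0.016], 0]
    - [[0, 0.003, 0.016], 0]
    - [[0, 0.003, 0.016], 0]
    - [[0, 0.003, 0.016], 0]
    - [[0, 0.003, 0.016], 0]
    - [[0, 0.003, 0.016], 0]
    - [[0, 0.003, 0.016], 0]
    - [[0, 0.003, 0.016], 0]
  gripper: 0
  newtons: 45

```text
clock: 6.72
tool_pos: [0.6428, 0.0545, 0.0844]
eef_rot: [0.004, 1.0, 0.0, 0.0]
contact_force: [0.1, -0.1, 0.9]
opening: 0.235
```

```bash
python3 - <<'E'
from h import *
stt()
E
```

```text
t 6.72 pos [0.6428 0.0545 0.0844] yaw x,y [179.5  89.5] F [ 0.1 -0.1  0.9] open 20.7 q7 1.12 q [-0.01  0.9  -0.27  1.61  0.33  0.68  1.12]
```

>>> jog_arm:
  rows:
    - [[0, 0, -0.02], 0]
    - [[0, 0, -0.05], 0]
    - [[0, 0, -0.09], 0]
    - [[0, 0, -0.13], 0]
    - [[0, 0, -0.13], 0]
    - [[0, 0, -0.13], 0]

```text
clock: 7.22
tool_pos: [0.6429, 0.0546, 0.1821]
eef_rot: [0.004, 1.0, 0.0, 0.001]
contact_force: [0.4, -0.1, -7.5]
opening: 0.235
```

```bash
python3 - <<'E'
from h import *
stt();save("wrist","w4.png");save("top","t4.png",(200,120,460,320),3)
plan([.42,0,.13],xdir=180)
E
```

```text
t 7.22 pos [0.6429 0.0546 0.1821] yaw x,y [179.5  89.5] F [ 0.4 -0.1 -7.5] open 20.7 q7 1.16 q [ 0.01  0.78 -0.31  1.54  0.28  0.86  1.16]
P [0.42 0.   0.13] shift norm [ 0.2932 -0.0744  0.0673] turn norm -0.0043 rows>= 6
```

View pics/w4.png

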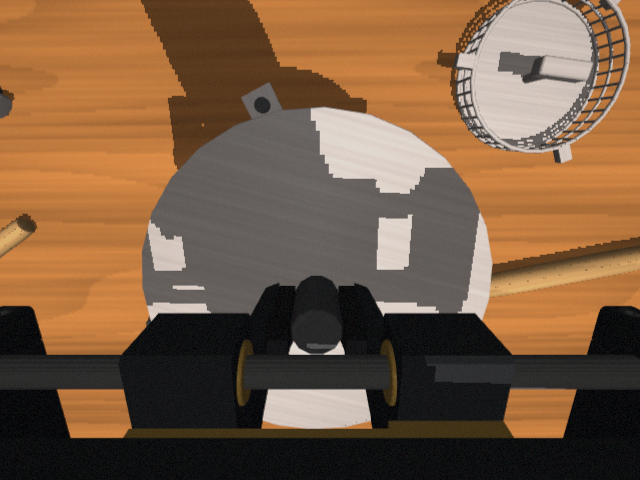

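View pics/t4.png

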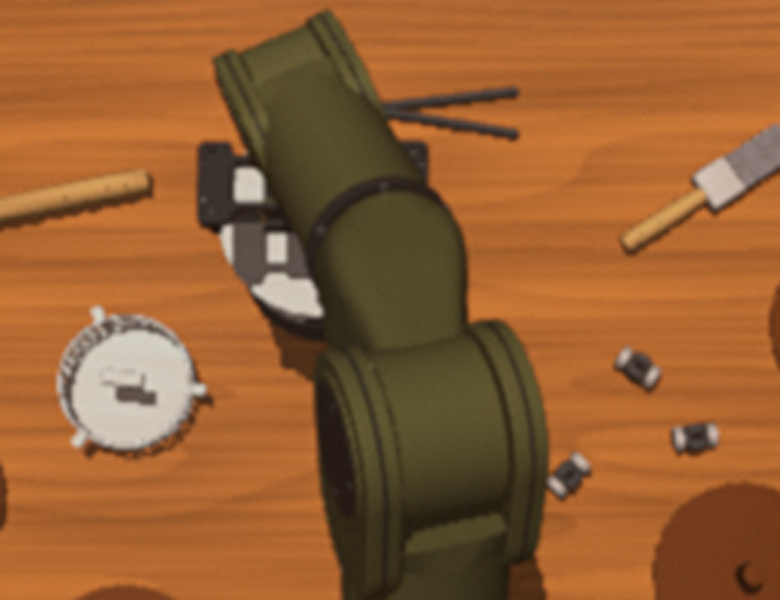

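The wrist view shows the lid hanging level from the fingers. I'm carrying it to (0.42, 0).

>>> jog_arm:
  rows:
    - [[0.05, -0.012, 0], 0]
    - [[0.1, -0.025, 0], 0]
    - [[0.15, -0.038, 0], 0]
    - [[0.2, -0.05, 0], 0]
    - [[0.25, -0.064, 0], 0]
    - [[0.295, -0.0745, 0.02], 0]
    - [[0.295, -0.0745, 0.06], 0]
    - [[0.295, -0.0745, 0.1], 0]
    - [[0.295, -0.0745, 0.14], 0]
    - [[0.295, -0.0745, 0.17], 0]
    - [[0.295, -0.0745, 0.19], 0]
    - [[0.295, -0.0745, 0.205], 0]
    - [[0.295, -0.0745, 0.215], 0]
    - [[0.295, -0.0745, 0.222], 0]
    - [[0.295, -0.0745, 0.222], 0]
    - [[0.295, -0.0745, 0.222], 0]

```text
clock: 8.65
tool_pos: [0.4124, -0.0028, 0.0185]
eef_rot: [0.003, 1.0, -0.005, -0.013]
contact_force: [-0.5, -0.2, -6.1]
opening: 0.238
```

```bash
python3 - <<'E'
from h import *
stt()
E
```

```text
t 8.65 pos [ 0.4124 -0.0028  0.0185] yaw x,y [179.6  89.6] F [-0.5 -0.2 -6.1] open 21.0 q7 -0.18 q [ 0.04  0.9  -0.24  2.3   1.63  0.19 -0.18]
```

>>> jog_arm:
  rows:
    - [[-0.01, 0, 0], 0]
    - [[-0.02, 0, 0], 0]
    - [[-0.02, 0, 0], 0]
    - [[-0.02, 0, 0], 0]
    - [[-0.02, 0, 0], 0]

```text
clock: 9.07
tool_pos: [0.4276, -0.0028, 0.0193]
eef_rot: [0.003, 1.0, -0.005, -0.013]
contact_force: [-0.7, -0.1, -5.6]
opening: 0.235
```

```bash
python3 - <<'E'
from h import *
stt();print(get_state()['eef_rot'],get_state()['qd'])
E
```

```text
t 9.07 pos [ 0.4276 -0.0028  0.0193] yaw x,y [179.7  89.7] F [-0.7 -0.1 -5.6] open 20.7 q7 0.09 q [-0.01  0.89 -0.15  2.26  1.37  0.13  0.09]
[ 0.00267242  0.99990191 -0.0050888  -0.01277213] [ 0.0042657  -0.00851704 -0.00350385  0.0068016  -0.01020521  0.00171491
  0.01547463]
```

>>> jog_arm:
  rows:
    - [[0, 0, 0.004], 0]
    - [[0, 0, 0.008], 0]
    - [[0, 0, 0.01], 0]
    - [[0, 0, 0.011], 0]
    - [[0, 0, 0.011], 0]

```text
clock: 9.48
tool_pos: [0.4277, -0.0029, 0.0114]
eef_rot: [0.003, 1.0, -0.005, -0.012]
contact_force: [0.2, -0.2, -6.4]
opening: 0.238
```

```bash
python3 - <<'E'
from h import *
stt()
E
```

```text
t 9.48 pos [ 0.4277 -0.0029  0.0114] yaw x,y [179.7  89.7] F [ 0.2 -0.2 -6.4] open 20.9 q7 -0.07 q [-0.02  0.91 -0.13  2.26  1.53  0.11 -0.07]
```

>>> jog_arm:
  rows:
    - [[0, 0, 0.002], 0]
    - [[0, 0, 0.003], 0]
    - [[0, 0, 0.004], 0]
    - [[0, 0, 0.004], 0]

```text
clock: 9.82
tool_pos: [0.428, -0.0031, 0.0087]
eef_rot: [0.003, 1.0, -0.005, -0.012]
contact_force: [-0.7, -0.7, -3.1]
opening: 0.238
```

```bash
python3 - <<'E'
from h import *
stt()
E
```

```text
t 9.82 pos [ 0.428  -0.0031  0.0087] yaw x,y [179.7  89.7] F [-0.7 -0.7 -3.1] open 20.9 q7 -0.12 q [-0.01  0.91 -0.16  2.26  1.57  0.13 -0.12]
```

>>> jog_arm:
  rows:
    - [[0, 0, 0.001], 0]
    - [[0, 0, 0.001], 0]
    - [[0, 0, 0.001], 0]
    - [[0, 0, 0.001], 0]
    - [[0, 0, 0.001], 0]
    - [[0, 0, 0.001], 0]
    - [[0, 0, -0.02], 0]
    - [[0, 0, -0.06], 0]
    - [[0, 0, -0.11], 0]
    - [[0, 0, -0.16], 0]
    - [[0, 0, -0.21], 0]
    - [[0, 0, -0.26], 0]
    - [[-0.03, 0.03, -0.31], 0]
    - [[-0.06, 0.06, -0.36], 0]
    - [[-0.09, 0.1, -0.36], 0]
    - [[-0.09, 0.14, -0.36], 0]
    - [[-0.09, 0.14, -0.36], 0]
  gripper: 60

```text
clock: 11.23
tool_pos: [0.5049, 0.1143, 0.2787]
eef_rot: [-0.001, 1.0, -0.0, -0.008]
contact_force: [0.1, 0.3, -0.8]
opening: 0.681
```

```bash
python3 - <<'E'
from h import *
stt();st=save("wrist","w5.png");print(st['eef_rot'])
for t in["can","can_entry","can_notch","basket_grip","basket_lug"]:
  print(t,[(np.round(m['pixel'],1).tolist(),round(m['p'],2)) for m in mark_of(t,"wrist")])
E
```

```text
t 11.23 pos [0.5049 0.1143 0.2787] yaw x,y [-179.8   90.2] F [ 0.1  0.3 -0.8] open 60.0 q7 0.76 q [ 0.19  0.59 -0.81  1.79  0.49  1.    0.76]
[-1.45390907e-03  9.99963419e-01 -1.61907642e-04 -8.42739569e-03]
can [([296.1, 276.4], 0.74)]
can_entry []
can_notch [([293.4, 216.2], 0.84), ([384.5, 249.7], 0.18)]
basket_grip [([218.4, 430.6], 0.69)]
basket_lug [([206.9, 367.8], 0.81)]
```

View pics/w5.png

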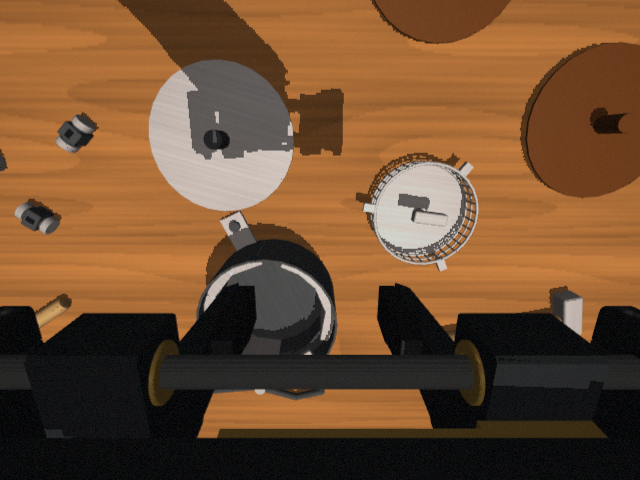

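>>> jog_arm:
  rows:
    - [[0.01, -0.04, -0.01], 0]
    - [[0.01, -0.08, -0.02], 0]
    - [[0.01, -0.08, -0.02], 0]
    - [[0.01, -0.08, -0.02], 0]

```text
clock: 11.87
tool_pos: [0.4951, 0.0414, 0.2914]
eef_rot: [0.006, 1.0, -0.006, -0.012]
contact_force: [-0.6, -0.0, 0.6]
opening: 0.678
```

```bash
python3 - <<'E'
from h import *
stt();st=save("wrist","w6.png");print(st['eef_rot']);im=cv2.imread("pics/w6.png")[180:340,240:420]
im=255*(im/255.)**.5;cv2.imwrite("pics/w6z.png",cv2.resize(im.astype(np.uint8),None,fx=3.7,fy=3.7,interpolation=cv2.INTER_CUBIC))
im=snapshot("top")[150:250,260:360,::-1];im=255*(im/255.)**.5;cv2.imwrite("pics/t6z.png",cv2.resize(im.astype(np.uint8),None,fx=6,fy=6,interpolation=cv2.INTER_CUBIC))
E
```

```text
t 11.87 pos [0.4951 0.0414 0.2914] yaw x,y [179.3  89.3] F [-0.6 -0.   0.6] open 59.8 q7 0.88 q [ 0.34  0.55 -0.82  1.82  0.47  1.01  0.88]
[ 0.00576734  0.99989432 -0.00577627 -0.01202981]
```

View pics/w6z.png

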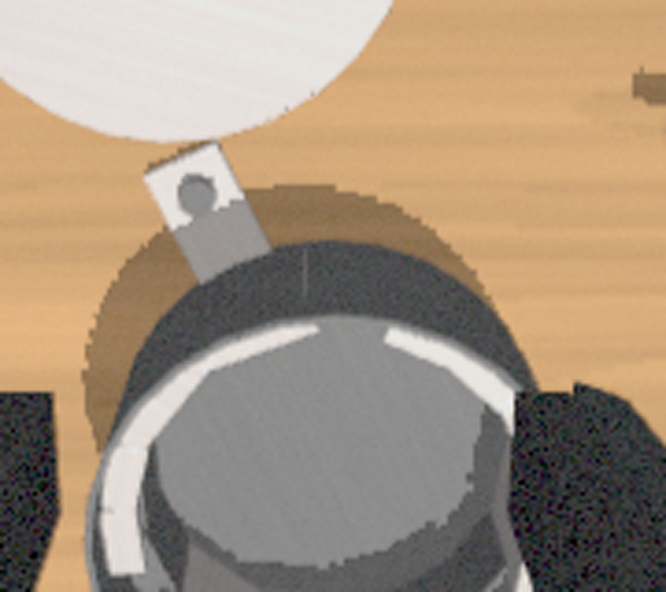

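View pics/t6z.png

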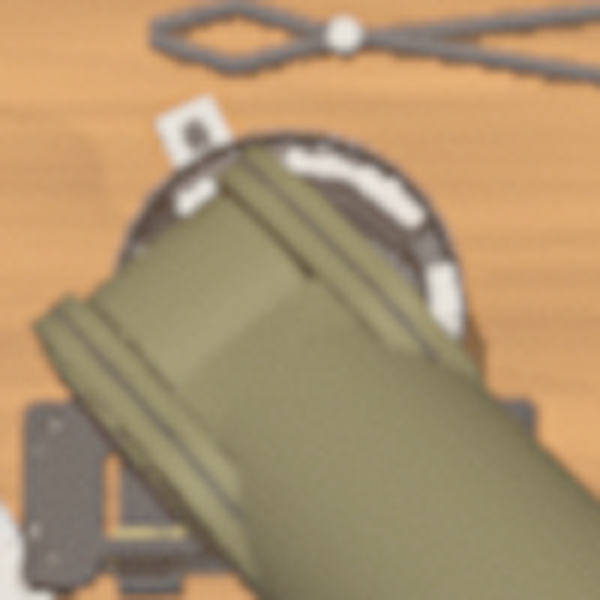

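The close-up shows the collar as a white ring with a gap on the robot side between crop (320,325) and (388,330). The top view shows two more gaps, near (250,170) and (432,240).

```bash
python3 - <<'E'
from h import *
st=get_state();C=np.array([.642,.0547])
w=lambda u,v:onz("wrist",(180+v/3.7,240+u/3.7),.064,st)[:2]
t=lambda u,v:onz("top",(150+v/6,260+u/6),.064)[:2]
for n,p in[("w L",w(318,326)),("w R",w(388,335)),("w Lend",w(125,575)),("t1",t(213,187)),("t2",t(287,155)),("t3",t(420,222)),("t4",t(440,265)),("t5",t(452,330)),("br t",t(197,135)),("br w",onz("wrist",(180+195/3.7,240+197/3.7),.03,st)[:2])]:
    d=p-C;print(n,p,np.hypot(*d),np.degrees(np.arctan2(d[1],d[0])))
E
```

```text
w L [0.56855138 0.05411292] 0.0734509615188393 -179.54203701294142
w R [0.57183946 0.07766173] 0.07382237260080528 161.87807073343714
w Lend [ 0.66341238 -0.01478468] 0.07270908774187565 -72.87280670803158
t1 [0.70062101 0.0889273 ] 0.06788174186526343 30.279555368934606
t2 [0.7161294  0.05299711] 0.07414896042111495 -1.3159608574941613
t3 [ 0.68193564 -0.01103849] 0.07691817146008634 -58.72163428256902
t4 [ 0.66051481 -0.0203872 ] 0.07733618851742438 -76.14846886613152
t5 [ 0.62842744 -0.02567536] 0.08151326385875422 -99.58481052235925
br t [0.7266891 0.0966004] 0.09448750226802077 26.32415943177627
br w [0.53186333 0.0117563 ] 0.11821272261024938 -158.69855050268157
```

>>> jog_arm:
  rows:
    - [[-0.004, 0.04, 0], 0.06]
    - [[-0.01, 0.09, 0], 0.12]
    - [[-0.015, 0.14, 0.01], 0.18]
    - [[-0.02, 0.19, 0.02], 0.24]
    - [[-0.024, 0.24, 0.03], 0.3]
    - [[-0.024, 0.29, 0.05], 0.36]
    - [[-0.024, 0.34, 0.055], 0.42]
    - [[-0.024, 0.358, 0.055], 0.48]
    - [[-0.024, 0.358, 0.055], 0.54]
    - [[-0.024, 0.358, 0.055], 0.6]
    - [[-0.024, 0.358, 0.055], 0.66]
    - [[-0.024, 0.358, 0.055], 0.72]
    - [[-0.024, 0.358, 0.055], 0.78]
    - [[-0.024, 0.358, 0.055], 0.84]
    - [[-0.024, 0.358, 0.055], 0.84]
    - [[-0.024, 0.358, 0.055], 0.84]
    - [[-0.024, 0.358, 0.055], 0.84]

```text
clock: 13.38
tool_pos: [0.5132, 0.3133, 0.2471]
eef_rot: [0.745, 0.667, -0.012, -0.004]
contact_force: [-0.1, -0.1, -0.0]
opening: 0.685
```

```bash
python3 - <<'E'
from h import *
stt();st=save("wrist","w7.png");print(st['eef_rot'])
im=snapshot("top")[150:270,210:360,::-1];im=255*(im/255.)**.5;cv2.imwrite("pics/t7z.png",cv2.resize(im.astype(np.uint8),None,fx=5,fy=5,interpolation=cv2.INTER_CUBIC))
E
```

```text
t 13.38 pos [0.5132 0.3133 0.2471] yaw x,y [83.7 -6.3] F [-0.1 -0.1 -0. ] open 60.4 q7 -0.92 q [-0.46  0.65 -0.28  1.59  0.2   0.96 -0.92]
[ 0.74504637  0.66688569 -0.01227643 -0.00432044]
```

View pics/w7.png

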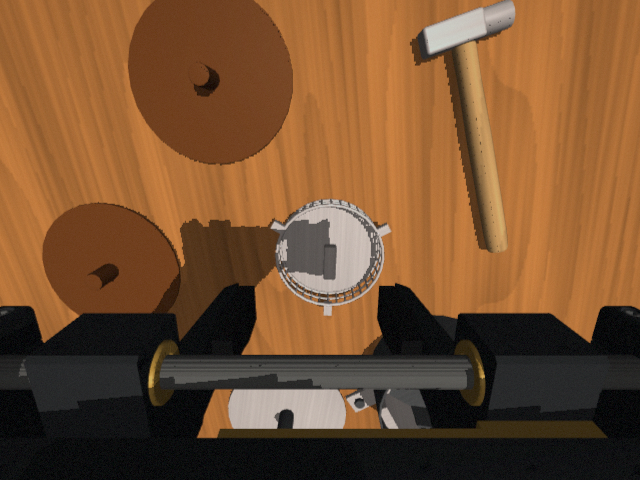

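View pics/t7z.png

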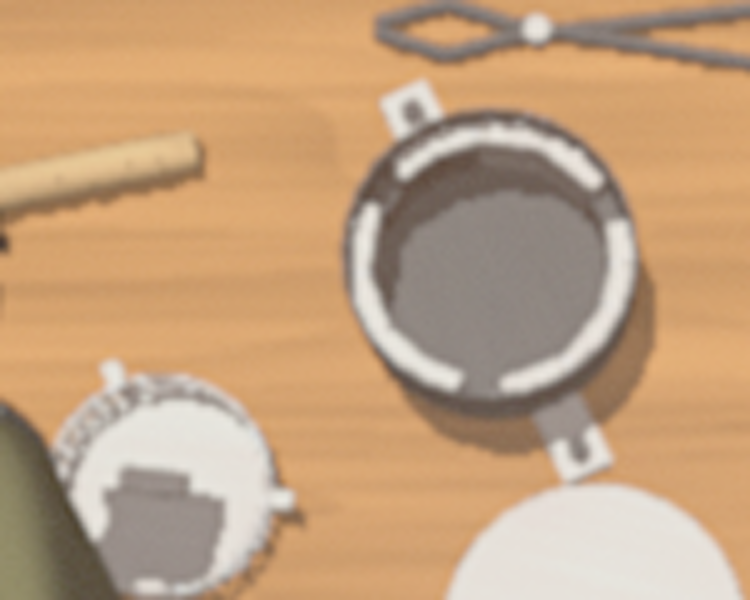

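The top view now shows the whole collar, with gaps at crop (385,190), (610,205) and (482,384). The wrist view shows the basket's lugs at (278,226), (383,231) and (327,310), with the T bar running vertically near column 330.

```bash
python3 - <<'E'
from h import *
im=snapshot("top")
st=get_state()
sub=im[165:235,275:342].astype(int);rr,cc=np.where(sub.min(2)>150)
P=np.array([onz("top",(a+165,b+275),.064)[:2] for a,b in zip(rr,cc)])
C=np.array([.642,.0547])
d=np.hypot(*(P-C).T);k=(d<.083)&(d>.06);P=P[k]
f=least_squares(lambda x:np.hypot(*(P-x[:2]).T)-x[2],[*C,.075],loss="soft_l1",f_scale=.003);print("ring",f.x,len(P))
C=f.x[:2];a=np.degrees(np.arctan2(*(P-C).T[::-1]))%360;h=np.histogram(a,72,(0,360))[0];print(h)
sa=np.sort(a);g=np.diff(np.append(sa,sa[0]+360));i=np.argsort(g)[-3:];
for j in sorted(i): print("gap",sa[j],(sa[j]+g[j]),"centre",sa[j]+g[j]/2)
# outer rim of can
L=[onz("wrist",p,.032,st)[:2] for p in[(310,327),(231,384),(226,278)]]
c=np.mean(L,0);print("lugs",L,"c",c)
for l,o in zip(L,(0,120,240)): print(np.hypot(*(l-c)),(np.degrees(np.arctan2(*(l-c)[::-1]))-o+180)%360-180)
print("T",onz("wrist",(245,330),.054,st),onz("wrist",(279,329),.054,st))
cv2.imwrite("pics/w7z.png",cv2.resize(cv2.imread("pics/w7.png")[190:325,260:400],None,fx=4.3,fy=4.3,interpolation=cv2.INTER_CUBIC))
E
```

```text
ring [0.64039674 0.05410763 0.07446742] 364
[ 4  5  5  4  5  3  4  4  4  0  0  0  0  3  6  6  6  6  4  7  7  8  7  8
  7  7  8  9  7  6  7  7  5  0  0  0  0  5  6  6  7  6  6  5  6  6  7  7
  7  7  7  7  8 12  8  8  6  0  0  0  0  4  8  6  7  6  4  3  5  6  5  4]
gap 44.34989331929907 67.4008947813387 centre 55.87539405031889
gap 164.24993846062006 186.87060706688703 centre 175.56027276375355
gap 284.07279441415284 306.90298506336137 centre 295.4878897387571
lugs [array([0.50660973, 0.17769214]), array([0.58325707, 0.27444731]), array([0.46119131, 0.29359077])] c [0.51701937 0.24857674]
0.07164486830749885 -98.35436369033388
0.0711106123551822 -98.66579095372732
0.07171495499481204 -98.87915036535085
T [0.51953826 0.2714902  0.054     ] [0.51423293 0.23035537 0.054     ]
```

View pics/w7z.png

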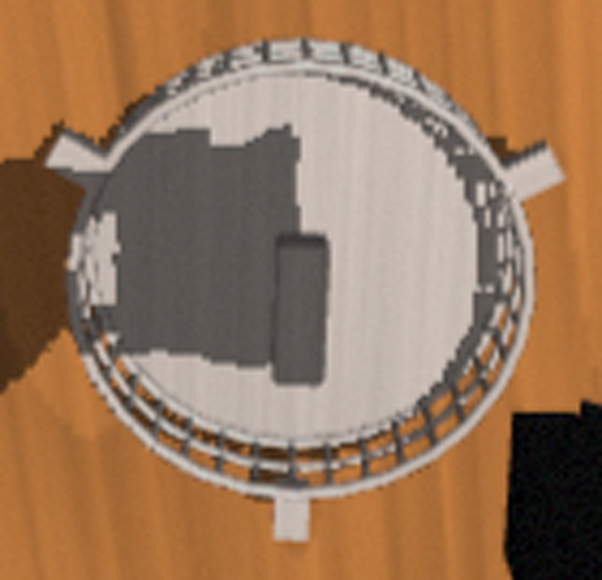

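```bash
python3 - <<'E'
from h import *
stt();plan([.517,.2495,.08],xdir=81.5);plan([.517,.2495,.017],xdir=81.5)
E
```

```text
t 13.53 pos [0.5137 0.3127 0.2472] yaw x,y [83.5 -6.5] F [-1.4 -0.5 -0.1] open 60.0 q7 -0.92 q [-0.46  0.65 -0.28  1.59  0.2   0.96 -0.92]
P [0.517  0.2495 0.08  ] shift norm [-0.0805  0.019   0.2236] turn norm 0.0177 rows>= 5
P [0.517  0.2495 0.017 ] shift norm [-0.0794  0.0209  0.3075] turn norm 0.0177 rows>= 6
```

>>> jog_arm:
  rows:
    - [[-0.03, 0.01, 0.04], 0.018]
    - [[-0.06, 0.015, 0.09], 0.018]
    - [[-0.08, 0.019, 0.14], 0.018]
    - [[-0.08, 0.019, 0.19], 0.018]
    - [[-0.08, 0.019, 0.22], 0.018]
    - [[-0.08, 0.019, 0.22], 0.018]
    - [[-0.08, 0.019, 0.22], 0.018]

```text
clock: 14.12
tool_pos: [0.5167, 0.2497, 0.0823]
eef_rot: [0.758, 0.652, -0.013, -0.004]
contact_force: [-0.5, -0.2, 1.6]
opening: 0.679
```

```bash
python3 - <<'E'
from h import *
stt();print(get_state()['eef_rot']);st=save("wrist","w8.png");plan([.517,.2495,.017],xdir=81.5)
E
```

```text
t 14.12 pos [0.5167 0.2497 0.0823] yaw x,y [81.4 -8.6] F [-0.5 -0.2  1.6] open 59.8 q7 -0.95 q [-0.41  0.84 -0.21  1.81  0.29  0.55 -0.95]
[ 0.75802397  0.65208203 -0.01304884 -0.00429235]
P [0.517  0.2495 0.017 ] shift norm [-0.0004  0.001   0.0889] turn norm -0.0008 rows>= 2
```

View pics/w8.png

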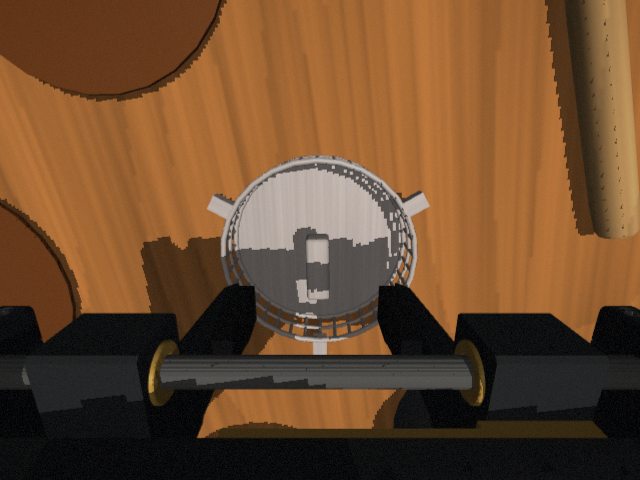

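```bash
python3 - <<'E'
from h import *
M=R.from_quat(get_state()['eef_rot']).as_matrix();print(np.degrees(M[:2,2]),np.round(M,4))
E
```

```text
[-1.29329318 -0.50479556] [[ 0.1494  0.9885 -0.0226]
 [ 0.9887 -0.1496 -0.0088]
 [-0.0121 -0.021  -0.9997]]
```

The jaws straddle the bar. The tool has a residual lean of about 1.4° towards the base, picked up at the inner reach limit while placing the lid. Jogging can't turn it out, so I'll try reversing it by going to the outer reach limit before gripping.

>>> jog_arm:
  rows:
    - [[0, 0, -0.04], 0]
    - [[0, 0, -0.09], 0]
    - [[0, 0, -0.14], 0]
    - [[0.02, 0.03, -0.19], 0]
    - [[0.04, 0.07, -0.22], 0]
    - [[0.07, 0.11, -0.24], 0]
    - [[0.1, 0.15, -0.24], 0]
    - [[0.12, 0.19, -0.24], 0]
    - [[0.14, 0.22, -0.24], 0]
    - [[0.16, 0.25, -0.24], 0]
    - [[0.17, 0.265, -0.24], 0]
    - [[0.18, 0.28, -0.24], 0]
    - [[0.18, 0.28, -0.24], 0]

```text
clock: 15.25
tool_pos: [0.7506, 0.3548, 0.2576]
eef_rot: [0.758, 0.652, -0.01, -0.004]
contact_force: [0.4, 0.8, -1.2]
opening: 0.678
```

```bash
cat >> h.py <<'E'
def tilt():
    M=R.from_quat(get_state()['eef_rot']).as_matrix();print('tilt deg (world x,y)',np.round(np.degrees(M[:2,2]),2))
E
python3 - <<'E'
from h import *
stt();tilt();print(np.hypot(*get_state()['tool_pos'][:2]))
E
```

```text
t 15.25 pos [0.7506 0.3548 0.2576] yaw x,y [81.4 -8.6] F [ 0.4  0.8 -1.2] open 59.7 q7 -0.72 q [-0.44  1.07 -0.24  0.57  0.2   1.54 -0.72]
tilt deg (world x,y) [-1.2  -0.41]
0.830245709157066
```

Now a little further out, in small steps.

>>> jog_arm:
  rows:
    - [[0.01, 0.015, 0], 0]
    - [[0.02, 0.03, 0], 0]
    - [[0.03, 0.045, 0], 0]
    - [[0.04, 0.06, 0], 0]
    - [[0.04, 0.06, 0], 0]

```text
clock: 15.67
tool_pos: [0.7845, 0.3715, 0.2483]
eef_rot: [0.758, 0.652, -0.01, -0.006]
contact_force: [0.1, -0.1, 0.7]
opening: 0.682
```

```bash
python3 - <<'E'
from h import *
stt();tilt();print(np.hypot(*get_state()['tool_pos'][:2]))
E
```

```text
t 15.67 pos [0.7845 0.3715 0.2483] yaw x,y [81.4 -8.6] F [ 0.1 -0.1  0.7] open 60.1 q7 -0.63 q [-0.5   1.26  0.15  0.14 -0.15  1.77 -0.63]
tilt deg (world x,y) [-1.27 -0.26]
0.8679970282052778
```

The far limit leaves joint 4 at 0.14, right by its stop at 0.13, and the tilt is unchanged. I'll back off and live with the 1.3° lean: light grips, and letting parts settle by their own weight.

>>> jog_arm:
  rows:
    - [[-0.02, -0.03, 0], 0]
    - [[-0.05, -0.07, 0], 0]
    - [[-0.08, -0.11, 0], 0]
    - [[-0.11, -0.15, 0], 0]
    - [[-0.13, -0.19, 0], 0]
    - [[-0.15, -0.23, 0], 0]
    - [[-0.17, -0.27, 0], 0]
    - [[-0.19, -0.3, 0], 0]
    - [[-0.21, -0.33, 0.05], 0]
    - [[-0.22, -0.34, 0.1], 0]
    - [[-0.22, -0.34, 0.15], 0]
    - [[-0.22, -0.34, 0.18], 0]
    - [[-0.22, -0.34, 0.18], 0]
    - [[-0.22, -0.34, 0.18], 0]

```text
clock: 16.83
tool_pos: [0.5076, 0.2455, 0.1219]
eef_rot: [0.758, 0.652, -0.007, -0.003]
contact_force: [1.1, 0.9, 0.1]
opening: 0.678
```

```bash
python3 - <<'E'
from h import *
stt();tilt();plan([.517,.2495,.017],xdir=81.5)
E
```

```text
t 16.83 pos [0.5076 0.2455 0.1219] yaw x,y [81.4 -8.6] F [1.1 0.9 0.1] open 59.8 q7 -0.56 q [-0.58  0.77  0.09  1.84 -0.13  0.56 -0.56]
tilt deg (world x,y) [-0.81 -0.26]
P [0.517  0.2495 0.017 ] shift norm [0.0081 0.0135 0.1397] turn norm -0.0011 rows>= 3
```

>>> jog_arm:
  rows:
    - [[0.008, 0.0135, 0.03], 0]
    - [[0.008, 0.0135, 0.06], 0]
    - [[0.008, 0.0135, 0.09], 0]
    - [[0.008, 0.0135, 0.11], 0]
    - [[0.008, 0.0135, 0.13], 0]
    - [[0.008, 0.0135, 0.138], 0]
    - [[0.008, 0.0135, 0.138], 0]
    - [[0.008, 0.0135, 0.138], 0]

```text
clock: 17.5
tool_pos: [0.5193, 0.2501, 0.0192]
eef_rot: [0.758, 0.652, -0.005, -0.002]
contact_force: [0.5, 0.0, -0.5]
opening: 0.68
```

>>> jog_arm:
  rows:
    - [[0, 0, 0], 0]
    - [[0, 0, 0], 0]
    - [[0, 0, 0], 0]
    - [[0, 0, 0], 0]
    - [[0, 0, 0], 0]
    - [[0, 0, 0], 0]
    - [[0, 0, 0], 0]
    - [[0, 0, 0], 0]
  gripper: 0
  newtons: 20

```text
clock: 18.17
tool_pos: [0.5169, 0.2493, 0.0171]
eef_rot: [0.758, 0.652, -0.007, -0.003]
contact_force: [-0.0, 0.6, 2.1]
opening: 0.158
```

```bash
python3 - <<'E'
from h import *
stt();tilt();save("wrist","w9.png")
E
```

```text
t 18.17 pos [0.5169 0.2493 0.0171] yaw x,y [81.4 -8.6] F [-0.   0.6  2.1] open 13.9 q7 -0.54 q [-0.56  0.95  0.06  1.84 -0.14  0.37 -0.54]
tilt deg (world x,y) [-0.85 -0.32]
```

View pics/w9.png

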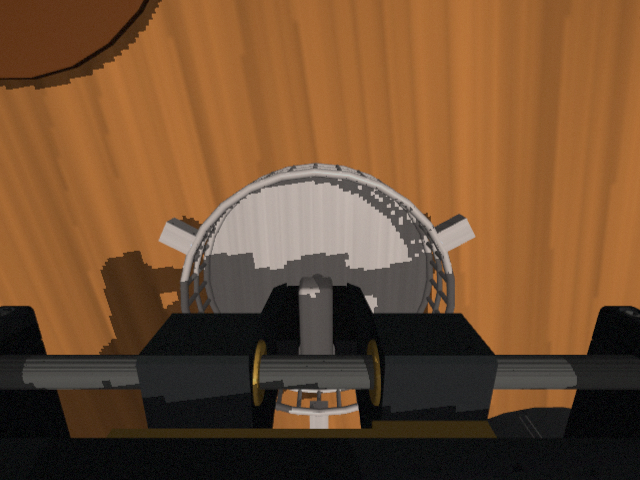

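>>> jog_arm:
  rows:
    - [[0, 0, -0.02], 0]
    - [[0, 0, -0.06], 0]
    - [[0, 0, -0.11], 0]
    - [[0, 0, -0.16], 0]
    - [[0, 0, -0.21], 0]
    - [[0, 0, -0.23], 0]
    - [[0, 0, -0.23], 0]
  newtons: 30

```text
clock: 18.8
tool_pos: [0.5223, 0.251, 0.1931]
eef_rot: [0.759, 0.652, -0.003, -0.001]
contact_force: [0.6, -0.5, -5.2]
opening: 0.15
```

```bash
python3 - <<'E'
from h import *
stt();tilt();plan([.641,.0543,.18],xdir=81.4+34.4)
E
```

```text
t 18.8 pos [0.5223 0.251  0.1931] yaw x,y [81.3 -8.7] F [ 0.6 -0.5 -5.2] open 13.2 q7 -0.57 q [-0.6   0.68  0.12  1.75 -0.12  0.73 -0.57]
tilt deg (world x,y) [-0.39 -0.11]
P [0.641  0.0543 0.18  ] shift norm [-0.2354  0.1961  0.0169] turn norm -0.3008 rows>= 6
```

>>> jog_arm:
  rows:
    - [[-0.03, 0.03, 0], -0.03]
    - [[-0.07, 0.06, 0], -0.08]
    - [[-0.11, 0.09, 0], -0.13]
    - [[-0.15, 0.12, 0], -0.18]
    - [[-0.19, 0.15, 0], -0.23]
    - [[-0.22, 0.18, 0], -0.28]
    - [[-0.235, 0.196, 0], -0.3]
    - [[-0.235, 0.196, 0], -0.3]
    - [[-0.235, 0.196, 0], -0.3]
    - [[-0.235, 0.196, 0], -0.3]

```text
clock: 19.63
tool_pos: [0.6369, 0.0551, 0.1868]
eef_rot: [0.532, 0.847, -0.007, -0.007]
contact_force: [0.2, 0.8, -4.5]
opening: 0.15
```

```bash
python3 - <<'E'
from h import *
stt();tilt();plan([.641,.0543,.11],xdir=115.8)
save("wrist","w10.png");save("side","s10.png",(280,130,460,270),4)
E
```

```text
t 19.63 pos [0.6369 0.0551 0.1868] yaw x,y [115.8  25.8] F [ 0.2  0.8 -4.5] open 13.3 q7 0.22 q [-0.11  0.76 -0.09  1.54  0.08  0.86  0.22]
tilt deg (world x,y) [-1.04 -0.24]
P [0.641  0.0543 0.11  ] shift norm [-0.0038  0.0063  0.1024] turn norm -0.0002 rows>= 2
```

View pics/w10.png

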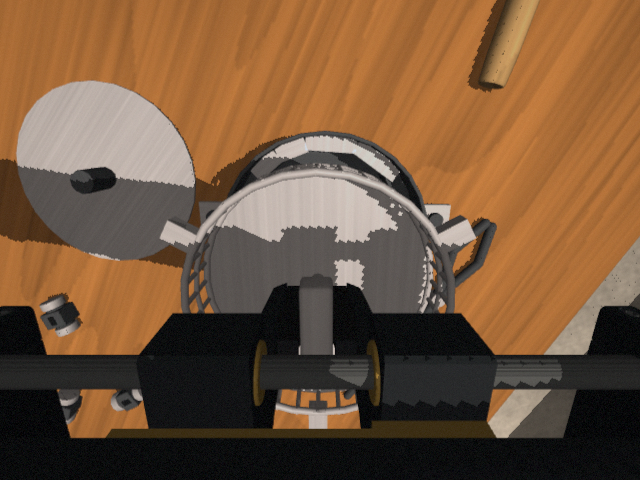

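View pics/s10.png

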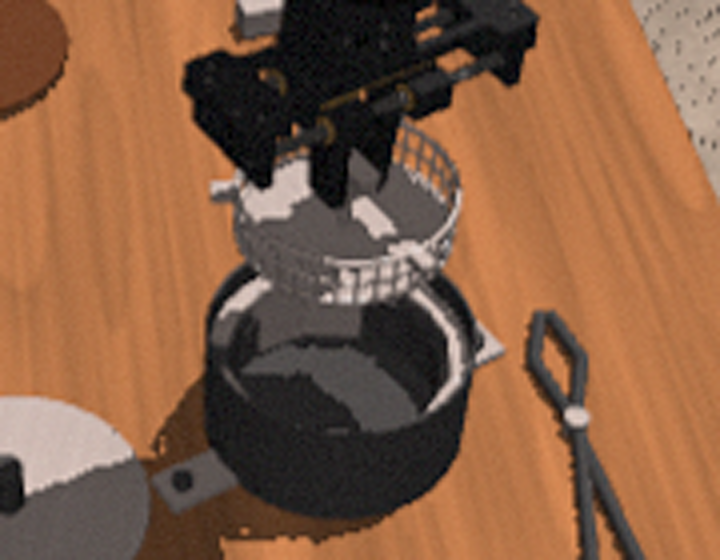

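The side view shows the basket hanging level above the can. In the wrist view the lugs sit symmetrically at (180,235) and (455,233).

```bash
python3 - <<'E'
from h import *
im=cv2.imread("pics/w10.png")
cv2.imwrite("pics/w10z.png",cv2.resize(im[120:260,140:500],None,fx=2.2,fy=2.2,interpolation=cv2.INTER_CUBIC))
m=camera_model("wrist");K=m['mtx'];T=m['T_tool_cam']
def tz(rc,z):
    d=np.linalg.inv(K)@np.array([rc[1],rc[0],1]);d=T[:3,:3]@np.array([d[0],-d[1],-d[2]]);o=T[:3,3];return (o+d*(z-o[2])/d[2])
# expected pixels of lug tips, basket centre=TCP axis, lug x=-tool x
def pj(p):
    q=np.linalg.inv(T)@np.append(p,1);q=K@np.array([q[0],-q[1],-q[2]]);return q[[1,0]]/q[2]
for a in(180,60,-60): print(a,[np.round(pj([.078*np.cos(np.radians(a+s)),.078*np.sin(np.radians(a+s)),-.017]),1) for s in(-3.7,3.7)])
E
```

```text
180 [array([435.9, 325.3]), array([435.9, 306.9])]
60 [array([220. , 464.9]), array([239.1, 473.6])]
-60 [array([239.1, 158.6]), array([220. , 167.2])]
```

View pics/w10z.png

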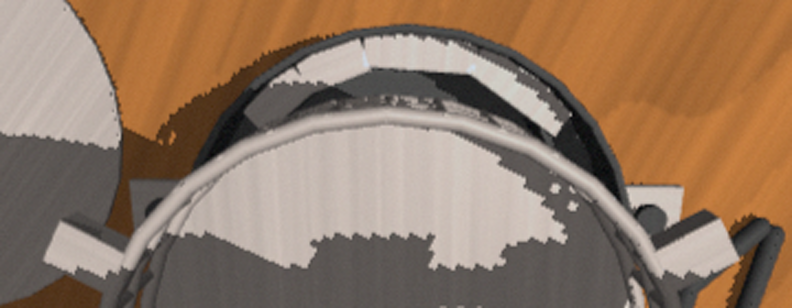

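>>> jog_arm:
  rows:
    - [[-0.004, 0.006, 0.02], 0]
    - [[-0.004, 0.006, 0.05], 0]
    - [[-0.004, 0.006, 0.08], 0]
    - [[-0.004, 0.006, 0.1], 0]
    - [[-0.004, 0.006, 0.1], 0]
    - [[-0.004, 0.006, 0.1], 0]

```text
clock: 20.23
tool_pos: [0.6423, 0.0534, 0.1126]
eef_rot: [0.531, 0.847, -0.007, -0.005]
contact_force: [0.7, -0.6, -4.7]
opening: 0.154
```

```bash
python3 - <<'E'
from h import *
stt();tilt();plan([.641,.0543,.06],xdir=115.8)
save("wrist","w11.png",(140,100,500,300),2.2)
E
```

```text
t 20.23 pos [0.6423 0.0534 0.1126] yaw x,y [115.8  25.8] F [ 0.7 -0.6 -4.7] open 13.6 q7 0.21 q [-0.11  0.86 -0.08  1.58  0.1   0.72  0.21]
tilt deg (world x,y) [-0.92 -0.31]
P [0.641  0.0543 0.06  ] shift norm [0.0018 0.0001 0.0702] turn norm 0.0 rows>= 2
```

View pics/w11.png

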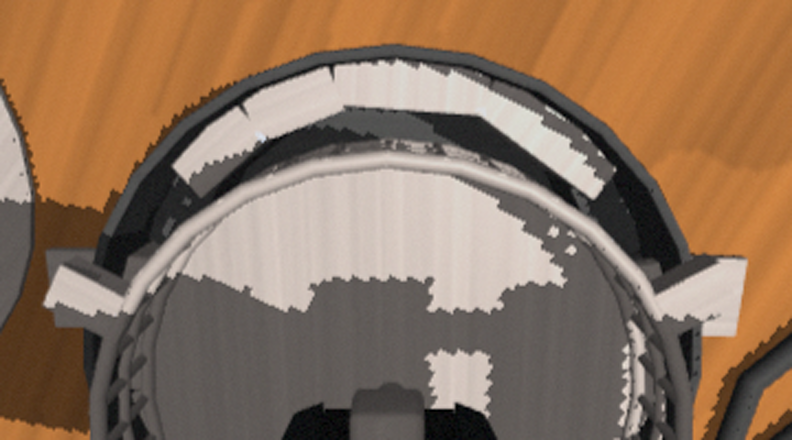

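The collar arc's ends at crop (184,180) and (606,181) are symmetric about column 395. The lugs centre on column 393, so they line up with the gaps.

>>> jog_arm:
  rows:
    - [[0.001, 0, 0.02], 0]
    - [[0.0015, 0, 0.04], 0]
    - [[0.0015, 0, 0.06], 0]
    - [[0.0015, 0, 0.07], 0]
    - [[0.0015, 0, 0.07], 0]
    - [[0.0015, 0, 0.07], 0]

```text
clock: 20.78
tool_pos: [0.6427, 0.0536, 0.0623]
eef_rot: [0.532, 0.847, -0.005, -0.004]
contact_force: [-0.5, -0.4, -4.4]
opening: 0.149
```

```bash
python3 - <<'E'
from h import *
stt();tilt();plan([.641,.0543,.04],xdir=115.8)
save("wrist","w12.png",(140,100,500,300),2.2)
E
```

```text
t 20.78 pos [0.6427 0.0536 0.0623] yaw x,y [115.7  25.7] F [-0.5 -0.4 -4.4] open 13.1 q7 0.2 q [-0.12  0.93 -0.07  1.61  0.11  0.62  0.2 ]
tilt deg (world x,y) [-0.69 -0.29]
P [0.641  0.0543 0.04  ] shift norm [ 0.0018 -0.0013  0.0298] turn norm -0.0005 rows>= 1
```

View pics/w12.png

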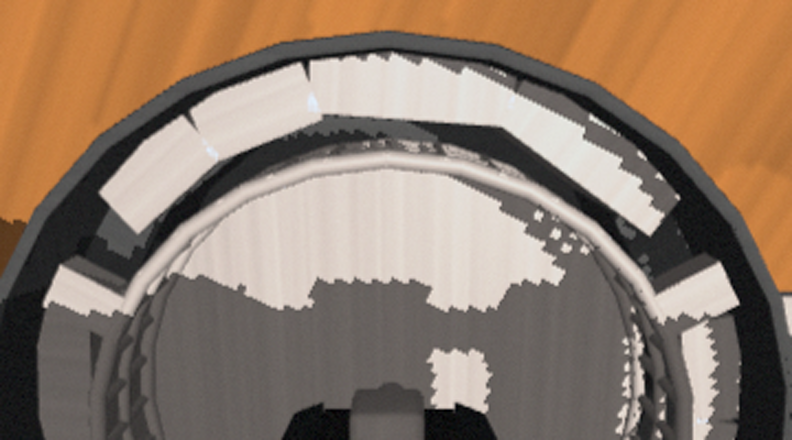

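>>> jog_arm:
  rows:
    - [[0.001, 0, 0.008], 0]
    - [[0.0015, -0.001, 0.016], 0]
    - [[0.0015, -0.001, 0.02], 0]
    - [[0.0015, -0.001, 0.02], 0]

```text
clock: 21.17
tool_pos: [0.6398, 0.054, 0.0457]
eef_rot: [0.532, 0.847, -0.006, -0.005]
contact_force: [-0.3, -0.6, -4.8]
opening: 0.151
```

```bash
python3 - <<'E'
from h import *
stt();tilt();plan([.641,.0543,.04],xdir=115.8)
save("wrist","w13.png",(140,100,500,300),2.2)
E
```

```text
t 21.17 pos [0.6398 0.054  0.0457] yaw x,y [115.7  25.7] F [-0.3 -0.6 -4.8] open 13.3 q7 0.2 q [-0.12  0.95 -0.07  1.62  0.11  0.59  0.2 ]
tilt deg (world x,y) [-0.88 -0.32]
P [0.641  0.0543 0.04  ] shift norm [-0.0004  0.0018  0.0075] turn norm -0.0005 rows>= 1
```

View pics/w13.png

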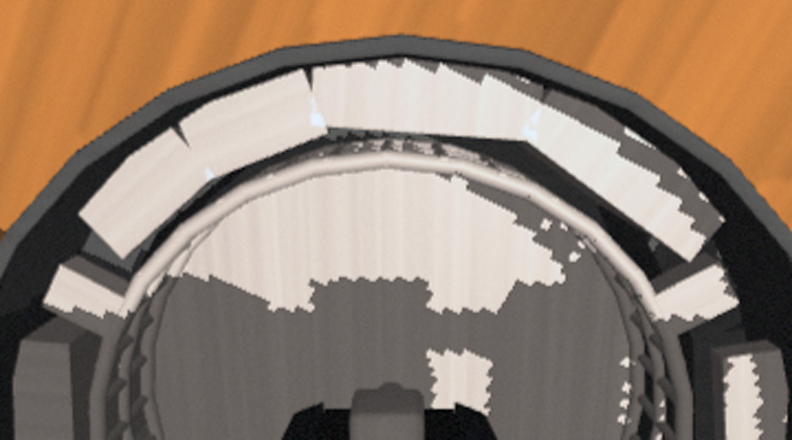

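>>> jog_arm:
  rows:
    - [[0, 0.003, 0], 0]
    - [[0, 0.003, 0.004], 0]
    - [[0, 0.003, 0.008], 0]
    - [[0, 0.003, 0.009], 0]
    - [[0, 0.003, 0.009], 0]

```text
clock: 21.63
tool_pos: [0.6421, 0.0549, 0.0393]
eef_rot: [0.532, 0.847, -0.006, -0.005]
contact_force: [-0.8, 0.7, -4.4]
opening: 0.154
```

```bash
python3 - <<'E'
from h import *
stt();tilt();
save("wrist","w14.png",(140,100,500,300),2.2)
E
```

```text
t 21.63 pos [0.6421 0.0549 0.0393] yaw x,y [115.7  25.7] F [-0.8  0.7 -4.4] open 13.6 q7 0.19 q [-0.12  0.96 -0.07  1.61  0.11  0.59  0.19]
tilt deg (world x,y) [-0.83 -0.31]
```

View pics/w14.png

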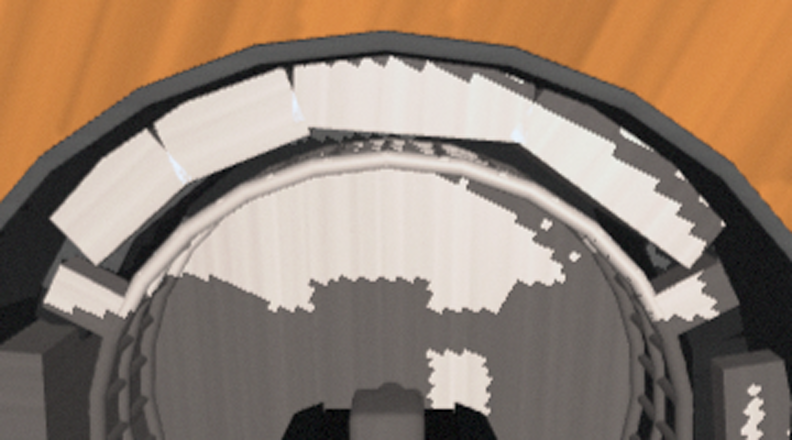

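Now symmetric about column 391. I'll lower further in 1.5 mm steps until contact.

>>> jog_arm:
  rows:
    - [[0, 0, 0.002], 0]
    - [[0, 0, 0.003], 0]
    - [[0, 0, 0.004], 0]
    - [[0, 0, 0.004], 0]

```text
clock: 22.02
tool_pos: [0.6428, 0.055, 0.0381]
eef_rot: [0.532, 0.847, -0.006, -0.004]
contact_force: [-3.0, 0.3, 5.3]
opening: 0.15
```

```bash
python3 - <<'E'
from h import *
stt();tilt()
E
```

```text
t 22.02 pos [0.6428 0.055  0.0381] yaw x,y [115.7  25.7] F [-3.   0.3  5.3] open 13.2 q7 0.19 q [-0.12  0.97 -0.07  1.61  0.11  0.58  0.19]
tilt deg (world x,y) [-0.73 -0.3 ]
```

>>> jog_arm:
  rows:
    - [[0, 0, -0.001], 0]
    - [[0, 0, -0.001], 0]
    - [[0, 0, -0.001], 0]
    - [[0, 0, -0.001], 0]
  gripper: 22

```text
clock: 22.35
tool_pos: [0.643, 0.055, 0.0377]
eef_rot: [0.532, 0.847, -0.006, -0.004]
contact_force: [-0.7, 0.2, 0.1]
opening: 0.248
```

>>> jog_arm:
  rows:
    - [[0, 0, 0], 0]
    - [[0, 0, 0], 0]
    - [[0, 0, 0], 0]
    - [[0, 0, 0], 0]
  gripper: 0
  newtons: 12

```text
clock: 22.68
tool_pos: [0.6427, 0.055, 0.0375]
eef_rot: [0.532, 0.847, -0.006, -0.004]
contact_force: [-0.0, -0.1, 0.2]
opening: 0.16
```

```bash
python3 - <<'E'
from h import *
stt();tilt();print(get_state()['moment'])
save("wrist","w15.png",(140,100,500,300),2.2)
E
```

```text
t 22.68 pos [0.6427 0.055  0.0375] yaw x,y [115.7  25.7] F [-0.  -0.1  0.2] open 14.1 q7 0.19 q [-0.12  0.97 -0.07  1.61  0.11  0.58  0.19]
tilt deg (world x,y) [-0.75 -0.3 ]
[-0.03246818 -0.04149622  0.08494511]
```

View pics/w15.png

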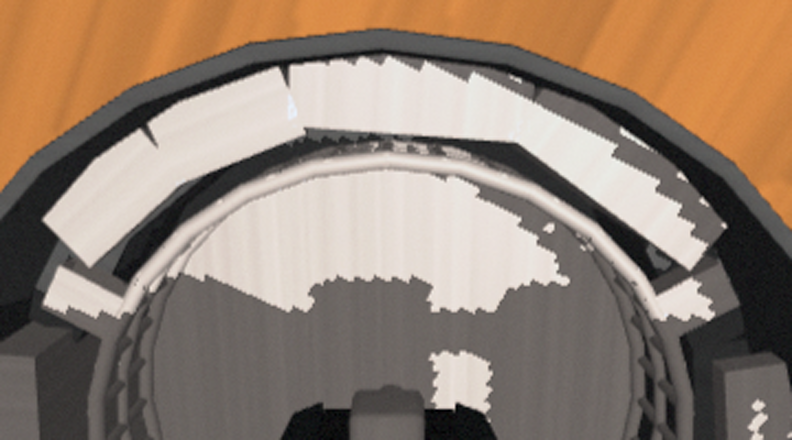

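The lugs rest in the gaps. I'm starting the clockwise twist, which is a positive turn about the downward tool z.

>>> jog_arm:
  rows:
    - [[0, 0, 0], 0.02]
    - [[0, 0, 0], 0.05]
    - [[0, 0, 0], 0.08]
    - [[0, 0, 0], 0.11]
    - [[0, 0, 0], 0.13]
    - [[0, 0, 0], 0.13]

```text
clock: 23.23
tool_pos: [0.6424, 0.0553, 0.0375]
eef_rot: [0.637, 0.771, -0.006, -0.004]
contact_force: [-0.1, 0.6, 0.5]
opening: 0.157
```

```bash
python3 - <<'E'
from h import *
stt();tilt();print(get_state()['moment'])
save("wrist","w16.png",(140,100,500,300),2.2)
E
```

```text
t 23.23 pos [0.6424 0.0553 0.0375] yaw x,y [100.8  10.8] F [-0.1  0.6  0.5] open 13.8 q7 0.02 q [-0.16  0.97 -0.01  1.61  0.01  0.58  0.02]
tilt deg (world x,y) [-0.79 -0.31]
[0.07182505 0.08416085 0.14059862]
```

View pics/w16.png

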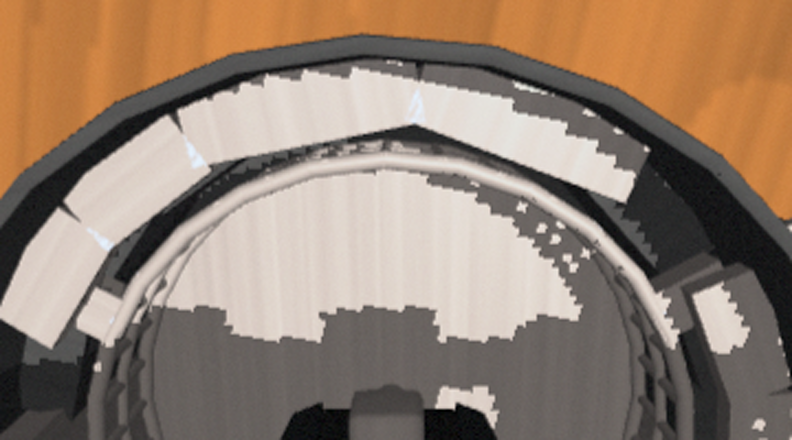

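Both lugs are sliding in under the roof. I'll continue to about 41°.

>>> jog_arm:
  rows:
    - [[0, 0, 0], 0.03]
    - [[0, 0, 0], 0.06]
    - [[0, 0, 0], 0.09]
    - [[0, 0, 0], 0.12]
    - [[0, 0, 0], 0.15]
    - [[0, 0, 0], 0.18]
    - [[0, 0, 0], 0.2]
    - [[0, 0, 0], 0.215]
    - [[0, 0, 0], 0.22]
    - [[0, 0, 0], 0.22]

```text
clock: 24.12
tool_pos: [0.6418, 0.0548, 0.0368]
eef_rot: [0.79, 0.613, -0.008, -0.002]
contact_force: [-0.8, -0.5, -4.8]
opening: 0.157
```

```bash
python3 - <<'E'
from h import *
stt();tilt();print(get_state()['moment'])
save("wrist","w17.png",(140,100,500,300),2.2)
E
```

```text
t 24.12 pos [0.6418 0.0548 0.0368] yaw x,y [ 75.7 -14.3] F [-0.8 -0.5 -4.8] open 13.8 q7 -0.28 q [-0.21  0.97  0.1   1.62 -0.15  0.58 -0.28]
tilt deg (world x,y) [-0.87 -0.32]
[-0.08033698  0.04159558 -0.01935779]
```

View pics/w17.png

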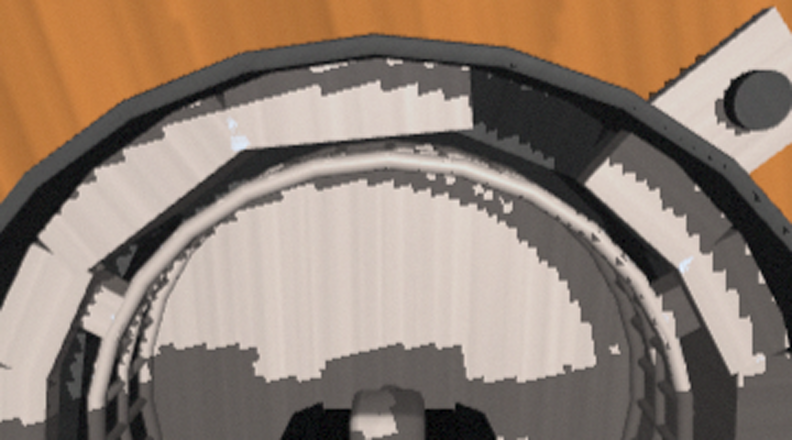

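The wrist now carries the basket's weight (-4.8 N), so the lugs hang over the notches. I'm lowering 7 mm.

>>> jog_arm:
  rows:
    - [[0, 0, 0.002], 0]
    - [[0, 0, 0.004], 0]
    - [[0, 0, 0.006], 0]
    - [[0, 0, 0.008], 0]
    - [[0, 0, 0.009], 0]
    - [[0, 0, 0.009], 0]

```text
clock: 24.67
tool_pos: [0.6423, 0.0548, 0.0307]
eef_rot: [0.79, 0.613, -0.007, -0.002]
contact_force: [-0.8, 0.1, -4.3]
opening: 0.156
```

```bash
python3 - <<'E'
from h import *
stt();tilt();print(get_state()['moment'])
E
```

```text
t 24.67 pos [0.6423 0.0548 0.0307] yaw x,y [ 75.6 -14.4] F [-0.8  0.1 -4.3] open 13.8 q7 -0.28 q [-0.21  0.98  0.1   1.62 -0.15  0.57 -0.28]
tilt deg (world x,y) [-0.8  -0.31]
[-0.07331864  0.12227423  0.02029726]
```

Dropped 6 mm without contact, so the lugs are in the notches. One more millimetre, then I'll test the lock with a small turn before releasing.

>>> jog_arm:
  rows:
    - [[0, 0, 0.001], 0]
    - [[0, 0, 0.002], 0]
    - [[0, 0, 0.002], 0]

```text
clock: 24.92
tool_pos: [0.6424, 0.0548, 0.0304]
eef_rot: [0.79, 0.613, -0.007, -0.002]
contact_force: [-2.8, 0.2, 5.1]
opening: 0.155
```

>>> jog_arm:
  rows:
    - [[0, 0, 0], 0]
    - [[0, 0, 0], 0]
    - [[0, 0, 0], 0]
    - [[0, 0, 0], 0]
  gripper: 24

```text
clock: 25.25
tool_pos: [0.6429, 0.0549, 0.0294]
eef_rot: [0.79, 0.613, -0.007, -0.002]
contact_force: [0.4, 0.1, -0.2]
opening: 0.268
```

```bash
python3 - <<'E'
from h import *
stt();tilt();save("wrist","w18.png",(140,100,500,300),2.2)
E
```

```text
t 25.25 pos [0.6429 0.0549 0.0294] yaw x,y [ 75.6 -14.4] F [ 0.4  0.1 -0.2] open 23.6 q7 -0.28 q [-0.21  0.98  0.1   1.62 -0.15  0.56 -0.28]
tilt deg (world x,y) [-0.72 -0.3 ]
```

View pics/w18.png

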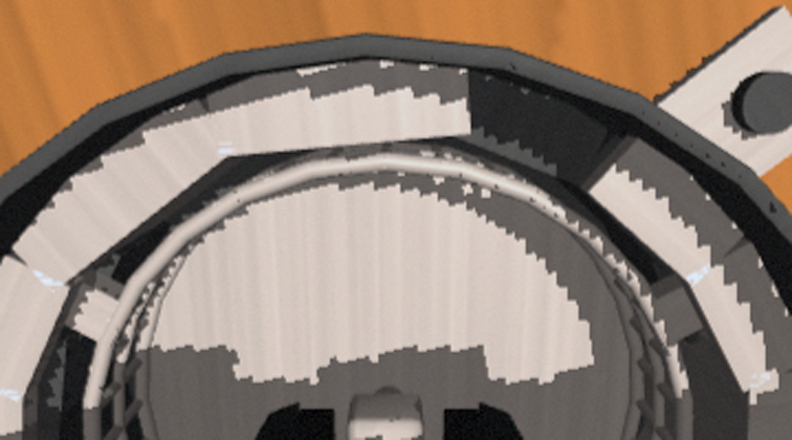

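The basket met the notch floor 7.7 mm below the ledge contact (7 mm expected), so it is locked. I'm rising and moving to view the heads.

>>> jog_arm:
  rows:
    - [[0, 0, -0.03], 0]
    - [[0, 0, -0.07], 0]
    - [[0, 0, -0.12], 0]
    - [[0, 0, -0.17], 0]
    - [[0, 0, -0.22], 0]
    - [[0, 0, -0.27], 0]
    - [[0, 0, -0.32], 0]

```text
clock: 25.88
tool_pos: [0.6454, 0.0561, 0.2712]
eef_rot: [0.79, 0.613, -0.007, -0.002]
contact_force: [0.8, -0.1, -0.6]
opening: 0.277
```

```bash
python3 - <<'E'
from h import *
stt();tilt();plan([.47,-.15,.28],xdir=75.6)
save("wrist","w19.png")
E
```

```text
t 25.88 pos [0.6454 0.0561 0.2712] yaw x,y [ 75.6 -14.4] F [ 0.8 -0.1 -0.6] open 24.4 q7 -0.31 q [-0.24  0.69  0.16  1.43 -0.12  1.05 -0.31]
tilt deg (world x,y) [-0.76 -0.3 ]
P [ 0.47 -0.15  0.28] shift norm [-0.3244 -0.1584 -0.0071] turn norm 0.0002 rows>= 7
```

View pics/w19.png

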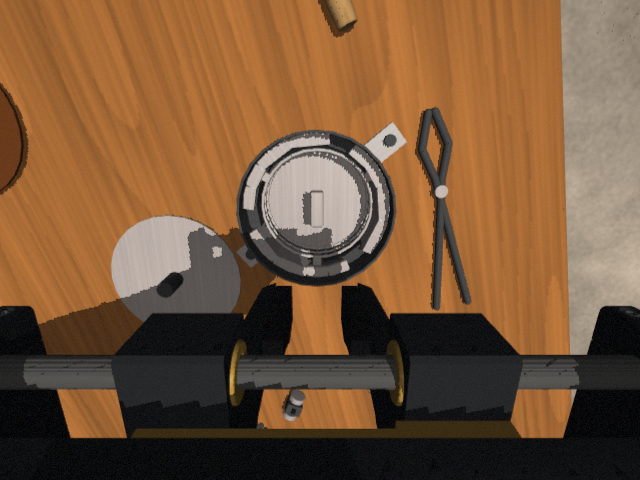

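The basket sits centred and locked in the can, with its T bar at (317,209).

>>> jog_arm:
  rows:
    - [[-0.04, -0.02, 0], 0]
    - [[-0.09, -0.05, 0], 0]
    - [[-0.14, -0.07, 0], 0]
    - [[-0.19, -0.09, 0], 0]
    - [[-0.24, -0.12, 0], 0]
    - [[-0.29, -0.14, 0], 0]
    - [[-0.325, -0.158, -0.007], 0]
    - [[-0.325, -0.158, -0.007], 0]
    - [[-0.325, -0.158, -0.007], 0]
    - [[-0.325, -0.158, -0.007], 0]
  gripper: 44

```text
clock: 26.77
tool_pos: [0.4713, -0.1497, 0.278]
eef_rot: [0.79, 0.613, -0.006, -0.002]
contact_force: [0.2, 0.4, 0.1]
opening: 0.495
```

```bash
python3 - <<'E'
from h import *
stt();tilt()
st=save("wrist","w20.png")
import pickle;pickle.dump(st,open("st20.pkl","wb"))
print([(np.round(m['pixel'],1).tolist(),round(m['p'],2),np.round(onz("wrist",m['pixel'],.012,st),4)) for m in mark_of("head1_center","wrist")])
E
```

```text
t 26.77 pos [ 0.4713 -0.1497  0.278 ] yaw x,y [ 75.7 -14.3] F [0.2 0.4 0.1] open 43.6 q7 0.05 q [ 0.11  0.46  0.15  1.89 -0.08  0.82  0.05]
tilt deg (world x,y) [-0.71 -0.27]
[([84.8, 247.4], 0.73, array([ 4.23e-01, -4.00e-04,  1.20e-02])), ([300.5, 338.3], 0.65, array([ 0.4618, -0.2995,  0.012 ]))]
```

View pics/w20.png

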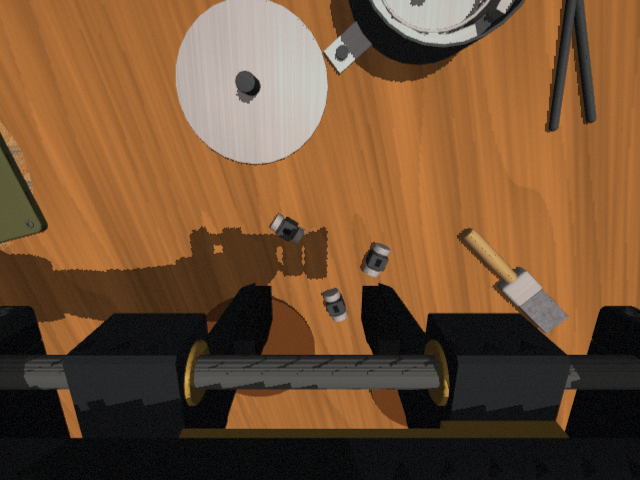

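```bash
python3 - <<'E'
from h import *
im=cv2.imread("pics/w20.png")[205:330,260:400];im=255*(im/255.)**.7
cv2.imwrite("pics/w20z.png",cv2.resize(im.astype(np.uint8),None,fx=5,fy=4.7,interpolation=cv2.INTER_CUBIC))
E
```

```text
(no output)
```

View pics/w20z.png

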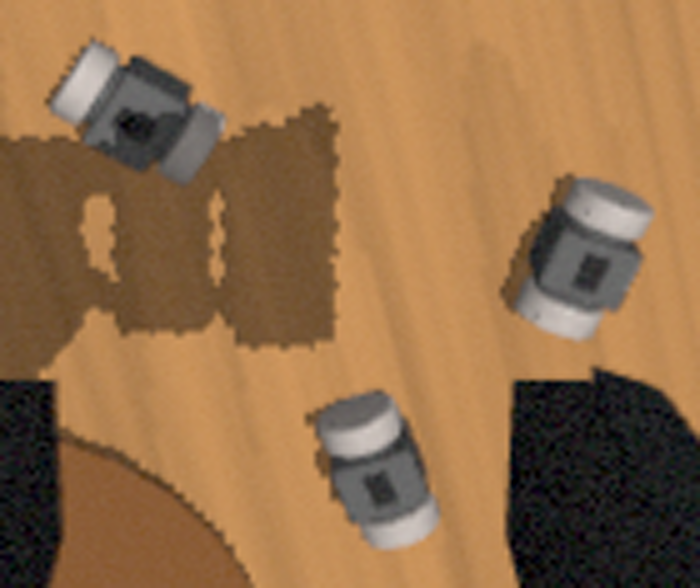

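Zoomed, the heads are centred at about crop (140,113), (583,260) and (380,472). Their long axes are clear from the bright end faces.

```bash
python3 - <<'E'
from h import *
import pickle;st=pickle.load(open("st20.pkl","rb"))
w=lambda u,v:onz("wrist",(205+v/4.7,260+u/5),.014,st)[:2]
for n,a,b in[("C",(80,80),(203,146)),("A",(611,205),(555,315)),("B",(358,417),(402,525))]:
    p,q=w(*a),w(*b);d=q-p;print(n,(p+q)/2,np.hypot(*d),np.degrees(np.arctan2(d[1],d[0])))
# top check
for n,P in[("A",(.5235,-.251)),("B",(.455,-.304)),("C",(.419,-.179))]: print(n,proj("wrist",[*P,.012],st))
E
```

```text
C [ 0.42200158 -0.17997029] 0.03731337497922947 -45.24603634663468
A [ 0.52606025 -0.25182991] 0.03660038883947607 -125.58181437502321
B [ 0.45707364 -0.30513488] 0.03889878418972258 -84.52927644932169
A [259.79512648 374.32983397]
B [304.27994148 334.39181896]
C [228.51970507 286.14050193]
```

```bash
python3 - <<'E'
from h import *
plan([.525,-.2515,.06],xdir=54.4)
E
```

```text
P [ 0.525  -0.2515  0.06  ] shift norm [-0.1129  0.1059  0.2899] turn norm 0.1868 rows>= 6
```

>>> jog_arm:
  rows:
    - [[-0.03, 0.03, 0.04], 0.05]
    - [[-0.06, 0.06, 0.08], 0.1]
    - [[-0.1, 0.09, 0.12], 0.15]
    - [[-0.113, 0.106, 0.17], 0.187]
    - [[-0.113, 0.106, 0.22], 0.187]
    - [[-0.113, 0.106, 0.26], 0.187]
    - [[-0.113, 0.106, 0.29], 0.187]
    - [[-0.113, 0.106, 0.29], 0.187]
    - [[-0.113, 0.106, 0.29], 0.187]

```text
clock: 27.62
tool_pos: [0.5237, -0.252, 0.0591]
eef_rot: [0.89, 0.456, -0.008, -0.002]
contact_force: [0.3, -0.4, 0.1]
opening: 0.499
```

```bash
python3 - <<'E'
from h import *
stt();tilt()
st=save("wrist","w21.png");plan([.525,-.2515,-.003],xdir=54.4)
E
```

```text
t 27.62 pos [ 0.5237 -0.252   0.0591] yaw x,y [ 54.3 -35.7] F [ 0.3 -0.4  0.1] open 43.9 q7 -0.03 q [ 0.28  0.89  0.15  1.82 -0.25  0.47 -0.03]
tilt deg (world x,y) [-0.89 -0.22]
P [ 0.525  -0.2515 -0.003 ] shift norm [ 0.0027 -0.0001  0.0848] turn norm -0.0009 rows>= 2
```

View pics/w21.png

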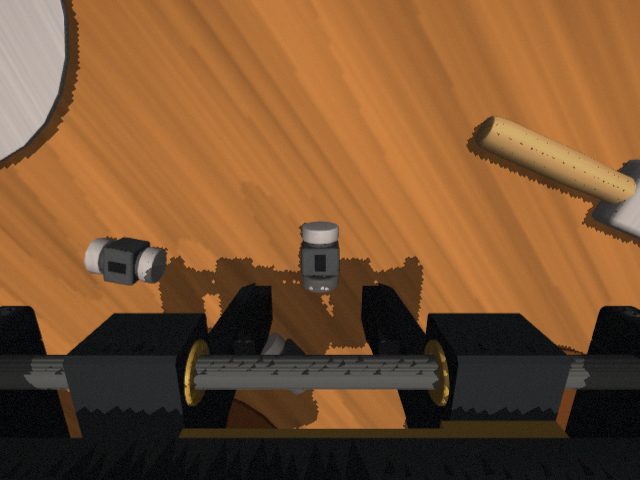

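The head is centred between the jaws at (320,258) and aligned with them. I'm descending to grip it.

>>> jog_arm:
  rows:
    - [[0.002, 0, 0.03], 0]
    - [[0.002, 0, 0.055], 0]
    - [[0.002, 0, 0.075], 0]
    - [[0.002, 0, 0.083], 0]
    - [[0.002, 0, 0.083], 0]
    - [[0.002, 0, 0.083], 0]

```text
clock: 28.17
tool_pos: [0.5248, -0.2529, -0.0005]
eef_rot: [0.89, 0.456, -0.006, 0.0]
contact_force: [-0.3, -1.0, 0.0]
opening: 0.5
```

>>> jog_arm:
  rows:
    - [[0, 0, 0], 0]
    - [[0, 0, 0], 0]
    - [[0, 0, 0], 0]
    - [[0, 0, 0], 0]
    - [[0, 0, 0], 0]
  gripper: 0
  newtons: 30

```text
clock: 28.58
tool_pos: [0.5243, -0.253, -0.0011]
eef_rot: [0.89, 0.456, -0.007, -0.0]
contact_force: [-0.1, 0.2, 5.9]
opening: 0.266
```

```bash
python3 - <<'E'
from h import *
stt();tilt()
E
```

```text
t 28.58 pos [ 0.5243 -0.253  -0.0011] yaw x,y [ 54.2 -35.8] F [-0.1  0.2  5.9] open 23.4 q7 -0.02 q [ 0.3   0.99  0.12  1.82 -0.26  0.35 -0.02]
tilt deg (world x,y) [-0.68 -0.35]
```

>>> jog_arm:
  rows:
    - [[0, 0, -0.02], 0]
    - [[0, 0, -0.06], 0]
    - [[0, 0, -0.11], 0]
    - [[0, 0, -0.16], 0]
    - [[0, 0, -0.21], 0]
    - [[0, 0, -0.25], 0]
    - [[0, 0, -0.25], 0]

```text
clock: 29.17
tool_pos: [0.5293, -0.2535, 0.1914]
eef_rot: [0.89, 0.455, -0.004, 0.004]
contact_force: [0.0, 0.0, -2.0]
opening: 0.271
```

```bash
python3 - <<'E'
from h import *
stt();tilt();plan([.6775,.0701,.19],xdir=23.6)
E
```

```text
t 29.17 pos [ 0.5293 -0.2535  0.1914] yaw x,y [ 54.2 -35.8] F [ 0.  0. -2.] open 23.8 q7 -0.06 q [ 0.23  0.69  0.23  1.74 -0.2   0.73 -0.06]
tilt deg (world x,y) [-0.2  -0.56]
P [0.6775 0.0701 0.19  ] shift norm [ 0.4655 -0.0922 -0.003 ] turn norm 0.2669 rows>= 9
```

>>> jog_arm:
  rows:
    - [[0.04, -0.01, 0], 0.03]
    - [[0.09, -0.02, 0], 0.06]
    - [[0.14, -0.03, 0], 0.09]
    - [[0.19, -0.04, 0], 0.12]
    - [[0.24, -0.05, 0], 0.15]
    - [[0.29, -0.06, 0], 0.18]
    - [[0.34, -0.07, 0], 0.21]
    - [[0.39, -0.08, 0], 0.24]
    - [[0.44, -0.088, 0], 0.267]
    - [[0.466, -0.092, 0], 0.267]
    - [[0.466, -0.092, 0], 0.267]
    - [[0.466, -0.092, 0], 0.267]

```text
clock: 30.17
tool_pos: [0.6736, 0.074, 0.1797]
eef_rot: [0.978, 0.206, -0.009, 0.001]
contact_force: [-0.8, -1.3, -2.3]
opening: 0.268
```

```bash
python3 - <<'E'
from h import *
stt();tilt();plan([.6775,.0701,.09],xdir=23.6);save("wrist","w22.png")
E
```

```text
t 30.17 pos [0.6736 0.074  0.1797] yaw x,y [ 23.8 -66.2] F [-0.8 -1.3 -2.3] open 23.7 q7 -0.99 q [-0.4   0.87  0.45  1.44 -0.42  0.95 -0.99]
tilt deg (world x,y) [-0.95 -0.31]
P [0.6775 0.0701 0.09  ] shift norm [0.0048 0.0071 0.1196] turn norm 0.0017 rows>= 3
```

View pics/w22.png

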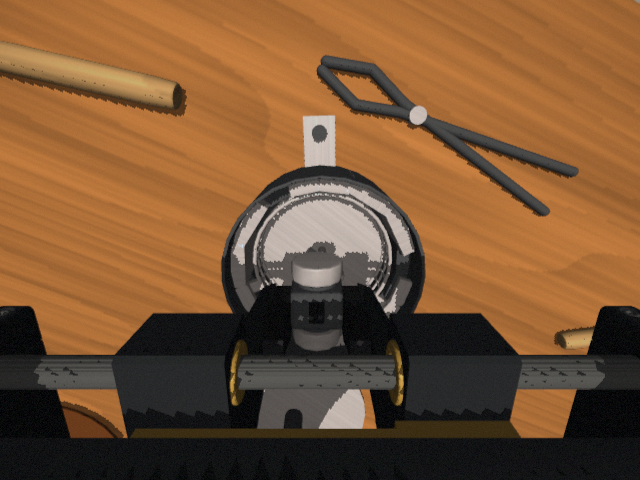

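The head is held by its sides above the far part of the basket. I'm lowering.

>>> jog_arm:
  rows:
    - [[0.005, 0.007, 0.03], 0]
    - [[0.005, 0.007, 0.06], 0]
    - [[0.005, 0.007, 0.1], 0]
    - [[0.005, 0.007, 0.13], 0]
    - [[0.005, 0.007, 0.13], 0]
    - [[0.005, 0.007, 0.13], 0]

```text
clock: 30.72
tool_pos: [0.6773, 0.0661, 0.0833]
eef_rot: [0.979, 0.203, -0.009, 0.002]
contact_force: [0.4, -0.0, -0.5]
opening: 0.269
```

```bash
python3 - <<'E'
from h import *
stt();tilt();plan([.6775,.0701,.018],xdir=23.6);save("wrist","w23.png")
E
```

```text
t 30.72 pos [0.6773 0.0661 0.0833] yaw x,y [ 23.4 -66.6] F [ 0.4 -0.  -0.5] open 23.7 q7 -0.94 q [-0.36  0.98  0.4   1.48 -0.47  0.79 -0.94]
tilt deg (world x,y) [-0.97 -0.38]
P [0.6775 0.0701 0.018 ] shift norm [ 0.004  -0.0047  0.087 ] turn norm -0.0013 rows>= 2
```

View pics/w23.png

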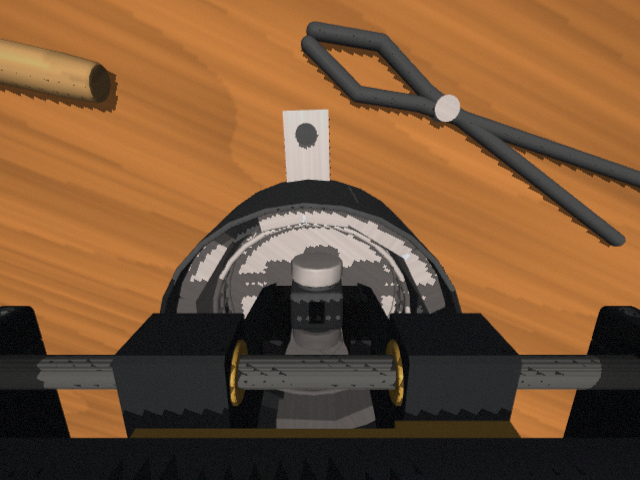

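>>> jog_arm:
  rows:
    - [[0.004, -0.004, 0.015], 0]
    - [[0.004, -0.004, 0.03], 0]
    - [[0.004, -0.004, 0.045], 0]
    - [[0.004, -0.004, 0.058], 0]
    - [[0.004, -0.004, 0.06], 0]
    - [[0.004, -0.004, 0.06], 0]

```text
clock: 31.27
tool_pos: [0.678, 0.0717, 0.0388]
eef_rot: [0.979, 0.204, -0.009, 0.001]
contact_force: [-4.2, -0.9, 4.0]
opening: 0.269
```

```bash
python3 - <<'E'
from h import *
stt();tilt();plan([.6775,.0701,.018],xdir=23.6);save("side","s24.png",(290,140,450,270),4.5)
E
```

```text
t 31.27 pos [0.678  0.0717 0.0388] yaw x,y [ 23.6 -66.4] F [-4.2 -0.9  4. ] open 23.7 q7 -0.93 q [-0.36  1.04  0.37  1.49 -0.49  0.72 -0.93]
tilt deg (world x,y) [-0.99 -0.32]
P [0.6775 0.0701 0.018 ] shift norm [-0.0009  0.0017  0.0277] turn norm -0.0 rows>= 1
```

View pics/s24.png

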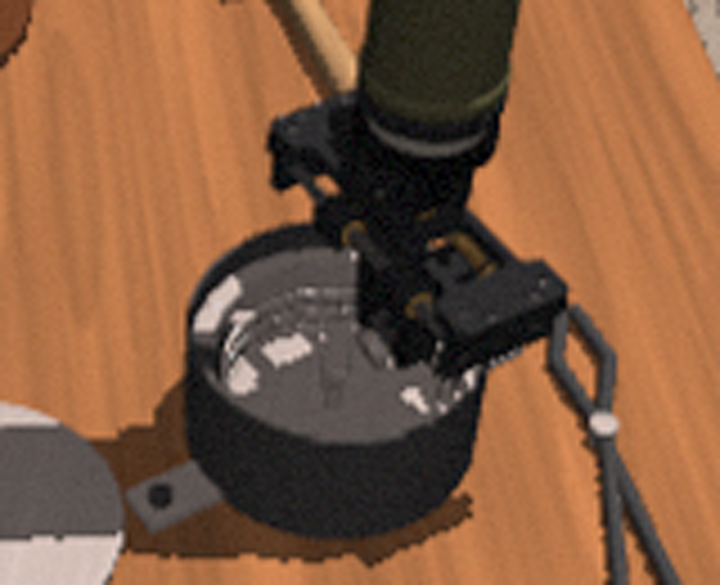

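A -4.2 N force in x says the head's outer end is touching the basket's rim. I'll lift slightly, shift inward 5 mm and lower again.

>>> jog_arm:
  rows:
    - [[0, 0, -0.012], 0]
    - [[-0.004, 0, -0.012], 0]
    - [[-0.007, 0, -0.01], 0]
    - [[-0.007, 0, 0], 0]
    - [[-0.007, 0, 0.006], 0]
    - [[-0.007, 0, 0.01], 0]
    - [[-0.007, 0, 0.01], 0]

```text
clock: 31.9
tool_pos: [0.6756, 0.0697, 0.0324]
eef_rot: [0.979, 0.204, -0.006, 0.001]
contact_force: [-0.5, 0.0, 8.7]
opening: 0.272
```

```bash
python3 - <<'E'
from h import *
stt();tilt()
E
```

```text
t 31.9 pos [0.6756 0.0697 0.0324] yaw x,y [ 23.6 -66.4] F [-0.5  0.   8.7] open 23.9 q7 -0.92 q [-0.35  1.05  0.36  1.51 -0.5   0.69 -0.92]
tilt deg (world x,y) [-0.67 -0.31]
```

```bash
python3 - <<'E'
from h import *
im=snapshot("wrist")[190:350,220:420,::-1];im=255*(im/255.)**.5;cv2.imwrite("pics/w25.png",cv2.resize(im.astype(np.uint8),None,fx=4,fy=3.7,interpolation=cv2.INTER_CUBIC))
im=snapshot("side")[160:260,310:430,::-1];im=255*(im/255.)**.5;cv2.imwrite("pics/s25.png",cv2.resize(im.astype(np.uint8),None,fx=6,fy=6,interpolation=cv2.INTER_CUBIC))
E
```

```text
(no output)
```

View pics/w25.png

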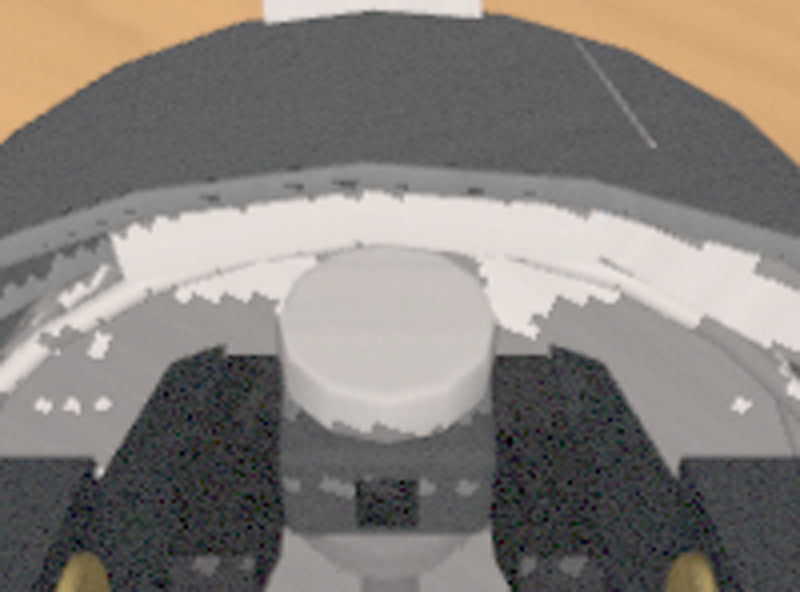

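View pics/s25.png

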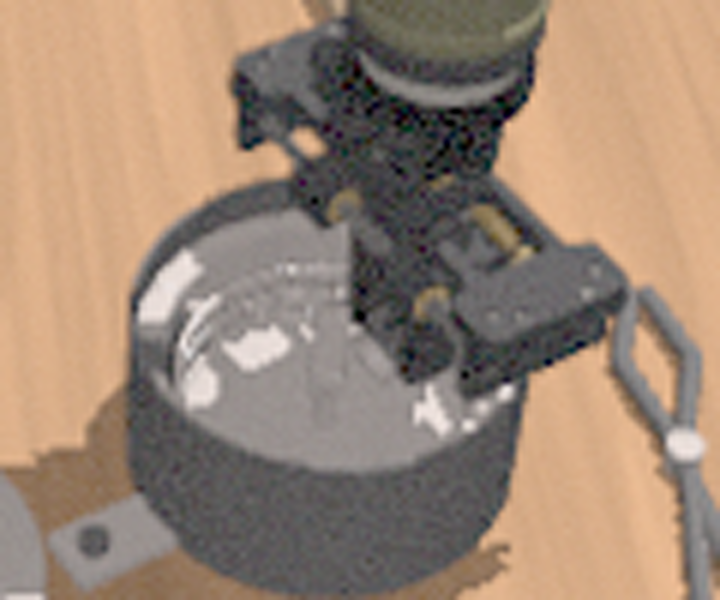

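>>> jog_arm:
  rows:
    - [[0, 0, -0.01], 0]
    - [[-0.005, 0, -0.01], 0]
    - [[-0.005, 0, -0.004], 0]
    - [[-0.005, 0, -0.001], 0]
    - [[-0.005, 0, 0], 0]
    - [[-0.005, 0, 0], 0]

```text
clock: 32.5
tool_pos: [0.6708, 0.0684, 0.0321]
eef_rot: [0.979, 0.205, -0.008, 0.001]
contact_force: [-1.1, 0.3, 5.9]
opening: 0.266
```

```bash
python3 - <<'E'
from h import *
stt();tilt();print(get_state()['moment'])
E
```

```text
t 32.5 pos [0.6708 0.0684 0.0321] yaw x,y [ 23.6 -66.4] F [-1.1  0.3  5.9] open 23.4 q7 -0.92 q [-0.35  1.04  0.36  1.52 -0.5   0.69 -0.92]
tilt deg (world x,y) [-0.85 -0.29]
[ 0.1475746   0.42352422 -0.00871767]
```

```bash
python3 - <<'E'
from h import *
m=camera_model("wrist");K=m['mtx'];T=m['T_tool_cam']
def pj(p):
    q=np.linalg.inv(T)@np.append(p,1);q=K@np.array([q[0],-q[1],-q[2]]);return np.round(q[[1,0]]/q[2],1)
print("outer end top",pj([.0226,0,-.0251]),"mid",pj([.0226,0,-.0131]),"bot",pj([.0226,0,-.0011]),"eye",pj([.0016,0,-.0251]),"inner top",pj([-.0194,0,-.0251]))
print("tip front inner edge",pj([.009,.012,-.012]))
# w21 for comparison: head on bench
print(pj([.021,0,.0591-.012]),pj([0,0,.0591-.024]))
st=get_state()
print("bar top ends",[proj("wrist",[.6427+.02*np.cos(a),.0549+.02*np.sin(a),.068],st) for a in(np.radians(75.6),np.radians(255.6))])
E
python3 - <<'E'
import cv2
im=cv2.imread("pics/w23.png")[240:360,250:390];im=255*(im/255.)**.5
cv2.imwrite("pics/w23z.png",cv2.resize(im.astype("uint8"),None,fx=5,fy=5,interpolation=cv2.INTER_CUBIC))
E
```

```text
outer end top [270.3 317.6] mid [260.3 317.5] bot [251.7 317.4] eye [313.5 317.5] inner top [353.2 317.5]
tip front inner edge [285.9 342.4]
[228.9 317.2] [266.4 317.2]
bar top ends [array([368.0017814 , 284.12444274]), array([412.10479417, 353.88796151])]
```

View pics/w23z.png

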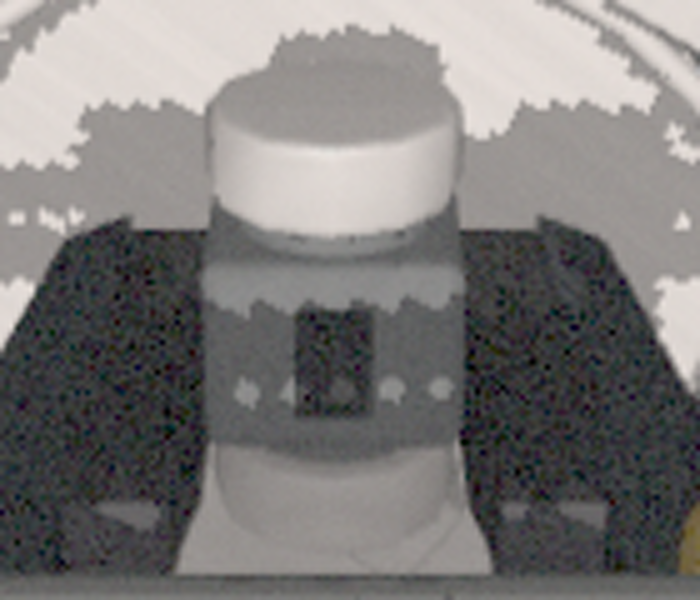

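The head itself isn't pitched or touching anything. Contact came at the same height after shifting, so it's the finger carriages on the can rim at TCP z≈0.032. I'll stay just above that and let each head drop the last ~17 mm inside the basket wall.

>>> jog_arm:
  rows:
    - [[0, 0, -0.003], 0]
    - [[0.004, 0, -0.003], 0]
    - [[0.004, 0, -0.003], 0]
    - [[0.004, 0, -0.003], 0]

```text
clock: 32.83
tool_pos: [0.6734, 0.0692, 0.0337]
eef_rot: [0.979, 0.204, -0.008, 0.001]
contact_force: [-2.9, -0.0, 1.9]
opening: 0.27
```

>>> jog_arm:
  rows:
    - [[0, 0, 0], 0]
    - [[0, 0, 0], 0]
    - [[0, 0, 0], 0]
    - [[0, 0, 0], 0]
  gripper: 34

```text
clock: 33.17
tool_pos: [0.6744, 0.07, 0.034]
eef_rot: [0.979, 0.205, -0.007, 0.001]
contact_force: [-0.5, -0.1, 0.4]
opening: 0.384
```

```bash
python3 - <<'E'
from h import *
stt();tilt();print(get_state()['moment'])
im=snapshot("wrist")[190:390,200:440,::-1];im=255*(im/255.)**.5;cv2.imwrite("pics/w26.png",cv2.resize(im.astype(np.uint8),None,fx=3,fy=3,interpolation=cv2.INTER_CUBIC))
E
```

```text
t 33.17 pos [0.6744 0.07   0.034 ] yaw x,y [ 23.6 -66.4] F [-0.5 -0.1  0.4] open 33.8 q7 -0.92 q [-0.35  1.04  0.36  1.51 -0.5   0.69 -0.92]
tilt deg (world x,y) [-0.74 -0.29]
[-0.0417243   0.12715958  0.02367773]
```

View pics/w26.png

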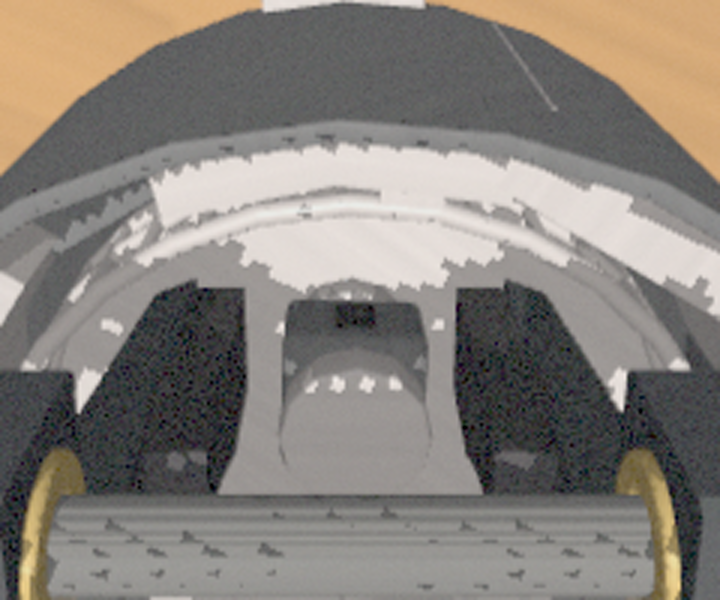

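The head dropped, but it looks pitched with its inner end raised. I'll rise and look.

>>> jog_arm:
  rows:
    - [[0, 0, -0.02], 0]
    - [[0, 0, -0.06], 0]
    - [[0, 0, -0.11], 0]
    - [[-0.01, 0, -0.16], 0]
    - [[0.03, 0, -0.2], 0]
    - [[0.07, 0, -0.22], 0]
    - [[0.07, 0, -0.22], 0]
    - [[0.07, 0, -0.22], 0]

```text
clock: 33.88
tool_pos: [0.7261, 0.0926, 0.2003]
eef_rot: [0.979, 0.206, -0.005, 0.001]
contact_force: [-0.7, -0.8, -0.3]
opening: 0.386
```

```bash
python3 - <<'E'
from h import *
stt();tilt()
im=snapshot("wrist")[:,:,::-1];im=im[150:330,210:430];im=255*(im/255.)**.6;cv2.imwrite("pics/w27.png",cv2.resize(im.astype(np.uint8),None,fx=3.3,fy=3.3,interpolation=cv2.INTER_CUBIC))
E
```

```text
t 33.88 pos [0.7261 0.0926 0.2003] yaw x,y [ 23.7 -66.3] F [-0.7 -0.8 -0.3] open 34.0 q7 -1.05 q [-0.39  0.92  0.47  1.22 -0.41  1.1  -1.05]
tilt deg (world x,y) [-0.53 -0.27]
```

View pics/w27.png

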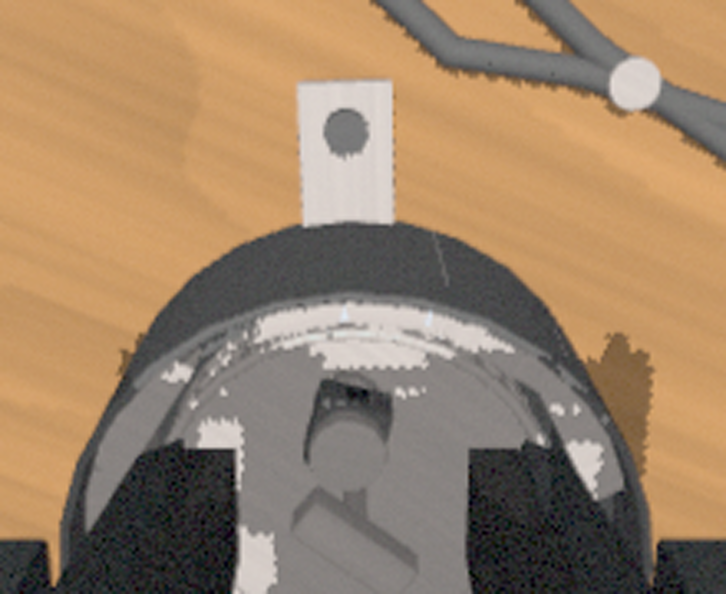

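The head seems to be standing on end in the basket next to the T bar, with its end face up at (347,450). Standing on the floor it tops out near 0.058–0.064, under the lid plug at 0.076, so that's acceptable for now. On to the next head.

```bash
python3 - <<'E'
from h import *
plan([.4565,-.27,.16],xdir=95.5)
E
```

```text
P [ 0.4565 -0.27    0.16  ] shift norm [-0.5195  0.2986  0.0591] turn norm -0.6272 rows>= 11
```

>>> jog_arm:
  rows:
    - [[-0.04, 0.03, 0], -0.06]
    - [[-0.09, 0.06, 0], -0.12]
    - [[-0.14, 0.09, 0], -0.18]
    - [[-0.19, 0.12, 0], -0.24]
    - [[-0.24, 0.14, 0], -0.3]
    - [[-0.29, 0.17, 0], -0.36]
    - [[-0.34, 0.2, 0], -0.42]
    - [[-0.39, 0.23, 0], -0.48]
    - [[-0.44, 0.26, 0.01], -0.54]
    - [[-0.49, 0.29, 0.03], -0.6]
    - [[-0.52, 0.299, 0.05], -0.627]
    - [[-0.52, 0.299, 0.06], -0.627]
    - [[-0.52, 0.299, 0.06], -0.627]
    - [[-0.52, 0.299, 0.06], -0.627]
  gripper: 44

```text
clock: 35.1
tool_pos: [0.4551, -0.2694, 0.1583]
eef_rot: [0.673, 0.74, -0.007, -0.005]
contact_force: [0.4, 0.5, 0.5]
opening: 0.498
```

```bash
python3 - <<'E'
from h import *
stt();tilt();st=save("wrist","w28.png")
print([(np.round(m['pixel'],1).tolist(),round(m['p'],2),np.round(onz("wrist",m['pixel'],.012,st),4)) for m in mark_of("head1_center","wrist")])
print(proj("wrist",[.4565,-.3045,.012],st),proj("wrist",[.421,-.1795,.012],st))
E
```

```text
t 35.1 pos [ 0.4551 -0.2694  0.1583] yaw x,y [95.4  5.4] F [0.4 0.5 0.5] open 43.9 q7 0.56 q [ 0.42  0.67  0.03  1.92 -0.02  0.56  0.56]
tilt deg (world x,y) [-0.9 -0.2]
[([252.1, 317.7], 0.78, array([ 0.4567, -0.2992,  0.012 ]))]
[257.15617795 317.02270733] [117.77114396 289.70614489]
```

View pics/w28.png

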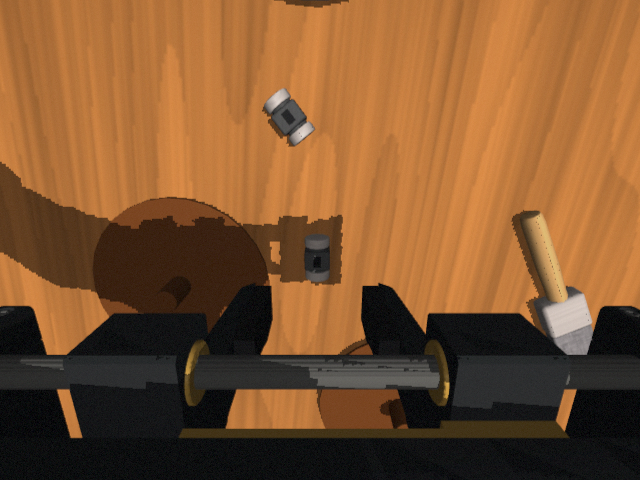

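```bash
python3 - <<'E'
from h import *
st=get_state()
print("knob base",onz("wrist",(305,167),.012,st),"top",onz("wrist",(287,180),.048,st), onz("top",(312,449.5),.04))
plan([.4565,-.3045,.001],xdir=95.5)
E
```

```text
knob base [ 0.31038821 -0.37261247  0.012     ] top [ 0.33947643 -0.33157656  0.048     ] [ 0.31883874 -0.34573594  0.04      ]
P [ 0.4565 -0.3045  0.001 ] shift norm [-0.0468 -0.0033  0.211 ] turn norm 0.0009 rows>= 4
```

>>> jog_arm:
  rows:
    - [[-0.02, 0, 0.04], 0]
    - [[-0.046, -0.002, 0.08], 0]
    - [[-0.046, -0.002, 0.12], 0]
    - [[-0.046, -0.002, 0.16], 0]
    - [[-0.046, -0.002, 0.185], 0]
    - [[-0.046, -0.002, 0.2], 0]
    - [[-0.046, -0.002, 0.208], 0]
    - [[-0.046, -0.002, 0.208], 0]
    - [[-0.046, -0.002, 0.208], 0]

```text
clock: 35.95
tool_pos: [0.4571, -0.3055, 0.0038]
eef_rot: [0.672, 0.74, -0.006, -0.002]
contact_force: [0.3, 0.1, 0.4]
opening: 0.499
```

```bash
python3 - <<'E'
from h import *
stt();tilt();st=save("wrist","w29.png",(200,200,440,360),3);plan([.4565,-.3045,.001],xdir=95.5)
E
```

```text
t 35.95 pos [ 0.4571 -0.3055  0.0038] yaw x,y [95.5  5.5] F [0.3 0.1 0.4] open 43.9 q7 0.6 q [ 0.49  0.95  0.02  1.92 -0.01  0.27  0.6 ]
tilt deg (world x,y) [-0.69 -0.35]
P [ 0.4565 -0.3045  0.001 ] shift norm [ 0.0018 -0.0006  0.0042] turn norm -0.0 rows>= 1
```

View pics/w29.png

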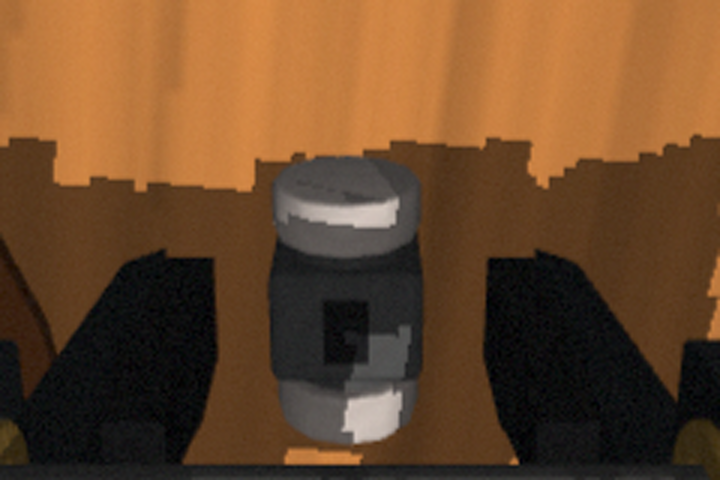

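>>> jog_arm:
  rows:
    - [[0.001, 0, 0.004], 0]
    - [[0.001, 0, 0.004], 0]
    - [[0.001, 0, 0.004], 0]
    - [[0.001, 0, 0.004], 0]
    - [[0.001, 0, 0.004], 0]
    - [[0.001, 0, 0.004], 0]
  gripper: 0
  newtons: 30

```text
clock: 36.5
tool_pos: [0.4562, -0.305, 0.0004]
eef_rot: [0.673, 0.74, -0.006, -0.003]
contact_force: [0.1, 2.1, 5.1]
opening: 0.269
```

>>> jog_arm:
  rows:
    - [[0, 0, -0.02], 0]
    - [[0, 0, -0.06], 0]
    - [[0, 0, -0.11], 0]
    - [[0, 0, -0.16], 0]
    - [[0, 0, -0.21], 0]
    - [[0, 0, -0.25], 0]
    - [[0, 0, -0.25], 0]

```text
clock: 37.08
tool_pos: [0.4613, -0.3059, 0.1929]
eef_rot: [0.673, 0.74, -0.005, 0.002]
contact_force: [0.3, -0.7, -1.4]
opening: 0.268
```

```bash
python3 - <<'E'
from h import *
stt();tilt();plan([.6183,.0766,.19],xdir=165.6)
E
```

```text
t 37.08 pos [ 0.4613 -0.3059  0.1929] yaw x,y [95.4  5.4] F [ 0.3 -0.7 -1.4] open 23.6 q7 0.6 q [ 0.48  0.64  0.03  1.83 -0.01  0.67  0.6 ]
tilt deg (world x,y) [-0.25 -0.61]
P [0.6183 0.0766 0.19  ] shift norm [ 0.4879  0.2566 -0.0025] turn norm -0.6124 rows>= 10
```

>>> jog_arm:
  rows:
    - [[0.04, 0.02, 0], -0.06]
    - [[0.09, 0.045, 0], -0.12]
    - [[0.135, 0.07, 0], -0.18]
    - [[0.18, 0.095, 0], -0.24]
    - [[0.225, 0.12, 0], -0.3]
    - [[0.27, 0.145, 0], -0.36]
    - [[0.315, 0.17, 0], -0.42]
    - [[0.36, 0.195, 0], -0.48]
    - [[0.405, 0.22, 0], -0.54]
    - [[0.45, 0.24, 0], -0.6]
    - [[0.488, 0.2566, 0], -0.612]
    - [[0.488, 0.2566, 0], -0.612]
    - [[0.488, 0.2566, 0], -0.612]
    - [[0.488, 0.2566, 0], -0.612]

```text
clock: 38.25
tool_pos: [0.6141, 0.0776, 0.1818]
eef_rot: [0.126, 0.992, -0.004, -0.008]
contact_force: [0.1, -1.1, -1.3]
opening: 0.269
```

```bash
python3 - <<'E'
from h import *
stt();tilt();plan([.6183,.0766,.09],xdir=165.6);save("wrist","w30.png")
E
```

```text
t 38.25 pos [0.6141 0.0776 0.1818] yaw x,y [165.5  75.6] F [ 0.1 -1.1 -1.3] open 23.7 q7 0.89 q [-0.06  0.75 -0.27  1.61  0.25  0.83  0.89]
tilt deg (world x,y) [-0.93 -0.4 ]
P [0.6183 0.0766 0.09  ] shift norm [-0.0074  0.0014  0.1223] turn norm -0.0004 rows>= 3
```

View pics/w30.png

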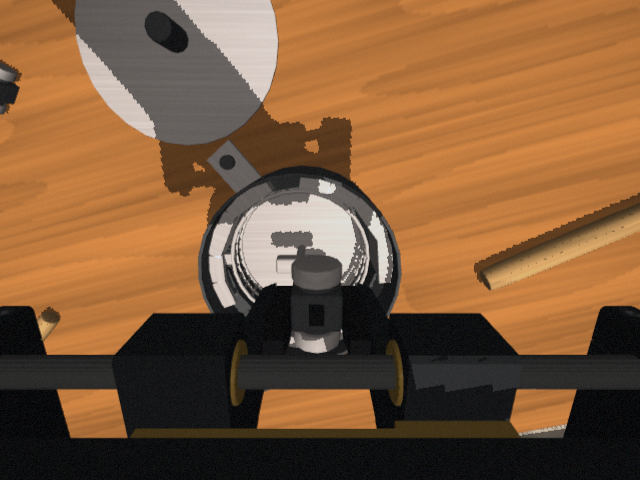

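>>> jog_arm:
  rows:
    - [[-0.007, 0.001, 0.03], 0]
    - [[-0.007, 0.001, 0.06], 0]
    - [[-0.007, 0.001, 0.1], 0]
    - [[-0.007, 0.001, 0.13], 0]
    - [[-0.007, 0.001, 0.15], 0]
    - [[-0.007, 0.001, 0.15], 0]
    - [[-0.007, 0.001, 0.15], 0]

```text
clock: 38.88
tool_pos: [0.6184, 0.0758, 0.0703]
eef_rot: [0.126, 0.992, -0.004, -0.007]
contact_force: [0.0, -0.1, -1.5]
opening: 0.269
```

```bash
python3 - <<'E'
from h import *
stt();tilt();plan([.6183,.0766,.037],xdir=165.6)
im=snapshot("wrist")[150:350,180:460,::-1];im=255*(im/255.)**.6;cv2.imwrite("pics/w31.png",cv2.resize(im.astype(np.uint8),None,fx=2.8,fy=2.8,interpolation=cv2.INTER_CUBIC))
E
```

```text
t 38.88 pos [0.6184 0.0758 0.0703] yaw x,y [165.5  75.5] F [ 0.  -0.1 -1.5] open 23.7 q7 0.85 q [-0.08  0.9  -0.22  1.67  0.3   0.62  0.85]
tilt deg (world x,y) [-0.86 -0.38]
P [0.6183 0.0766 0.037 ] shift norm [-0.0001  0.0015  0.0443] turn norm -0.0011 rows>= 1
```

View pics/w31.png

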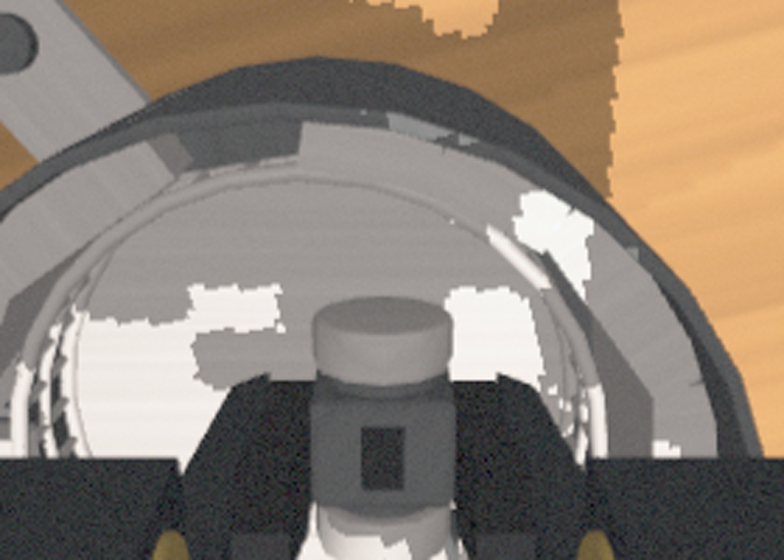

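>>> jog_arm:
  rows:
    - [[0, -0.005, 0.01], 0]
    - [[0, -0.005, 0.025], 0]
    - [[0, -0.005, 0.035], 0]
    - [[0, -0.005, 0.042], 0]
    - [[0, -0.005, 0.042], 0]

```text
clock: 39.35
tool_pos: [0.6164, 0.0749, 0.0401]
eef_rot: [0.125, 0.992, -0.003, -0.007]
contact_force: [-3.2, 3.1, 0.7]
opening: 0.27
```

```bash
python3 - <<'E'
from h import *
stt();tilt();print(get_state()['moment'])
im=snapshot("wrist")[150:350,180:460,::-1];im=255*(im/255.)**.6;cv2.imwrite("pics/w32.png",cv2.resize(im.astype(np.uint8),None,fx=2.8,fy=2.8,interpolation=cv2.INTER_CUBIC))
E
```

```text
t 39.35 pos [0.6164 0.0749 0.0401] yaw x,y [165.6  75.6] F [-3.2  3.1  0.7] open 23.8 q7 0.84 q [-0.08  0.95 -0.21  1.68  0.32  0.56  0.84]
tilt deg (world x,y) [-0.85 -0.22]
[0.5563442  0.69698574 0.00212018]
```

View pics/w32.png

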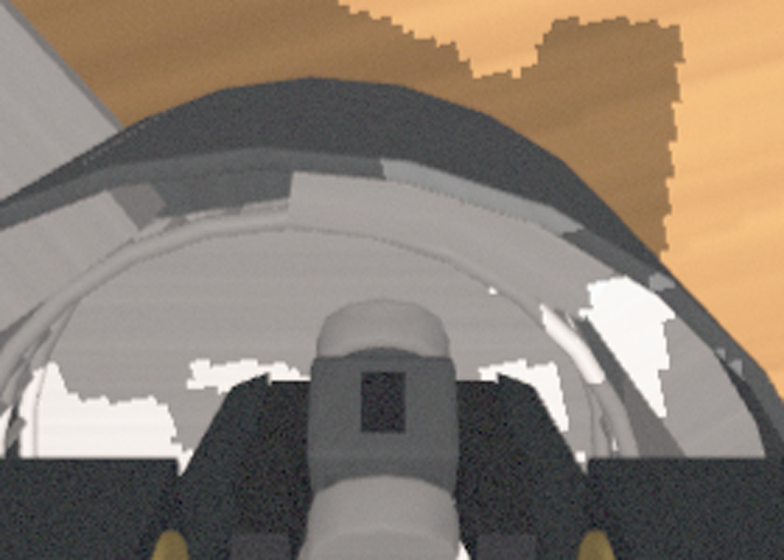

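The head pitched in the grip: its inner end caught on the T bar. I'll lift, shift 4 mm outward and lower again.

>>> jog_arm:
  rows:
    - [[0, 0, -0.02], 0]
    - [[0, 0, -0.04], 0]
    - [[0.006, 0, -0.04], 0]
    - [[0.006, 0, -0.04], 0]

```text
clock: 39.73
tool_pos: [0.6137, 0.0748, 0.0702]
eef_rot: [0.126, 0.992, -0.003, -0.006]
contact_force: [-0.9, 0.2, -1.9]
opening: 0.274
```

```bash
python3 - <<'E'
from h import *
stt();tilt();print(get_state()['moment'])
im=snapshot("wrist")[150:350,180:460,::-1];im=255*(im/255.)**.6;cv2.imwrite("pics/w33.png",cv2.resize(im.astype(np.uint8),None,fx=2.8,fy=2.8,interpolation=cv2.INTER_CUBIC))
im=snapshot("side")[140:260,300:440,::-1];im=255*(im/255.)**.5;cv2.imwrite("pics/s33.png",cv2.resize(im.astype(np.uint8),None,fx=5,fy=5,interpolation=cv2.INTER_CUBIC))
E
```

```text
t 39.73 pos [0.6137 0.0748 0.0702] yaw x,y [165.6  75.6] F [-0.9  0.2 -1.9] open 24.1 q7 0.85 q [-0.08  0.9  -0.22  1.69  0.31  0.6   0.85]
tilt deg (world x,y) [-0.67 -0.3 ]
[ 0.04449077 -0.02812453  0.04498358]
```

View pics/w33.png

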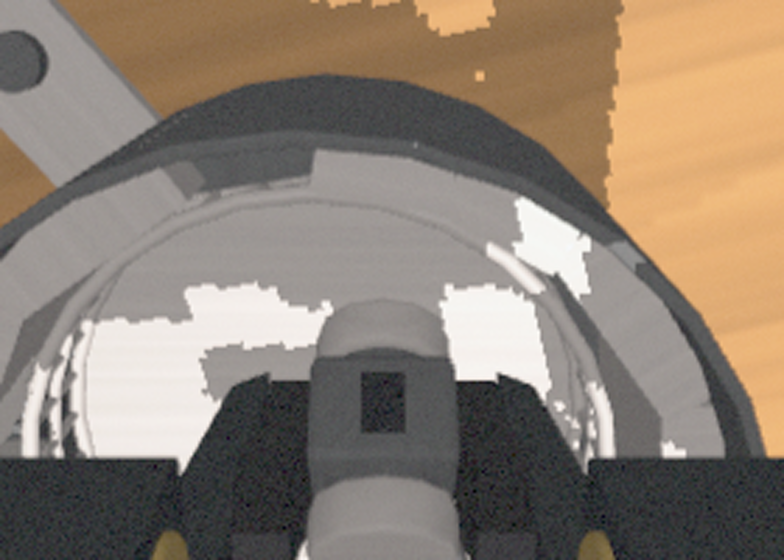

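View pics/s33.png

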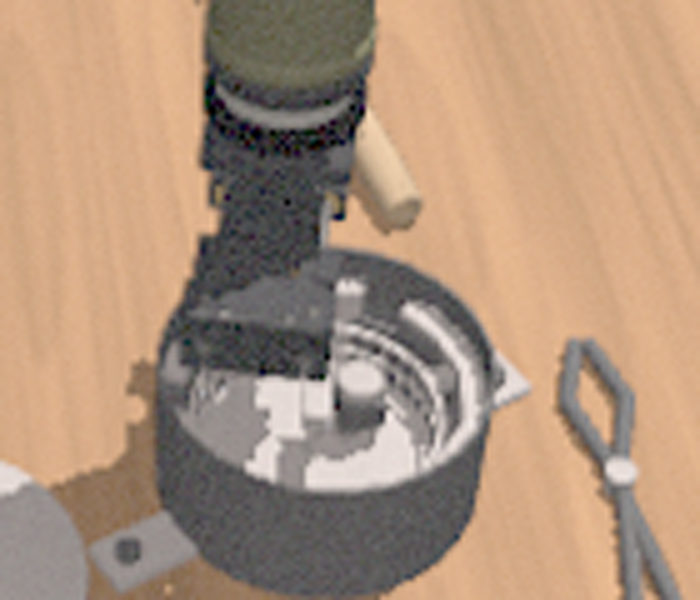

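>>> jog_arm:
  rows:
    - [[0, 0, 0.015], 0]
    - [[0, 0, 0.03], 0]
    - [[0, 0, 0.04], 0]
    - [[0, 0, 0.042], 0]
    - [[0, 0, 0.042], 0]

```text
clock: 40.25
tool_pos: [0.6121, 0.0747, 0.0361]
eef_rot: [0.125, 0.992, -0.004, -0.008]
contact_force: [-0.0, -0.5, -0.9]
opening: 0.271
```

```bash
python3 - <<'E'
from h import *
stt();tilt();print(get_state()['moment'], proj("side",[.6427,.0549,.061]))
im=snapshot("wrist")[150:350,180:460,::-1];im=255*(im/255.)**.6;cv2.imwrite("pics/w34.png",cv2.resize(im.astype(np.uint8),None,fx=2.8,fy=2.8,interpolation=cv2.INTER_CUBIC))
E
```

```text
t 40.25 pos [0.6121 0.0747 0.0361] yaw x,y [165.6  75.6] F [-0.  -0.5 -0.9] open 23.8 q7 0.83 q [-0.09  0.95 -0.2   1.69  0.32  0.55  0.83]
tilt deg (world x,y) [-0.93 -0.33]
[0.05566284 0.01209815 0.0438189 ] [218.69374637 365.17772348]
```

View pics/w34.png

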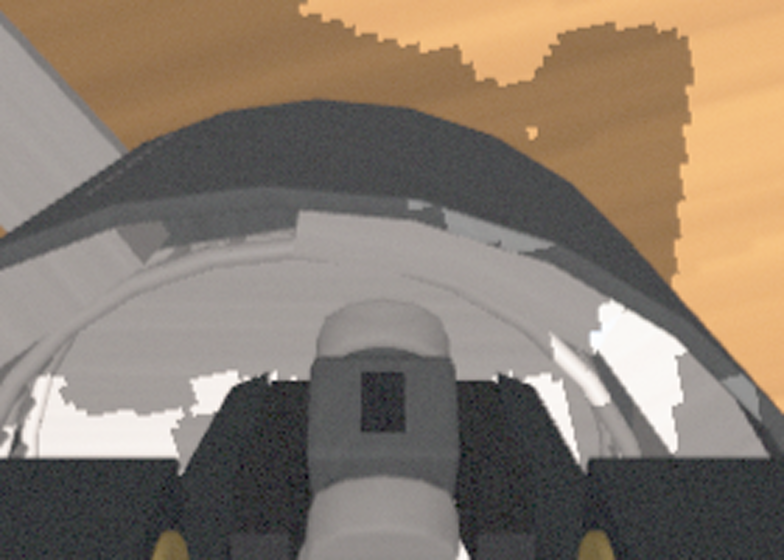

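Lowered without contact. Releasing.

>>> jog_arm:
  rows:
    - [[0, 0, 0], 0]
    - [[0, 0, 0], 0]
    - [[0, 0, 0], 0]
    - [[0, 0, 0], 0]
    - [[0, 0, -0.02], 0]
    - [[0, 0, -0.06], 0]
    - [[0, 0, -0.11], 0]
    - [[0, 0, -0.16], 0]
    - [[0.04, 0, -0.2], 0]
    - [[0.08, 0, -0.22], 0]
    - [[0.12, 0, -0.24], 0]
    - [[0.12, 0, -0.24], 0]
    - [[0.12, 0, -0.24], 0]
  gripper: 34

```text
clock: 41.38
tool_pos: [0.5281, 0.0989, 0.2203]
eef_rot: [0.125, 0.992, -0.003, -0.005]
contact_force: [-0.5, -0.6, 0.1]
opening: 0.385
```

```bash
python3 - <<'E'
from h import *
stt();tilt()
im=snapshot("wrist")[160:330,220:420,::-1];im=255*(im/255.)**.6;cv2.imwrite("pics/w35.png",cv2.resize(im.astype(np.uint8),None,fx=3.5,fy=3.5,interpolation=cv2.INTER_CUBIC))
im=snapshot("side")[160:260,310:430,::-1];im=255*(im/255.)**.5;cv2.imwrite("pics/s35.png",cv2.resize(im.astype(np.uint8),None,fx=5,fy=5,interpolation=cv2.INTER_CUBIC))
E
```

```text
t 41.38 pos [0.5281 0.0989 0.2203] yaw x,y [165.7  75.7] F [-0.5 -0.6  0.1] open 33.9 q7 0.82 q [-0.1   0.6  -0.28  1.82  0.23  0.77  0.82]
tilt deg (world x,y) [-0.64 -0.28]
```

View pics/w35.png

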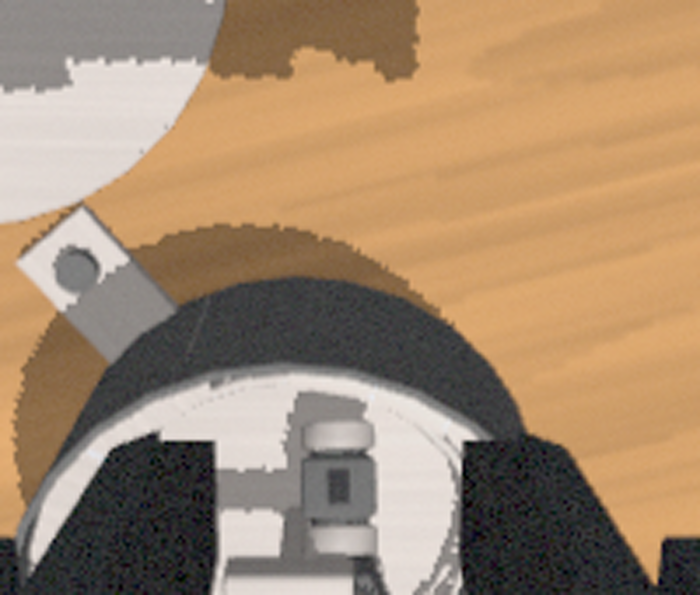

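View pics/s35.png

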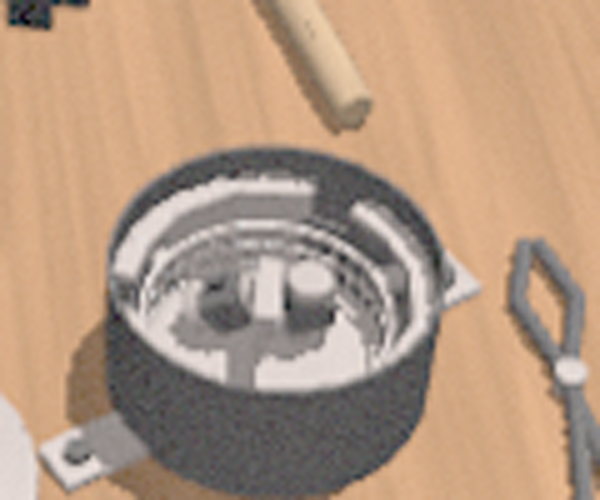

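Head B lies flat in the basket and head A stands upright beside the T bar. Now head C.

```bash
python3 - <<'E'
from h import *
plan([.421,-.1795,.16],xdir=134.8)
E
```

```text
P [ 0.421  -0.1795  0.16  ] shift norm [ 0.0468 -0.3934  0.0823] turn norm 0.2683 rows>= 8
```

>>> jog_arm:
  rows:
    - [[0.005, -0.04, 0], 0.03]
    - [[0.01, -0.09, 0], 0.06]
    - [[0.015, -0.14, 0], 0.09]
    - [[0.02, -0.19, 0], 0.12]
    - [[0.03, -0.24, 0], 0.15]
    - [[0.035, -0.29, 0.02], 0.18]
    - [[0.04, -0.34, 0.04], 0.21]
    - [[0.047, -0.38, 0.06], 0.24]
    - [[0.047, -0.393, 0.08], 0.268]
    - [[0.047, -0.393, 0.082], 0.268]
    - [[0.047, -0.393, 0.082], 0.268]
    - [[0.047, -0.393, 0.082], 0.268]
  gripper: 44

```text
clock: 42.48
tool_pos: [0.4215, -0.1779, 0.1602]
eef_rot: [0.382, 0.924, -0.005, -0.005]
contact_force: [-0.3, 0.0, -1.0]
opening: 0.501
```

```bash
python3 - <<'E'
from h import *
stt();tilt();st=save("wrist","w36.png")
print([(np.round(m['pixel'],1).tolist(),round(m['p'],2),np.round(onz("wrist",m['pixel'],.012,st),4)) for m in mark_of("head1_center","wrist")])
print(proj("wrist",[.421,-.1795,.012],st));plan([.421,-.1795,.002],xdir=134.8)
E
```

```text
t 42.48 pos [ 0.4215 -0.1779  0.1602] yaw x,y [135.  45.] F [-0.3  0.  -1. ] open 44.1 q7 0.89 q [ 0.38  0.6  -0.13  2.12  0.19  0.45  0.89]
tilt deg (world x,y) [-0.73 -0.26]
[]
[223.85106485 316.51749845]
P [ 0.421  -0.1795  0.002 ] shift norm [-0.0022  0.      0.2117] turn norm 0.0024 rows>= 4
```

View pics/w36.png

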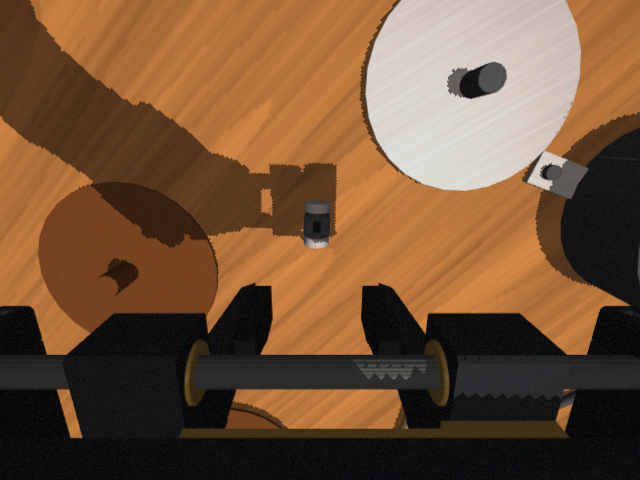

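>>> jog_arm:
  rows:
    - [[-0.002, 0, 0.04], 0]
    - [[-0.002, 0, 0.08], 0]
    - [[-0.002, 0, 0.12], 0]
    - [[-0.002, 0, 0.15], 0]
    - [[-0.002, 0, 0.18], 0]
    - [[-0.002, 0, 0.195], 0]
    - [[-0.002, 0, 0.195], 0]
    - [[-0.002, 0, 0.195], 0]

```text
clock: 43.25
tool_pos: [0.42, -0.1797, 0.0141]
eef_rot: [0.383, 0.924, -0.005, -0.005]
contact_force: [0.2, 0.9, 0.9]
opening: 0.502
```

```bash
python3 - <<'E'
from h import *
stt();tilt();st=save("wrist","w37.png",(200,180,440,340),3);plan([.421,-.1795,.002],xdir=134.8)
print(proj("wrist",[.421,-.1795,.024],st))
E
```

```text
t 43.25 pos [ 0.42   -0.1797  0.0141] yaw x,y [135.  45.] F [0.2 0.9 0.9] open 44.2 q7 0.83 q [ 0.3   0.9  -0.01  2.19  0.25  0.06  0.83]
tilt deg (world x,y) [-0.76 -0.28]
P [ 0.421  -0.1795  0.002 ] shift norm [-0.0003  0.0015  0.0169] turn norm 0.0015 rows>= 1
[302.21203931 317.22796451]
```

View pics/w37.png

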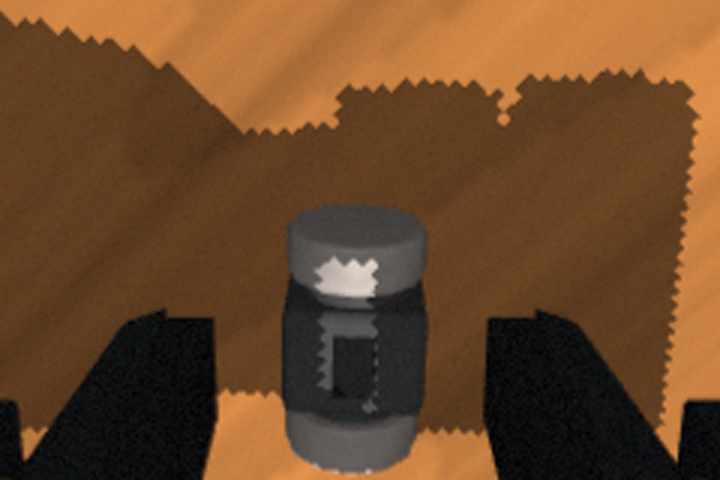

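The head at (357,365) in the crop is centred, but joint 6 is at 0.06 with its limit at 0.04. I won't go lower here. Instead I'll grip the head near its outer end, drag it outward along the bench, and regrip it there.

>>> jog_arm:
  rows:
    - [[0, 0, -0.01], 0]
    - [[-0.01, 0.001, -0.01], 0]
    - [[-0.016, 0.001, -0.01], 0]
    - [[-0.016, 0.001, 0], 0]
    - [[-0.016, 0.001, 0], 0]

```text
clock: 43.72
tool_pos: [0.4287, -0.1891, 0.0135]
eef_rot: [0.384, 0.923, -0.005, -0.005]
contact_force: [-0.3, -0.1, -1.1]
opening: 0.5
```

```bash
python3 - <<'E'
from h import *
stt();tilt()
E
```

```text
t 43.72 pos [ 0.4287 -0.1891  0.0135] yaw x,y [134.8  44.8] F [-0.3 -0.1 -1.1] open 44.0 q7 0.83 q [ 0.32  0.91 -0.02  2.16  0.26  0.09  0.83]
tilt deg (world x,y) [-0.73 -0.31]
```

>>> jog_arm:
  rows:
    - [[-0.003, 0, 0.004], 0]
    - [[-0.003, 0, 0.008], 0]
    - [[-0.003, 0, 0.011], 0]
    - [[-0.003, 0, 0.011], 0]

```text
clock: 44.05
tool_pos: [0.4292, -0.19, 0.005]
eef_rot: [0.384, 0.923, -0.005, -0.006]
contact_force: [0.1, -0.8, -0.0]
opening: 0.499
```

```bash
python3 - <<'E'
from h import *
stt();tilt();save("wrist","w38.png",(200,180,440,340),3)
E
```

```text
t 44.05 pos [ 0.4292 -0.19    0.005 ] yaw x,y [134.9  44.9] F [ 0.1 -0.8 -0. ] open 43.9 q7 0.83 q [ 0.32  0.92 -0.01  2.16  0.26  0.08  0.83]
tilt deg (world x,y) [-0.84 -0.28]
```

View pics/w38.png

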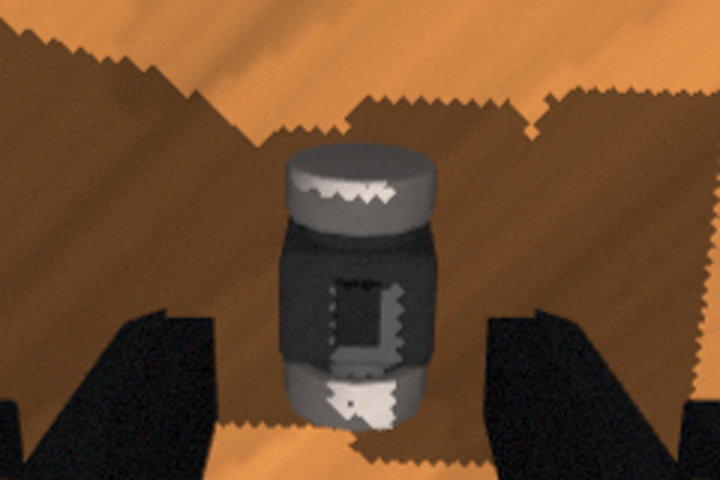

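>>> jog_arm:
  rows:
    - [[0, 0, 0], 0]
    - [[0, 0, 0], 0]
    - [[0, 0, 0], 0]
    - [[0, 0, 0], 0]
    - [[0, 0, 0], 0]
    - [[-0.01, 0, 0], 0]
    - [[-0.025, 0, 0], 0]
    - [[-0.04, 0, 0], 0]
    - [[-0.055, 0, 0], 0]
    - [[-0.07, 0, 0], 0]
    - [[-0.07, 0, 0], 0]
    - [[-0.07, 0, 0], 0]
  gripper: 0
  newtons: 20

```text
clock: 45.1
tool_pos: [0.4676, -0.2289, 0.0058]
eef_rot: [0.384, 0.923, -0.005, -0.004]
contact_force: [0.3, -2.9, 3.3]
opening: 0.27
```

```bash
python3 - <<'E'
from h import *
stt();tilt();save("wrist","w39.png",(200,180,440,340),3)
E
```

```text
t 45.1 pos [ 0.4676 -0.2289  0.0058] yaw x,y [134.8  44.8] F [ 0.3 -2.9  3.3] open 23.8 q7 0.87 q [ 0.4   0.93 -0.06  2.01  0.28  0.22  0.87]
tilt deg (world x,y) [-0.66 -0.4 ]
```

View pics/w39.png

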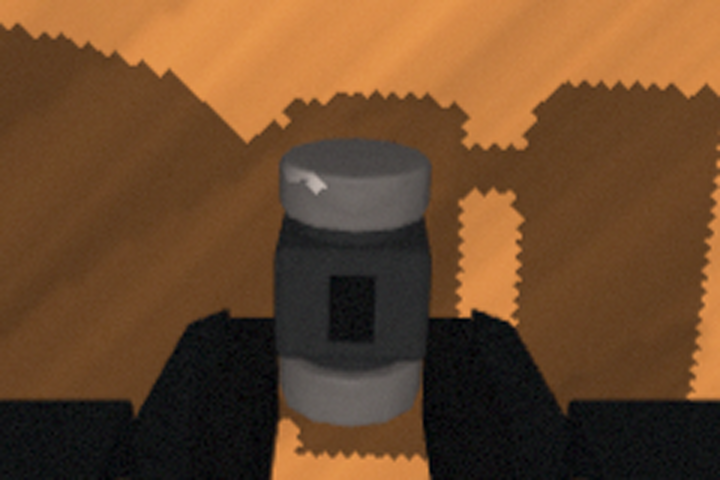

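Dragged out, and joint 6 is back to 0.22. I'll open, shift 13 mm along the head, lower 4 mm, regrip and lift.

>>> jog_arm:
  rows:
    - [[0, 0, 0], 0]
    - [[0, 0, 0], 0]
    - [[0, 0, 0], 0]
    - [[0, 0, 0], 0]
    - [[0.01, 0, 0], 0]
    - [[0.017, 0, 0.004], 0]
    - [[0.017, 0, 0.006], 0]
    - [[0.017, 0, 0.006], 0]
  gripper: 40

```text
clock: 45.82
tool_pos: [0.4569, -0.2177, 0.0005]
eef_rot: [0.383, 0.924, -0.005, -0.006]
contact_force: [-0.3, -0.2, -0.4]
opening: 0.452
```

```bash
python3 - <<'E'
from h import *
stt();tilt();save("wrist","w40.png",(200,180,440,340),3)
E
```

```text
t 45.82 pos [ 0.4569 -0.2177  0.0005] yaw x,y [134.9  44.9] F [-0.3 -0.2 -0.4] open 39.9 q7 0.86 q [ 0.38  0.94 -0.05  2.05  0.28  0.17  0.86]
tilt deg (world x,y) [-0.86 -0.27]
```

View pics/w40.png

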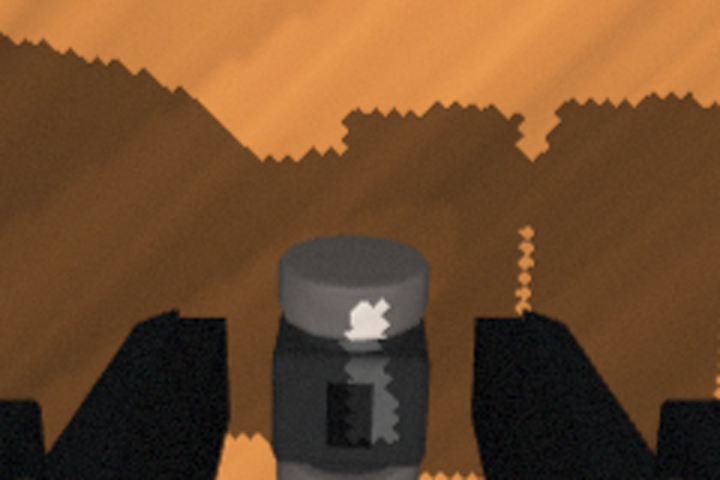

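>>> jog_arm:
  rows:
    - [[-0.003, 0, 0], 0]
    - [[-0.003, 0, 0], 0]
    - [[-0.003, 0, 0], 0]
    - [[-0.003, 0, 0], 0]
    - [[-0.003, 0, 0], 0]
    - [[-0.003, 0, 0], 0]
  gripper: 0
  newtons: 30

```text
clock: 46.37
tool_pos: [0.4596, -0.2203, 0.001]
eef_rot: [0.384, 0.923, -0.005, -0.005]
contact_force: [1.3, -0.7, 0.3]
opening: 0.267
```

>>> jog_arm:
  rows:
    - [[0, 0, -0.02], 0]
    - [[0, 0, -0.06], 0]
    - [[0, 0, -0.11], 0]
    - [[0, 0, -0.16], 0]
    - [[0, 0, -0.21], 0]
    - [[0, 0, -0.25], 0]
    - [[0, 0, -0.25], 0]

```text
clock: 46.95
tool_pos: [0.4646, -0.22, 0.1936]
eef_rot: [0.384, 0.923, -0.005, -0.0]
contact_force: [1.0, -0.2, -1.3]
opening: 0.272
```

```bash
python3 - <<'E'
from h import *
stt();tilt();plan([.608,.0484,.19],xdir=165.6)
E
```

```text
t 46.95 pos [ 0.4646 -0.22    0.1936] yaw x,y [134.9  44.9] F [ 1.  -0.2 -1.3] open 24.0 q7 0.93 q [ 0.46  0.6  -0.19  1.93  0.2   0.63  0.93]
tilt deg (world x,y) [-0.25 -0.5 ]
P [0.608  0.0484 0.19  ] shift norm [0.1189 0.3879 0.0009] turn norm -0.2683 rows>= 8
```

>>> jog_arm:
  rows:
    - [[0.01, 0.04, 0], -0.03]
    - [[0.025, 0.09, 0], -0.06]
    - [[0.04, 0.135, 0], -0.09]
    - [[0.055, 0.18, 0], -0.12]
    - [[0.07, 0.225, 0], -0.15]
    - [[0.085, 0.27, 0], -0.18]
    - [[0.1, 0.315, 0], -0.21]
    - [[0.11, 0.36, 0], -0.24]
    - [[0.117, 0.388, 0.02], -0.268]
    - [[0.117, 0.388, 0.05], -0.268]
    - [[0.117, 0.388, 0.08], -0.268]
    - [[0.117, 0.388, 0.1], -0.268]
    - [[0.117, 0.388, 0.1], -0.268]
    - [[0.117, 0.388, 0.1], -0.268]

```text
clock: 48.12
tool_pos: [0.6036, 0.0479, 0.1085]
eef_rot: [0.125, 0.992, -0.004, -0.008]
contact_force: [-0.4, 0.4, -0.5]
opening: 0.27
```

```bash
python3 - <<'E'
from h import *
stt();tilt();plan([.608,.0484,.037],xdir=165.6)
im=snapshot("wrist")[150:350,180:460,::-1];im=255*(im/255.)**.6;cv2.imwrite("pics/w41.png",cv2.resize(im.astype(np.uint8),None,fx=2.8,fy=2.8,interpolation=cv2.INTER_CUBIC))
E
```

```text
t 48.12 pos [0.6036 0.0479 0.1085] yaw x,y [165.6  75.6] F [-0.4  0.4 -0.5] open 23.8 q7 0.87 q [-0.01  0.83 -0.27  1.7   0.32  0.67  0.87]
tilt deg (world x,y) [-0.99 -0.34]
P [0.608  0.0484 0.037 ] shift norm [-0.007   0.0031  0.0953] turn norm 0.0 rows>= 2
```

View pics/w41.png

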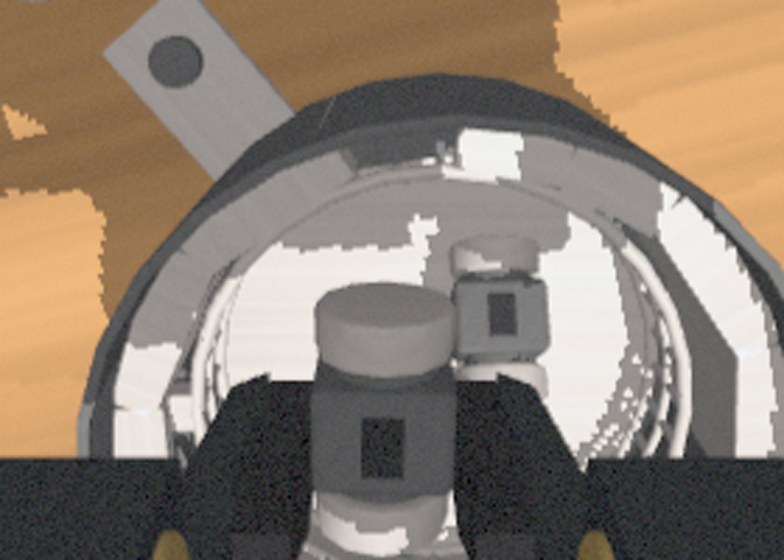

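```bash
python3 - <<'E'
from h import *
st=get_state()
B=onz("wrist",(150+315/2.8,180+502/2.8),.040,st)[:2];print(B)
C0=np.array([.6427,.0549]);u=np.array([-.9686,.2487]);v=np.array([.2487,.9686])
print("B perp,along",(B-C0)@u,(B-C0)@v)
# basket rim circle points z=.048 : left & right extremes
for p in[(205,400),(680,380),(440,172)]:
    q=onz("wrist",(150+p[1]/2.8,180+p[0]/2.8),.048,st)[:2]-C0;print(p,np.hypot(*q),q@u,q@v)
E
```

```text
[0.62174338 0.07596796]
B perp,along 0.025538182475234632 0.015194510452915753
(205, 400) 0.062398580629248274 0.004687780184519495 -0.06222342143342227
(680, 380) 0.061549055505966156 0.010862037295757706 0.06058419767925271
(440, 172) 0.06526006835260154 0.0652266879439915 -0.0021250995140011035
```

>>> jog_arm:
  rows:
    - [[-0.003, 0.0045, 0.02], 0]
    - [[-0.003, 0.0045, 0.04], 0]
    - [[-0.003, 0.0045, 0.06], 0]
    - [[-0.003, 0.0045, 0.075], 0]
    - [[-0.003, 0.0045, 0.085], 0]
    - [[-0.003, 0.0045, 0.09], 0]
    - [[-0.003, 0.0045, 0.09], 0]

```text
clock: 48.75
tool_pos: [0.6069, 0.0504, 0.0419]
eef_rot: [0.125, 0.992, -0.004, -0.007]
contact_force: [-0.4, -0.7, -1.3]
opening: 0.267
```

```bash
python3 - <<'E'
from h import *
stt();tilt();print(get_state()['moment'])
im=snapshot("wrist")[150:350,180:460,::-1];im=255*(im/255.)**.6;cv2.imwrite("pics/w42.png",cv2.resize(im.astype(np.uint8),None,fx=2.8,fy=2.8,interpolation=cv2.INTER_CUBIC))
E
```

```text
t 48.75 pos [0.6069 0.0504 0.0419] yaw x,y [165.6  75.6] F [-0.4 -0.7 -1.3] open 23.5 q7 0.83 q [-0.04  0.93 -0.23  1.72  0.36  0.54  0.83]
tilt deg (world x,y) [-0.82 -0.31]
[ 0.05531216 -0.01162517 -0.027597  ]
```

View pics/w42.png

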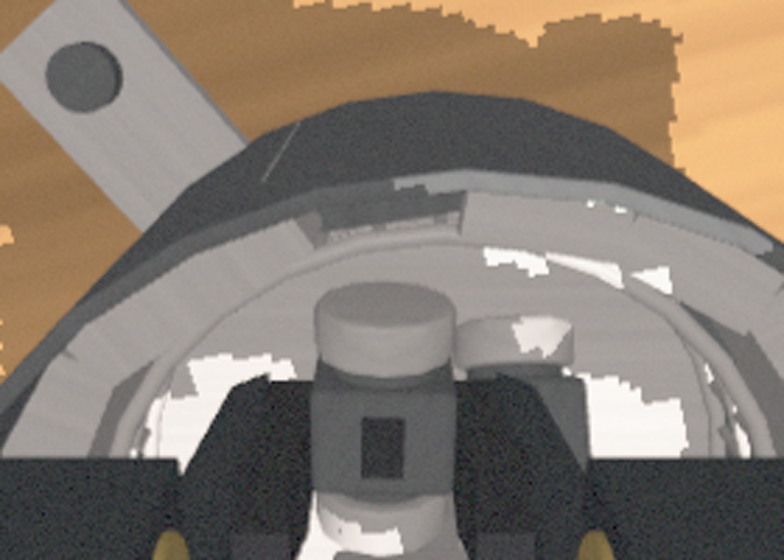

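No contact, and the head is level beside B. Lowering 4 mm and releasing.

>>> jog_arm:
  rows:
    - [[0, 0, 0.003], 0]
    - [[0, 0, 0.006], 0]
    - [[0, 0, 0.006], 0]
    - [[0, 0, 0.006], 0]

```text
clock: 49.13
tool_pos: [0.6085, 0.0504, 0.0395]
eef_rot: [0.126, 0.992, -0.003, -0.005]
contact_force: [0.3, -1.3, 5.6]
opening: 0.269
```

>>> jog_arm:
  rows:
    - [[0, 0, 0], 0]
    - [[0, 0, 0], 0]
    - [[0, 0, 0], 0]
    - [[0, 0, 0], 0]
    - [[0, 0, -0.02], 0]
    - [[0, 0, -0.06], 0]
    - [[0, 0, -0.11], 0]
    - [[0, 0, -0.16], 0]
    - [[0.04, 0, -0.2], 0]
    - [[0.08, 0, -0.22], 0]
    - [[0.12, 0, -0.24], 0]
    - [[0.12, 0, -0.24], 0]
    - [[0.12, 0, -0.24], 0]
  gripper: 34

```text
clock: 50.22
tool_pos: [0.5221, 0.0749, 0.2201]
eef_rot: [0.124, 0.992, -0.003, -0.005]
contact_force: [0.3, -1.2, 0.1]
opening: 0.386
```

```bash
python3 - <<'E'
from h import *
stt();tilt()
im=snapshot("wrist")[:,:,::-1];cv2.imwrite("pics/w43.png",im)
im=snapshot("side")[:,:,::-1];cv2.imwrite("pics/s43f.png",im);im=im[160:260,310:430];im=255*(im/255.)**.5;cv2.imwrite("pics/s43.png",cv2.resize(im.astype(np.uint8),None,fx=6,fy=6,interpolation=cv2.INTER_CUBIC))
E
```

```text
t 50.22 pos [0.5221 0.0749 0.2201] yaw x,y [165.7  75.7] F [ 0.3 -1.2  0.1] open 34.0 q7 0.83 q [-0.03  0.59 -0.32  1.85  0.26  0.76  0.83]
tilt deg (world x,y) [-0.66 -0.25]
```

View pics/w43.png

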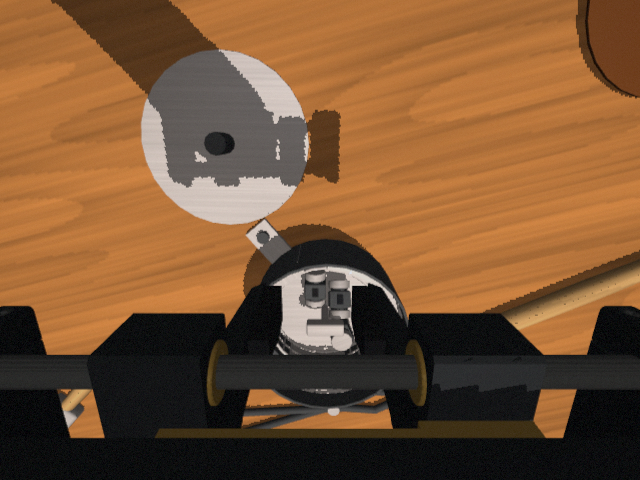

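View pics/s43.png

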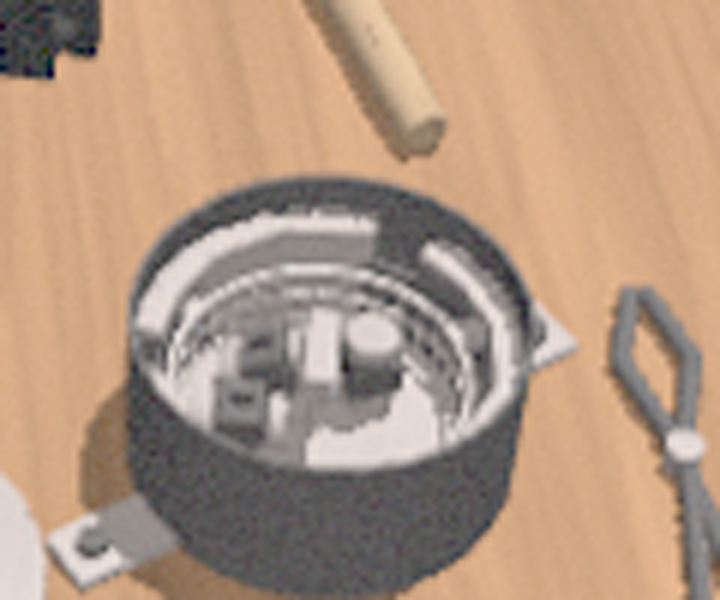

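View pics/s43f.png

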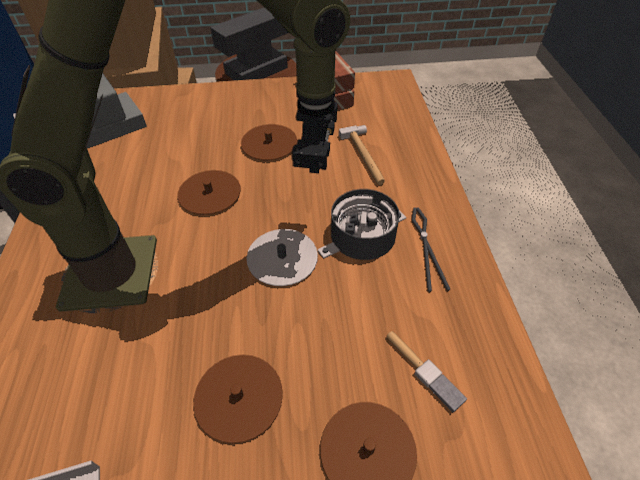

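All three heads are in the basket and none is left on the bench in the side view. B and C lie flat and A stands upright. Next I'll measure the lid knob and fetch the lid.

```bash
python3 - <<'E'
from h import *
st=get_state();print(onz("wrist",(143,217),.048,st),onz("wrist",(146,226),.015,st))
im=cv2.imread("pics/w43.png").astype(int)
print([(m['pixel'],m['p'],onz("top",m['pixel'],.036)) for m in mark_of("lid_knob","top")][:5])
print([(m['pixel'],m['p'],onz("wrist",m['pixel'],.036,st)) for m in mark_of("lid_knob","wrist")][:5])
print([(m['pixel'],m['p'],onz("side",m['pixel'],.036)) for m in mark_of("lid_knob","side")][:5])
plan([.43,0,.12],xdir=165.7)
E
```

```text
[ 0.42838847 -0.0007846   0.048     ] [ 0.43146136 -0.00214082  0.015     ]
[([274.7, 326.1], 0.98, array([0.42993016, 0.00360756, 0.036     ])), ([224.8, 491.9], 0.94, array([ 0.56924014, -0.48375999,  0.036     ])), ([283.1, 166.8], 0.91, array([0.41219354, 0.46044504, 0.036     ])), ([313.6, 449.8], 0.89, array([ 0.31431105, -0.34732043,  0.036     ]))]
[([143.3, 216.3], 0.6, array([ 0.42769794, -0.00502286,  0.036     ]))]
[([248.6, 280.0], 0.98, array([0.42343751, 0.00176587, 0.036     ])), ([390.1, 233.5], 0.97, array([ 0.31619619, -0.34471248,  0.036     ])), ([133.4, 268.4], 0.9, array([0.40849038, 0.46737127, 0.036     ])), ([185.2, 205.7], 0.79, array([0.22666404, 0.25208923, 0.036     ])), ([447.5, 367.9], 0.74, array([ 0.56019757, -0.47545761,  0.036     ]))]
P [0.43 0.   0.12] shift norm [ 0.0941 -0.1246  0.1331] turn norm -0.0016 rows>= 4
```

>>> jog_arm:
  rows:
    - [[0.02, -0.03, 0], 0]
    - [[0.05, -0.07, 0.02], 0]
    - [[0.08, -0.1, 0.05], 0]
    - [[0.095, -0.125, 0.09], 0]
    - [[0.095, -0.125, 0.12], 0]
    - [[0.095, -0.125, 0.13], 0]
    - [[0.095, -0.125, 0.13], 0]
  gripper: 60

```text
clock: 51.05
tool_pos: [0.4287, 0.0003, 0.1215]
eef_rot: [0.125, 0.992, -0.004, -0.008]
contact_force: [0.5, 0.4, -0.3]
opening: 0.68
```

```bash
python3 - <<'E'
from h import *
stt();tilt();st=save("wrist","w44.png",(160,140,480,380),2.3);plan([.429,-.001,.06],xdir=165.7);print(proj("wrist",[.429,-.001,.048],st))
E
```

```text
t 51.05 pos [4.287e-01 3.000e-04 1.215e-01] yaw x,y [165.6  75.6] F [ 0.5  0.4 -0.3] open 59.9 q7 0.79 q [ 0.01  0.66 -0.19  2.22  0.4   0.31  0.79]
tilt deg (world x,y) [-0.94 -0.31]
P [ 0.429 -0.001  0.06 ] shift norm [-0.0008 -0.0017  0.0834] turn norm -0.0008 rows>= 2
[249.30521849 315.09310065]
```

View pics/w44.png

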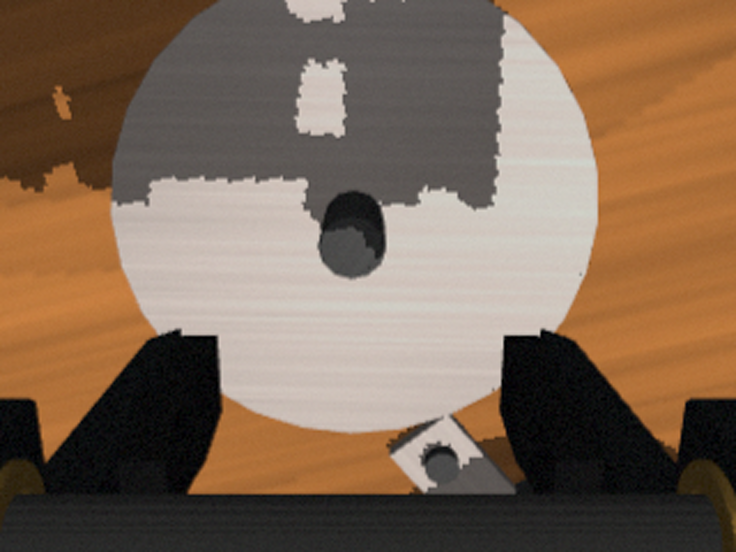

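The knob top at crop (350,252) matches the prediction. I'm descending slowly and watching joint 6.

>>> jog_arm:
  rows:
    - [[0, -0.002, 0.02], 0]
    - [[0, -0.003, 0.04], 0]
    - [[0, -0.003, 0.06], 0]
    - [[0, -0.003, 0.075], 0]
    - [[0, -0.003, 0.085], 0]
    - [[0, -0.003, 0.085], 0]
    - [[0, -0.003, 0.085], 0]

```text
clock: 51.68
tool_pos: [0.4283, -0.0019, 0.0598]
eef_rot: [0.125, 0.992, -0.003, -0.006]
contact_force: [0.5, -0.1, -0.3]
opening: 0.68
```

```bash
python3 - <<'E'
from h import *
stt();tilt();st=get_state();plan([.429,-.002,.022],xdir=165.7)
E
```

```text
t 51.68 pos [ 0.4283 -0.0019  0.0598] yaw x,y [165.6  75.6] F [ 0.5 -0.1 -0.3] open 59.9 q7 0.75 q [-0.07  0.79 -0.06  2.26  0.46  0.11  0.75]
tilt deg (world x,y) [-0.7  -0.29]
P [ 0.429 -0.002  0.022] shift norm [-0.0015  0.0005  0.0504] turn norm -0.0008 rows>= 1
```

>>> jog_arm:
  rows:
    - [[0, 0, 0.004], 0]
    - [[0, 0, 0.008], 0]
    - [[0, 0, 0.012], 0]
    - [[0, 0, 0.016], 0]
    - [[0, 0, 0.016], 0]

```text
clock: 52.1
tool_pos: [0.427, -0.0024, 0.0471]
eef_rot: [0.125, 0.992, -0.004, -0.007]
contact_force: [-0.3, 0.9, -0.7]
opening: 0.682
```

```bash
python3 - <<'E'
from h import *
stt();tilt();print(get_state()['q'][5])
E
```

```text
t 52.1 pos [ 0.427  -0.0024  0.0471] yaw x,y [165.6  75.6] F [-0.3  0.9 -0.7] open 60.1 q7 0.73 q [-0.08  0.82 -0.04  2.27  0.48  0.07  0.73]
tilt deg (world x,y) [-0.8  -0.31]
0.0683237881235171
```

>>> jog_arm:
  rows:
    - [[0, 0, 0.003], 0]
    - [[0, 0, 0.006], 0]
    - [[0, 0, 0.009], 0]
    - [[0, 0, 0.009], 0]

```text
clock: 52.43
tool_pos: [0.4269, -0.0024, 0.0403]
eef_rot: [0.125, 0.992, -0.004, -0.007]
contact_force: [0.5, 0.4, -0.3]
opening: 0.681
```

```bash
python3 - <<'E'
from h import *
stt();tilt();print(get_state()['q'][5])
E
```

```text
t 52.43 pos [ 0.4269 -0.0024  0.0403] yaw x,y [165.6  75.6] F [ 0.5  0.4 -0.3] open 60.0 q7 0.7 q [-0.09  0.84 -0.03  2.27  0.51  0.05  0.7 ]
tilt deg (world x,y) [-0.8  -0.31]
0.04844039200456194
```

```bash
python3 - <<'E'
from h import *
P=tri([ray("top",(240.4,326)),ray("side",(160+538/6,310+95/6))]);print(P)
st=get_state();im=snapshot("side")[210:300,230:350,::-1];im=255*(im/255.)**.6;cv2.imwrite("pics/s45.png",cv2.resize(im.astype(np.uint8),None,fx=6,fy=6,interpolation=cv2.INTER_CUBIC))
E
```

```text
[0.53498672 0.00281419 0.01456625]
```

View pics/s45.png

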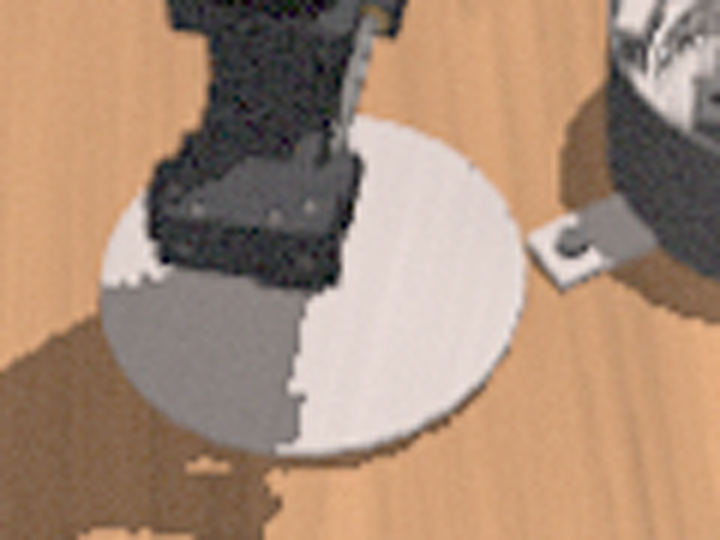

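Joint 6 reads 0.048. Earlier joint 4 settled at 0.14 against its 0.13 limit, so the controller seems to clamp about 0.01 inside each limit. I'll go on in small slow steps and watch it.

>>> jog_arm:
  rows:
    - [[0, 0, 0.001], 0]
    - [[0, 0, 0.002], 0]
    - [[0, 0, 0.003], 0]
    - [[0, 0, 0.003], 0]

```text
clock: 52.82
tool_pos: [0.427, -0.0024, 0.0384]
eef_rot: [0.125, 0.992, -0.003, -0.006]
contact_force: [-0.9, -0.0, 0.6]
opening: 0.681
```

```bash
python3 - <<'E'
from h import *
stt();tilt();print(get_state()['q'][5])
E
```

```text
t 52.82 pos [ 0.427  -0.0024  0.0384] yaw x,y [165.6  75.6] F [-0.9 -0.   0.6] open 60.0 q7 0.62 q [-0.09  0.84 -0.03  2.27  0.59  0.04  0.62]
tilt deg (world x,y) [-0.78 -0.3 ]
0.04440542551753554
```

Joint 6 is at 0.044, too close to its limit. I'll back up and use another way: open fully and push the knob with one finger, so the TCP stays about 30 mm farther out. Once the lid is at a comfortable radius I'll grip it.

>>> jog_arm:
  rows:
    - [[0, 0, -0.01], 0]
    - [[0, 0, -0.03], 0]
    - [[0, 0, -0.06], 0]
    - [[0, 0, -0.08], -0.05]
    - [[0, 0, -0.08], -0.1]
    - [[0, 0, -0.08], -0.16]
    - [[0, 0, -0.08], -0.22]
    - [[0, 0, -0.08], -0.28]
    - [[0, 0, -0.08], -0.34]
    - [[0, 0, -0.08], -0.4]
    - [[0, 0, -0.08], -0.448]
    - [[0, 0, -0.08], -0.448]
    - [[0, 0, -0.08], -0.448]
  gripper: 88

```text
clock: 53.9
tool_pos: [0.4277, -0.0022, 0.0985]
eef_rot: [-0.315, 0.949, -0.0, -0.007]
contact_force: [0.1, -0.0, 0.1]
opening: 1.001
```

```bash
python3 - <<'E'
from h import *
stt();tilt();plan([.4458,-.0244,.07],xdir=216.9);plan([.4458,-.0244,.026],xdir=216.9)
E
```

```text
t 53.9 pos [ 0.4277 -0.0022  0.0985] yaw x,y [-143.2  126.8] F [ 0.1 -0.   0.1] open 88.2 q7 1.2 q [ 0.15  0.73 -0.41  2.24  0.88  0.36  1.2 ]
tilt deg (world x,y) [-0.79 -0.29]
P [ 0.4458 -0.0244  0.07  ] shift norm [-0.0022 -0.0383  0.0378] turn norm -0.0013 rows>= 1
P [ 0.4458 -0.0244  0.026 ] shift norm [-0.003  -0.0386  0.0965] turn norm -0.0013 rows>= 2
```

In this wrist pose joint 6 has more room (0.36), so I'll try descending straight onto the knob from here while watching it.

>>> jog_arm:
  rows:
    - [[0, 0, 0.015], 0]
    - [[0, 0, 0.03], 0]
    - [[0, 0, 0.045], 0]
    - [[0, 0, 0.055], 0]
    - [[0, 0, 0.06], 0]
    - [[0, 0, 0.06], 0]
  gripper: 60

```text
clock: 54.4
tool_pos: [0.4269, -0.0022, 0.053]
eef_rot: [-0.316, 0.949, -0.001, -0.008]
contact_force: [0.8, -0.1, 1.3]
opening: 0.683
```

```bash
python3 - <<'E'
from h import *
stt();tilt();print(get_state()['q'][5])
E
```

```text
t 54.4 pos [ 0.4269 -0.0022  0.053 ] yaw x,y [-143.1  126.9] F [ 0.8 -0.1  1.3] open 60.2 q7 1.05 q [ 0.02  0.81 -0.21  2.26  1.05  0.18  1.05]
tilt deg (world x,y) [-0.83 -0.35]
0.18019998891871236
```

>>> jog_arm:
  rows:
    - [[0, 0, 0.004], 0]
    - [[0, 0, 0.008], 0]
    - [[0, 0, 0.012], 0]
    - [[0, 0, 0.016], 0]
    - [[0, 0, 0.016], 0]

```text
clock: 54.82
tool_pos: [0.427, -0.0024, 0.0411]
eef_rot: [-0.317, 0.948, -0.0, -0.007]
contact_force: [0.4, -0.4, 0.0]
opening: 0.68
```

```bash
python3 - <<'E'
from h import *
stt();tilt();print(get_state()['q'][5])
E
```

```text
t 54.82 pos [ 0.427  -0.0024  0.0411] yaw x,y [-143.1  126.9] F [ 0.4 -0.4  0. ] open 59.9 q7 1.0 q [-0.02  0.84 -0.13  2.27  1.1   0.12  1.  ]
tilt deg (world x,y) [-0.79 -0.32]
0.11578300112812426
```

>>> jog_arm:
  rows:
    - [[0, 0, -0.03], -0.05]
    - [[0, 0, -0.03], -0.11]
    - [[0, 0, -0.03], -0.17]
    - [[0, 0, -0.03], -0.23]
    - [[0, 0, -0.03], -0.29]
    - [[0, 0, -0.03], -0.35]
    - [[0, 0, -0.02], -0.4]
    - [[0, 0, -0.01], -0.4]
    - [[0, 0, 0], -0.4]
    - [[0, 0, 0], -0.4]

```text
clock: 55.65
tool_pos: [0.4266, -0.0027, 0.0407]
eef_rot: [-0.661, 0.75, 0.003, -0.008]
contact_force: [-0.5, -0.6, 0.8]
opening: 0.679
```

```bash
python3 - <<'E'
from h import *
stt();tilt();print(get_state()['q'][5])
E
```

```text
t 55.65 pos [ 0.4266 -0.0027  0.0407] yaw x,y [-97.2 172.7] F [-0.5 -0.6  0.8] open 59.8 q7 1.56 q [ 0.16  0.86 -0.43  2.26  1.34  0.34  1.56]
tilt deg (world x,y) [-0.86 -0.33]
0.33642432382876675
```

Turning the wrist brings joint 6 to 0.34, which is plenty. Descending onto the knob.

>>> jog_arm:
  rows:
    - [[0, -0.003, 0.005], 0]
    - [[0, -0.003, 0.012], 0]
    - [[0, -0.003, 0.02], 0]
    - [[0, -0.003, 0.026], 0]
    - [[0, -0.003, 0.026], 0]

```text
clock: 56.07
tool_pos: [0.4291, -0.0029, 0.0216]
eef_rot: [-0.661, 0.75, 0.002, -0.007]
contact_force: [-0.7, -0.1, 0.8]
opening: 0.678
```

```bash
python3 - <<'E'
from h import *
stt();tilt();print(get_state()['q'][5]);st=save("wrist","w46.png",(160,140,480,380),2.3)
E
```

```text
t 56.07 pos [ 0.4291 -0.0029  0.0216] yaw x,y [-97.2 172.8] F [-0.7 -0.1  0.8] open 59.8 q7 1.44 q [ 0.14  0.9  -0.4   2.26  1.46  0.32  1.44]
tilt deg (world x,y) [-0.79 -0.32]
0.3185243777226015
```

View pics/w46.png

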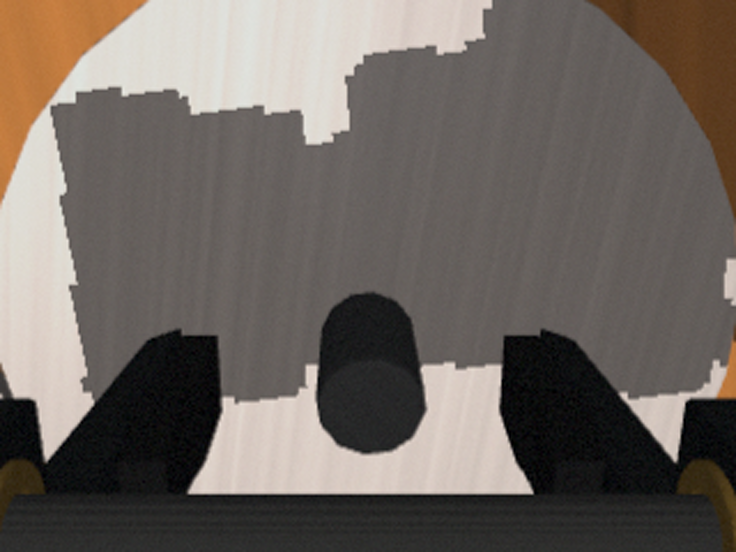

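>>> jog_arm:
  rows:
    - [[0, 0.001, 0.006], 0]
    - [[0, 0.001, 0.011], 0]
    - [[0, 0.001, 0.014], 0]
    - [[0, 0.001, 0.014], 0]
    - [[0, 0.001, 0.014], 0]
    - [[0, 0.001, 0.014], 0]
    - [[0, 0.001, 0.014], 0]
    - [[0, 0.001, 0.014], 0]
    - [[0, 0.001, 0.014], 0]
    - [[0, 0.001, 0.014], 0]
  gripper: 0
  newtons: 45

```text
clock: 56.95
tool_pos: [0.4278, -0.0027, 0.0117]
eef_rot: [-0.661, 0.75, 0.003, -0.007]
contact_force: [-2.3, 0.8, 3.6]
opening: 0.235
```

```bash
python3 - <<'E'
from h import *
stt();tilt();print(get_state()['q'][5])
E
```

```text
t 56.95 pos [ 0.4278 -0.0027  0.0117] yaw x,y [-97.2 172.8] F [-2.3  0.8  3.6] open 20.7 q7 1.36 q [ 0.14  0.93 -0.4   2.26  1.55  0.32  1.36]
tilt deg (world x,y) [-0.79 -0.3 ]
0.3243654786259974
```

>>> jog_arm:
  rows:
    - [[0, 0, -0.01], 0]
    - [[0, 0, -0.03], 0]
    - [[0, 0, -0.07], 0]
    - [[0, 0, -0.12], 0]
    - [[0, 0, -0.17], 0]
    - [[0, 0, -0.2], 0]
    - [[0, 0, -0.2], 0]

```text
clock: 57.53
tool_pos: [0.4326, -0.0015, 0.1649]
eef_rot: [-0.661, 0.751, 0.0, -0.004]
contact_force: [1.9, -0.2, -7.6]
opening: 0.238
```

```bash
python3 - <<'E'
from h import *
stt();tilt();plan([.642,.0546,.17],xdir=180)
E
```

```text
t 57.53 pos [ 0.4326 -0.0015  0.1649] yaw x,y [-97.3 172.7] F [ 1.9 -0.2 -7.6] open 21.0 q7 2.08 q [ 0.35  0.65 -0.72  2.17  0.77  0.61  2.08]
tilt deg (world x,y) [-0.35 -0.24]
P [0.642  0.0546 0.17  ] shift norm [-0.1097 -0.2674 -0.0087] turn norm 0.7217 rows>= 12
```

>>> jog_arm:
  rows:
    - [[0, 0, 0], 0.05]
    - [[0, 0, 0], 0.11]
    - [[0, 0, 0], 0.17]
    - [[-0.01, -0.03, 0], 0.23]
    - [[-0.03, -0.07, 0], 0.29]
    - [[-0.045, -0.11, 0], 0.35]
    - [[-0.06, -0.15, 0], 0.41]
    - [[-0.075, -0.185, 0], 0.47]
    - [[-0.09, -0.22, 0], 0.53]
    - [[-0.1, -0.25, 0], 0.59]
    - [[-0.11, -0.267, 0], 0.65]
    - [[-0.11, -0.267, 0], 0.71]
    - [[-0.11, -0.267, 0], 0.722]
    - [[-0.11, -0.267, 0], 0.722]
    - [[-0.11, -0.267, 0], 0.722]

```text
clock: 58.78
tool_pos: [0.6377, 0.0537, 0.1566]
eef_rot: [-0.002, 1.0, -0.004, -0.008]
contact_force: [0.2, 0.2, -7.1]
opening: 0.232
```

```bash
python3 - <<'E'
from h import *
stt();tilt();plan([.642,.0546,.1],xdir=180)
save("wrist","w47.png");save("side","s47.png",(280,110,460,270),4)
E
```

```text
t 58.78 pos [0.6377 0.0537 0.1566] yaw x,y [-179.8   90.2] F [ 0.2  0.2 -7.1] open 20.4 q7 1.13 q [ 0.02  0.81 -0.34  1.56  0.34  0.85  1.13]
tilt deg (world x,y) [-0.97 -0.43]
P [0.642  0.0546 0.1   ] shift norm [-0.0071  0.0017  0.0753] turn norm 0.0016 rows>= 2
```

View pics/w47.png

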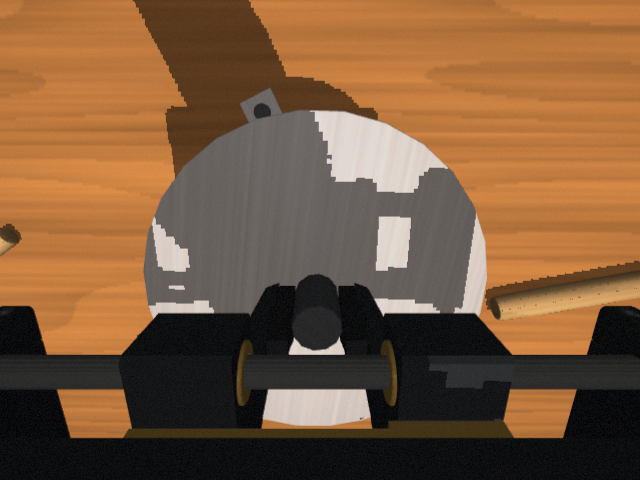

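View pics/s47.png

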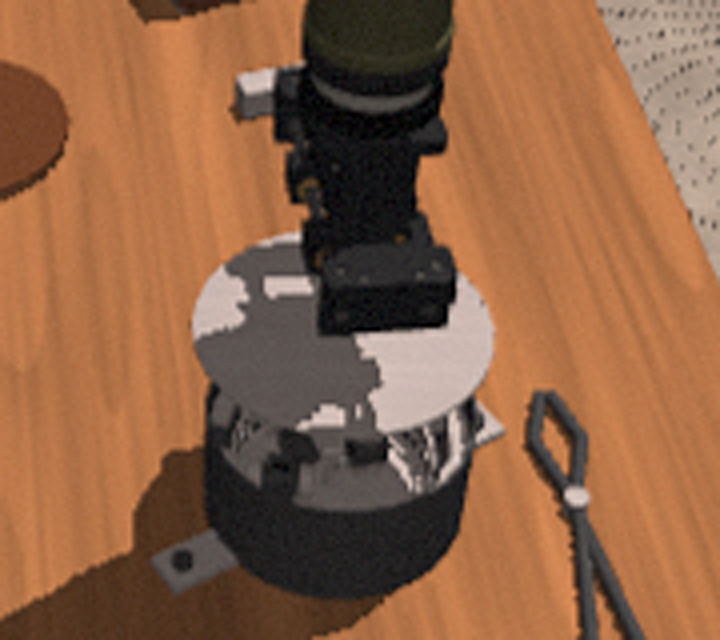

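The lid hangs level above the can. It sits within about 1 mm of where it was in the grip at the first lift. Lowering.

>>> jog_arm:
  rows:
    - [[-0.006, 0.0015, 0.01], 0]
    - [[-0.006, 0.0015, 0.03], 0]
    - [[-0.006, 0.0015, 0.05], 0]
    - [[-0.006, 0.0015, 0.07], 0]
    - [[-0.006, 0.0015, 0.07], 0]
    - [[-0.006, 0.0015, 0.07], 0]

```text
clock: 59.38
tool_pos: [0.6423, 0.0551, 0.1048]
eef_rot: [-0.0, 1.0, -0.003, -0.008]
contact_force: [-0.2, 0.2, -6.0]
opening: 0.234
```

```bash
python3 - <<'E'
from h import *
stt();tilt();plan([.642,.0546,.09],xdir=180)
E
```

```text
t 59.38 pos [0.6423 0.0551 0.1048] yaw x,y [-180.   90.] F [-0.2  0.2 -6. ] open 20.6 q7 1.1 q [ 0.01  0.89 -0.32  1.58  0.36  0.75  1.1 ]
tilt deg (world x,y) [-0.9  -0.33]
P [0.642  0.0546 0.09  ] shift norm [ 0.0001 -0.0006  0.0197] turn norm 0.0004 rows>= 1
```

>>> jog_arm:
  rows:
    - [[0, 0, 0.005], 0]
    - [[0, 0, 0.01], 0]
    - [[0, 0, 0.015], 0]
    - [[0, 0, 0.018], 0]
    - [[0, 0, 0.018], 0]

```text
clock: 59.8
tool_pos: [0.6425, 0.0553, 0.0919]
eef_rot: [-0.0, 1.0, -0.003, -0.007]
contact_force: [0.7, 0.9, -7.1]
opening: 0.235
```

```bash
python3 - <<'E'
from h import *
stt();tilt()
E
```

```text
t 59.8 pos [0.6425 0.0553 0.0919] yaw x,y [-180.   90.] F [ 0.7  0.9 -7.1] open 20.7 q7 1.09 q [ 0.01  0.9  -0.31  1.59  0.37  0.73  1.09]
tilt deg (world x,y) [-0.82 -0.32]
```

No contact, and the plug is about 4 mm into the mouth. Lowering the rest until touch.

>>> jog_arm:
  rows:
    - [[0, 0, 0.002], 0]
    - [[0, 0, 0.004], 0]
    - [[0, 0, 0.005], 0]
    - [[0, 0, 0.005], 0]

```text
clock: 60.13
tool_pos: [0.643, 0.0553, 0.0887]
eef_rot: [-0.0, 1.0, -0.003, -0.007]
contact_force: [-0.2, 0.4, -4.0]
opening: 0.239
```

```bash
python3 - <<'E'
from h import *
stt();tilt()
E
```

```text
t 60.13 pos [0.643  0.0553 0.0887] yaw x,y [-180.   90.] F [-0.2  0.4 -4. ] open 21.0 q7 1.09 q [ 0.    0.91 -0.31  1.59  0.37  0.72  1.09]
tilt deg (world x,y) [-0.75 -0.31]
```

>>> jog_arm:
  rows:
    - [[0, 0, 0.001], 0]
    - [[0, 0, 0.002], 0]
    - [[0, 0, 0.002], 0]

```text
clock: 60.38
tool_pos: [0.6431, 0.0551, 0.0878]
eef_rot: [0.0, 1.0, -0.003, -0.006]
contact_force: [-1.5, -2.9, 0.9]
opening: 0.236
```

>>> jog_arm:
  rows:
    - [[0, 0, 0], 0]
    - [[0, 0, 0], 0]
    - [[0, 0, 0], 0]
    - [[0, 0, 0], 0]
    - [[0, 0, 0], 0]
    - [[0, 0, 0], 0]
  gripper: 50

```text
clock: 60.88
tool_pos: [0.6428, 0.0555, 0.087]
eef_rot: [-0.0, 1.0, -0.003, -0.007]
contact_force: [-0.5, -0.2, -0.4]
opening: 0.564
```

```bash
python3 - <<'E'
from h import *
stt();tilt()
E
```

```text
t 60.88 pos [0.6428 0.0555 0.087 ] yaw x,y [-180.   90.] F [-0.5 -0.2 -0.4] open 49.7 q7 1.09 q [ 0.    0.91 -0.31  1.59  0.37  0.72  1.09]
tilt deg (world x,y) [-0.76 -0.29]
```

>>> jog_arm:
  rows:
    - [[0, 0, -0.02], 0]
    - [[0, 0, -0.05], 0]
    - [[0, 0, -0.09], 0]
    - [[0, 0, -0.14], 0]
    - [[0.04, 0.02, -0.19], 0]
    - [[0.09, 0.06, -0.22], 0]
    - [[0.13, 0.11, -0.24], 0]
    - [[0.17, 0.16, -0.24], 0]
    - [[0.19, 0.21, -0.24], 0]
    - [[0.19, 0.26, -0.24], 0]
    - [[0.19, 0.31, -0.24], 0]
    - [[0.19, 0.35, -0.24], 0]
    - [[0.19, 0.35, -0.24], 0]
    - [[0.19, 0.35, -0.24], 0]

```text
clock: 62.05
tool_pos: [0.5008, 0.3234, 0.2676]
eef_rot: [-0.004, 1.0, -0.001, -0.007]
contact_force: [-0.4, -1.4, -0.5]
opening: 0.57
```

```bash
python3 - <<'E'
from h import *
stt();tilt()
im=snapshot("side")[:,:,::-1];cv2.imwrite("pics/s50f.png",im);im=im[170:270,300:430];cv2.imwrite("pics/s50.png",cv2.resize(im,None,fx=6,fy=6,interpolation=cv2.INTER_CUBIC))
im=snapshot("top")[:,:,::-1];cv2.imwrite("pics/t50.png",im)
sub=im[160:250,265:350].astype(int);m=(sub.min(2)>140).astype(np.uint8)
cs,_=cv2.findContours(m,cv2.RETR_EXTERNAL,cv2.CHAIN_APPROX_NONE);cc=max(cs,key=cv2.contourArea);e=cv2.fitEllipse(cc);print(e,onz("top",(e[0][1]+160,e[0][0]+265),.088))
E
```

```text
t 62.05 pos [0.5008 0.3234 0.2676] yaw x,y [-179.6   90.4] F [-0.4 -1.4 -0.5] open 50.2 q7 0.69 q [-0.43  0.63 -0.38  1.59  0.25  0.99  0.69]
tilt deg (world x,y) [-0.8  -0.13]
((41.58864212036133, 38.61691665649414), (59.970184326171875, 62.4441032409668), 136.84263610839844) [0.64286124 0.05611164 0.088     ]
```

View pics/s50.png

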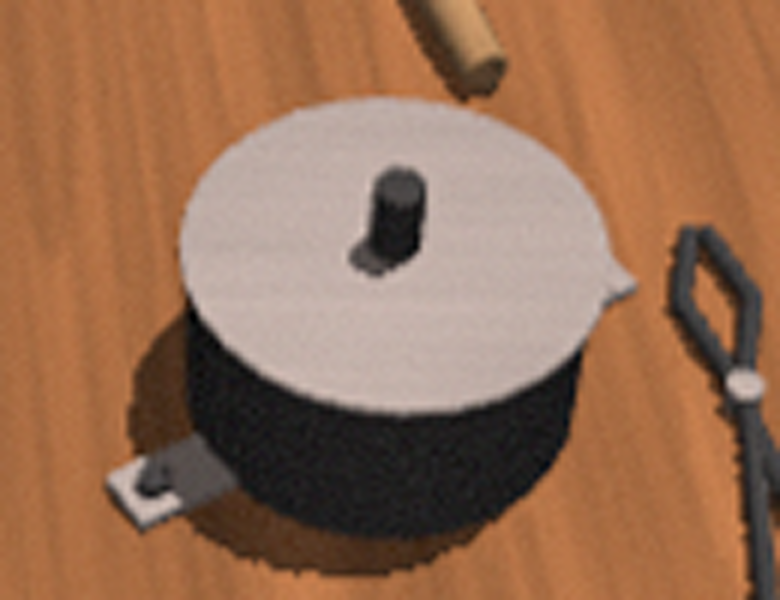

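View pics/t50.png

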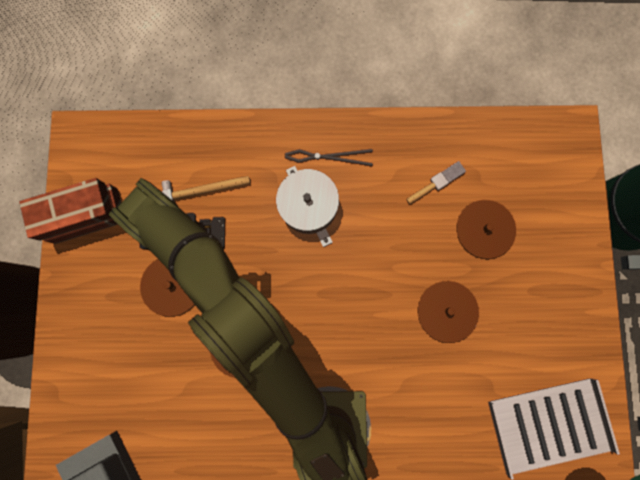

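View pics/s50f.png

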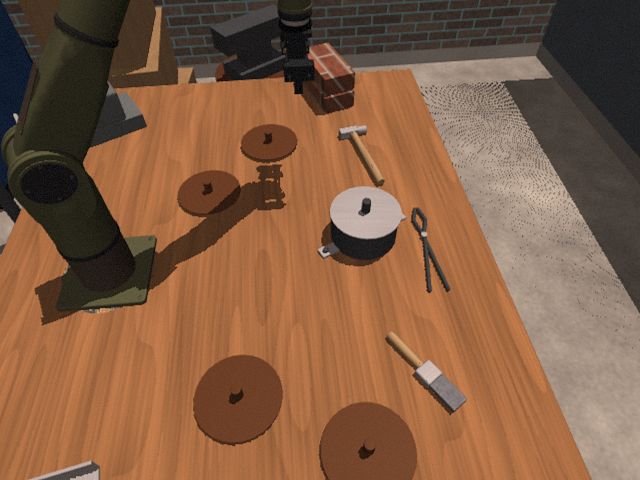

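The top view shows the lid on the can in almost its original ellipse. I'll compare it sub-pixel with the first pictures, when the lid was fully seated.

```bash
python3 - <<'E'
from h import *
def cmp(a,b,box):
    x0,y0,x1,y1=box
    A=cv2.cvtColor(cv2.imread(a),cv2.COLOR_BGR2GRAY)[y0:y1,x0:x1].astype(np.float32);B=cv2.cvtColor(cv2.imread(b),cv2.COLOR_BGR2GRAY)[y0:y1,x0:x1].astype(np.float32)
    print(box,cv2.phaseCorrelate(A,B,cv2.createHanningWindow(A.shape[::-1],cv2.CV_32F)),np.abs(A-B).mean())
for bx in[(355,190,378,218),(325,185,405,235),(328,200,350,245),(385,195,405,245),(325,225,400,262)]: cmp("pics/side0.png","pics/s50f.png",bx)
for bx in[(298,190,320,212),(272,165,345,238)]: cmp("pics/top0.png","pics/t50.png",bx)
a=cv2.imread("pics/side0.png")[170:270,300:430].astype(int);b=cv2.imread("pics/s50f.png")[170:270,300:430].astype(int)
d=np.abs(a-b).max(2).astype(np.uint8);cv2.imwrite("pics/diff.png",cv2.resize(np.minimum(d*3,255),None,fx=6,fy=6,interpolation=cv2.INTER_NEAREST))
E
```

```text
(355, 190, 378, 218) ((0.4070682967682977, -0.23599829910345882), 1.01991389658716) 5.5201864
(325, 185, 405, 235) ((0.38163105972630973, -0.17626051521621378), 0.9316613569259643) 1.8644065
(328, 200, 350, 245) ((-0.02095819001642063, 0.007835293226428064), 0.9960830847422282) 6.141414
(385, 195, 405, 245) ((0.24715093567114543, -0.14846882179042709), 1.0036274194717407) 1.4788617
(325, 225, 400, 262) ((0.3252911766680029, -0.296285390439575), 1.007893692970276) 4.708829
(298, 190, 320, 212) ((-0.07910463738358153, 0.1182282366850913), 0.9549801556600465) 9.878099
(272, 165, 345, 238) ((0.36796248067696524, 0.21252622022029044), 0.9977903642442492) 8.371927
```

View pics/diff.png

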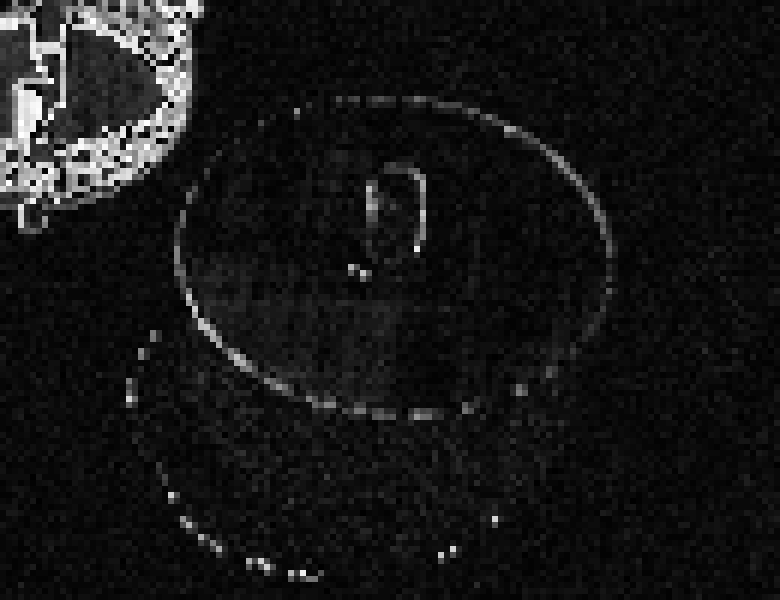

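Knob and disc moved alike by about 0.4 px, which is roughly a 1 mm sideways offset with no tilt or rise. The lid is fully home, so I'm handing in.

```bash
python3 - <<'E'
from h import *
stt();print(workorder.finish_job());stt()
E
```

```text
t 62.15 pos [0.5028 0.3175 0.2672] yaw x,y [180.  90.] F [ 0.3 -0.6 -0.4] open 49.8 q7 0.69 q [-0.43  0.63 -0.37  1.59  0.25  0.99  0.69]
the job is handed in; nothing more can be done
None
the job is handed in; nothing more can be done
```

I packed the can in the order you asked and handed the job in at about 62 s of the 210 s. It reported no verdict.

**What I did:**
- **Lid off:** I laid it flat on the bench at (0.43, 0.00).
- **Basket:** I lowered it through the collar gaps and twisted it 40° clockwise. It dropped about 7–8 mm into the notches (7 mm expected).
- **Heads:** I put in all three heads; the cameras showed no fourth. The finger carriages touch the can rim, so I released each one just above the floor.
- **Lid back on:** I set it on the can and moved the arm clear.

**Last checks:**
- **Lid:** compared with the first pictures, the lid and its knob shifted together by about 0.4 px. That is roughly 1 mm sideways, with no visible tilt or rise.
- **Bench:** it was clear of heads, and the hammer, brush and tongs looked untouched.
- **Heads:** two lie flat. One stands on end beside the basket's T grip; I took that as fine because it clears the lid.

**What disagreed or went wrong:**
- **Finger length:** the fingertips were about 34 mm shorter than `finger_overhang` says, so the first grasp closed on nothing. I corrected for this afterwards.
- **Tool lean:** placing the lid near the inner reach left the tool leaning about 1° for the rest of the run.
- **Joint limits:** joint 4 got down to 0.14 (limit 0.13) and joint 6 to 0.044 (limit 0.04). I saw no reading past a limit. I only read the joints between moves, and I did not watch joint 6 during the first lid placement.
- **Contact forces:** the carriages touched the can rim at up to about 9 N (limit 40 N).
- **After the lid:** I could not look at the basket lock or the heads again once the lid was on.

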